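# Clamp the maple shelf and set out the row

## Task

The low maple shelf's clamp nut has worked loose: put the adjustable wrench's jaws around the nut, roll its worm until they just fit, turn the nut clockwise with the wrench until it comes to its stop, and lay the wrench back on the cork mat. Also bring whichever of the two glass tumblers, the white creamer and the lidded canister stand on the counter up onto the shelf, upright and side by side in one straight row centred over its dark inlay line, with less than 3 cm between neighbours. Leave the dripper, pitcher, bamboo caddy, sugar bowl, mug and spice jar where they are.

Things in the scene. Friction and masses are not known exactly. Their poses are not given: they have to be found in the camera images.
- shelf: Fixed maple shelf: board 130 mm deep (its x), 360 mm wide (its y), top 50 mm above the counter, on two steel feet. Origin at counter height under the board's centre; x away from the robot, y to the left. A 5 mm dark inlay line runs along y at x = 0. A thin steel strap runs on the counter from its right end to the clamp nut, at (-30, -280) mm in this frame.
- nut_center (a point): On the vertical axis of the brass hex nut, 10 mm above the counter. Nut: 30 mm across flats, 34.6 mm across corners, top 18 mm above the counter; its stud (radius 9 mm) ends at 20.5 mm. The point turns with the nut: y is square to a pair of flats, x points at a corner (same every 60 deg). The 1 mm strap and washer under it do not obstruct the wrench.
- nut (a joint): Angle of the nut (rad): grows as it turns clockwise seen from above; loose at the start (0.3 to 0.7); stops dead at 1.2, which is tight. Stiff: about 0.15 N m.
- wrench: Loose adjustable wrench, 0.37 kg, flat on the counter, worm up. Origin on its underside, mid mouth when closed to 30 mm; handle along -x, mouth open to +x. Inner face of fixed jaw at y = 15 mm, of moving jaw at y = 15 mm minus the gap; bottom of mouth x = -21 mm, jaw tips x = 16 to 18 mm. Head back to x = -76 mm, 16 mm thick. Handle x = -75 to -200 mm, 24 mm wide, 14 mm thick.
- wrench_grip (a point): A good point to grip the handle across its width: 105 mm behind the wrench's origin, on its centre line, mid thickness. Axes as the wrench's.
- worm_top (a point): Top of the worm, a knurled roller of radius 10 mm, 20 mm long along the wrench's y, 46.5 mm behind the wrench's origin. It is 21 mm above the counter, 5 mm proud of the head. Rub its top with a lightly pressed fingertip towards the jaws (wrench +x) to close them, towards the handle to open: 0.3 mm of gap per mm of rub, about 5 N along the rub. It stays where left.
- jaw (a joint): Gap between the jaws (m): 0.044 fully open, 0.036 to 0.043 at the start, 0.030 when it fits the nut with no play.
- mat: Thin cork mat, 320 mm (its x) by 180 mm (its y), 1 mm thick, flat on the counter (nothing catches on it), where the wrench lies at the start with its handle towards mat -x. Origin at its centre.
- tumbler_a: Clear glass tumbler, 64 mm across the rim, 80 mm tall, heavy base, about 0.25 kg; origin at the centre of its underside; may be absent.
- tumbler_b: Second clear glass tumbler, the same size as the first; origin at the centre of its underside; may be absent.
- creamer: White porcelain creamer without a handle, 63 mm across the belly (20 mm up), 50 mm at the neck (53 mm up), 54 mm across the rim, 65 mm tall, bottom-heavy, 0.25 kg; origin at the centre of its underside; may be absent.
- canister: White lidded canister (jar), 62 mm across, 70 mm tall with its flat 60 mm maple lid, bottom-heavy, about 0.3 kg; origin at the centre of its underside; may be absent.
- dripper: Pale blue ceramic coffee dripper, 100 mm across the top, 75 mm tall, standing near the shelf's left end; leave alone. Origin at the centre of its underside.
- pitcher: Stainless pitcher, 94 mm across, 120 mm tall, at the back of the counter; leave alone. Origin at the centre of its underside.
- caddy: Bamboo caddy, 100 x 160 mm, 88 mm tall, lid shut; leave alone. Origin at the centre of its underside.
- sugar_bowl: White bowl, 80 mm across, 50 mm tall, behind the shelf; leave alone. Origin at the centre of its underside.
- mug: Terracotta-coloured mug, 76 mm across, 90 mm tall; leave alone. Origin at the centre of its underside.
- spice_jar: Small amber jar, 44 mm across, 70 mm tall; leave alone. Origin at the centre of its underside.
Not all that is in view belongs to the job. What is shaped like the tumbler_a but red is not meant. Leave any green look-alike of the canister alone.

How it is judged:
By the outcome, as a careful person would: the job done as asked, in the order asked, and still so for the second after the job is handed in, with the robot touching nothing.
Of tumbler_a, tumbler_b, creamer, canister only 2 to 3 are there at a start; the rules pass over those that are not, and their reading is None.
At some moment in a run one of tumbler_a, tumbler_b, creamer, canister may be knocked a few centimetres aside while the robot is not near it.
It also fails if it takes over 210 s, if anything falls off the work surface, if the arm or the gripper's body presses on something with over 40 N, if the wrist force passes 120 N, or if a joint passes its speed limit or range.

## Robot

A 6-joint arm with a two-finger parallel gripper is mounted at the origin on the work surface. World frame = base frame: x ahead of the robot, y to its left, z up, the work surface at z = 0. Lengths are in mm, angles in rad, forces in N, time in s.
With the tool pointing down it reaches from about 350 to 775 mm from the base axis. Payload 7.3 kg.
Tool frame: the origin (TCP) lies between the finger pads; the fingertips stand 25 mm ahead of it and the grasp point (between the pads) lies 6 mm ahead of it; z points along the fingers, y is the direction in which the jaws open and shut (so a half turn about z gives the same grasp; the last joint's range is limited). The gripper opens to 92 mm and grips with 3 to 60 N. Pads are 19 mm wide; open, the fingers measure 130 mm over their backs; the gripper's body (75 mm by 190 mm) begins 47 mm behind the grasp point.
Start: joints at [1.049, 0.342, 1.524, -0, 1.275, -0.146], TCP at [192.67, 488.386, 251.741] pointing down, gripper open.
Joint ranges: [-2.53, 2.53], [-0.77, 2.02], [0.04, 2.7], [-1, 4.14], [0.28, 2.66], [-3.11, 3.11]. Speed limits (rad/s): [2.57, 2.57, 3.14, 3.14, 3.14, 3.14].

## Interface

Orientations are given as [roll, pitch, yaw] about the fixed x, y, z axes, in that order (R = Rz(yaw) Ry(pitch) Rx(roll)).
In Python, from plant import get_obs, capture, calibration, close_job gives the robot as it stands. The module is installed in compiled form; this text tells all that it offers.
- The arm moves only by the shell command python3 -m jog 'ROWS'. ROWS is JSON, one flat list of numbers, 5 for each row, row after row: the closure, from 0 (fully open) to 1 (shut), then the shift along the tool's x, y, z in mm, then the turn about the tool's z in degrees. In form: [fingers, tx, ty, tz, yaw, fingers, tx, ty, tz, yaw, ...]. A call has 1 to 5 rows; each row shifts and turns the pose as measured when the row begins, along the tool's axes as they then stand; what a row does not reach is not made up. A row lasts 1/10 s, in which the tool goes at most 50 mm and 8.59 degrees, less where a joint would pass 70% of its speed; a pose out of reach is approached as far as the arm can. A call is refused whole if a number of a shift passes 50 or a number of a turn 8.59, either way. A call with a gripper value outside its range is refused whole. The fingers move at their own pace and stop on an object; the grip force is fixed at half the most. Time passes only in rows, so rows that do not move let the fingers close. It gives the time, the measured TCP pose, the force and the opening at its end, in the units of the state.
- get_obs(): the state, without advancing time (a new reading comes with each control period).
- capture(name): name is "side" or "top"; returns (picture, depth): 400x640x3 uint8, red, green, blue; 400x640 float32, mm along the optical axis (not along the pixel's ray), 0 where there is no reading.
- calibration(name): a dict with "fovy" (degrees; the focal length in pixels is half the picture's height over the tangent of half this angle, whatever the lens; pixels are square), "cx", "cy" (the principal point, pixels), "R" (3x3) and "t" (3): a world point X has camera coordinates R X + t. Camera axes: x right, y down, z forward; pixel columns grow to the right and rows downward; lengths in mm; the calibration is good to about 2 mm. A picture is of the moment at which its call begins. calibration takes no time and is no camera call.
- close_job(): hands the job in, once; it reports no verdict.
The state is a dict: "time": time; "joint_positions": joint angles; "dq": joint speeds; "tau": joint torques, N m; "tool_pos": TCP position; "tcp_rot": TCP orientation; "contact_force": force on the tool from outside, world axes, zero at the start; "moment": the same for the moment, N m; "grip_width": finger opening in mm.
Only numpy, scipy, OpenCV 4.12 (cv2) and the standard library are available. Lean on these libraries where they do the work, as an engineer would, in place of code of your own. Each camera call takes 0.05 s, during which the arm holds its last target.

## Working session

There is one attempt and no reset: what is moved stays moved. The work goes in short steps, Python scripts to look and compute and a shell command to move; the robot and the scene stay as the last step left them, time stands still between calls to the robot, and variables do not carry over. Pictures are saved under pics/ and viewed, and the job is handed in when it is done.

```bash
ls; mkdir -p pics
python3 - <<'E'
from plant import *
import cv2,numpy as np
print(get_obs())
for n in("side","top"):
    im,d=capture(n); c=calibration(n); print(n,c, (d>0).mean())
    cv2.imwrite(f"pics/{n}0.png",im[:,:,::-1]); np.save(f"pics/{n}0d.npy",d)
E
```

```text
pics
{'time': 0.0, 'joint_positions': array([ 1.04897124e+00,  3.42726198e-01,  1.52503033e+00, -3.35282924e-05,
        1.27539459e+00, -1.46009973e-01]), 'dq': array([-1.38150068e-03, -2.29664493e-04,  8.79303498e-05, -1.17015812e-03,
        1.02202340e-03, -1.73409463e-03]), 'tau': array([-1.78121936e-03, -4.31237698e+01, -2.44224626e+01,  7.15595065e-02,
        5.59166784e-02, -1.71222337e-04]), 'tool_pos': array([192.49510878, 488.03347614, 251.0384838 ]), 'tcp_rot': array([-3.14004611e+00, -1.95024079e-04,  2.76578718e+00]), 'contact_force': array([-0.16919726, -0.71189012, -0.63453943]), 'moment': array([-0.02506651,  0.04906503,  0.00427727]), 'grip_width': 92.04740019537817}
side {'fovy': 49.39875536129006, 'cx': 318.5874302378517, 'cy': 203.526722766356, 'R': array([[ 0.76358925, -0.64542466, -0.01893325],
       [-0.40517459, -0.45611127, -0.79233583],
       [ 0.50275741,  0.61269039, -0.60979133]]), 't': array([-390.75640426,  293.82172655, 1050.03705261])} 0.99621484375
top {'fovy': 48.77685187555137, 'cx': 315.8897546938417, 'cy': 209.17133986652655, 'R': array([[ 0.01096909, -0.99984888, -0.01348675],
       [-0.98861875, -0.00882009, -0.15018379],
       [ 0.15004214,  0.01498063, -0.9885661 ]]), 't': array([  44.09922575,  585.55103566, 1193.52541347])} 0.99583984375
```

View pics/side0.png

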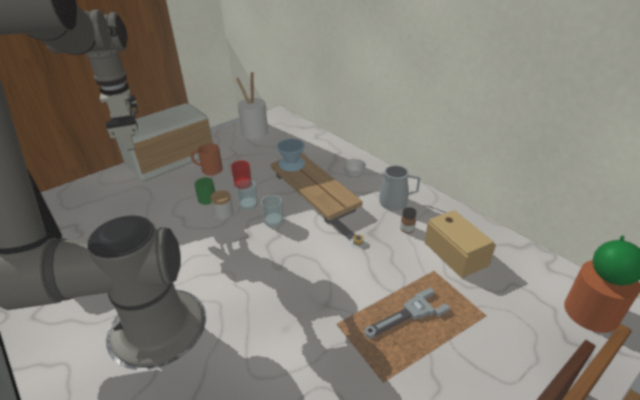

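View pics/top0.png

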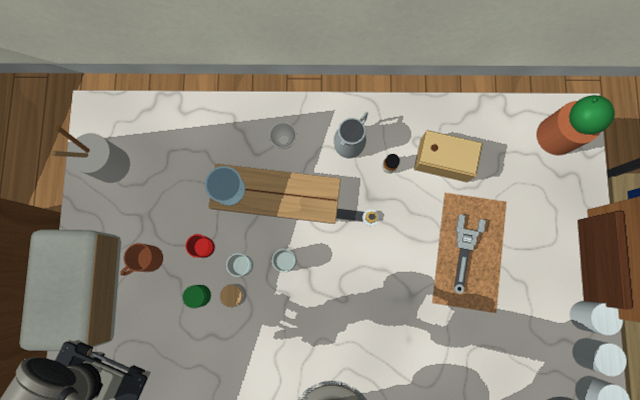

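Both views show two clear tumblers (top view about (238,264) and (284,260)) and the maple-lidded canister at (232,295). I see no creamer. The nut is at (372,217) and the wrench at about (465,250). Next I'll measure these.

```bash
cat > h.py <<'E'
import numpy as np,cv2
from plant import *
C={n:calibration(n) for n in("side","top")}
def f(n): return 200/np.tan(np.radians(C[n]["fovy"]/2))
def ray(n,u,v):
    c=C[n]; R=np.array(c["R"]);t=np.array(c["t"])
    d=R.T@np.array([(u-c["cx"])/f(n),(v-c["cy"])/f(n),1.]); return -R.T@t,d
def onplane(n,u,v,z):
    o,d=ray(n,u,v); return o+d*(z-o[2])/d[2]
def proj(n,X):
    c=C[n]; x=np.array(c["R"])@np.array(X,float)+c["t"]; return np.array([c["cx"]+f(n)*x[0]/x[2],c["cy"]+f(n)*x[1]/x[2]])
def cloud(n,d):
    c=C[n]; v,u=np.mgrid[:400,:640]; x=np.stack([(u-c["cx"])/f(n)*d,(v-c["cy"])/f(n)*d,d],-1)
    return (x-np.array(c["t"]))@np.array(c["R"])
def crop(im,name,x0,y0,x1,y1,s):
    cv2.imwrite("pics/"+name,cv2.resize(im[y0:y1,x0:x1,::-1],None,fx=s,fy=s,interpolation=cv2.INTER_CUBIC))
E
python3 - <<'E'
from h import *
im,d=capture("top"); np.save("pics/td.npy",d); np.save("pics/ti.npy",im)
crop(im,"t_shelf.png",180,110,410,310,3.4)
crop(im,"t_wr.png",425,185,515,320,4.4)
P=cloud("top",d)
for nm,u,v in[("tumA",238,264),("tumB",284,260),("can",232,295),("green",196,296),("red",201,245),("dripper",225,185),("shelf",300,205),("nut",372,217),("wr",462,265),("head",468,238),("counter",350,300),("pitch",351,135),("mug",145,257)]:
    print(nm,P[v,u].round())
E
```

```text
tumA [431. 270.  10.]
tumB [444. 139.  10.]
can [347. 272.  70.]
green [343. 368.  71.]
red [484. 378.  10.]
dripper [636. 290. 125.]
shelf [596.  95.  47.]
nut [ 568. -110.   18.]
wr [ 435. -362.   15.]
head [ 511. -381.   18.]
counter [334. -48.   1.]
pitch [776. -44. 124.]
mug [448. 539.   5.]
```

Run:
```python
from h import *
im,d=capture("side"); np.save("pics/sd.npy",d); np.save("pics/si.npy",im)
crop(im,"s_shelf.png",180,120,420,260,3.3)
crop(im,"s_wr.png",330,220,490,380,3.7)
```

```text
(no output)
```

View pics/t_shelf.png

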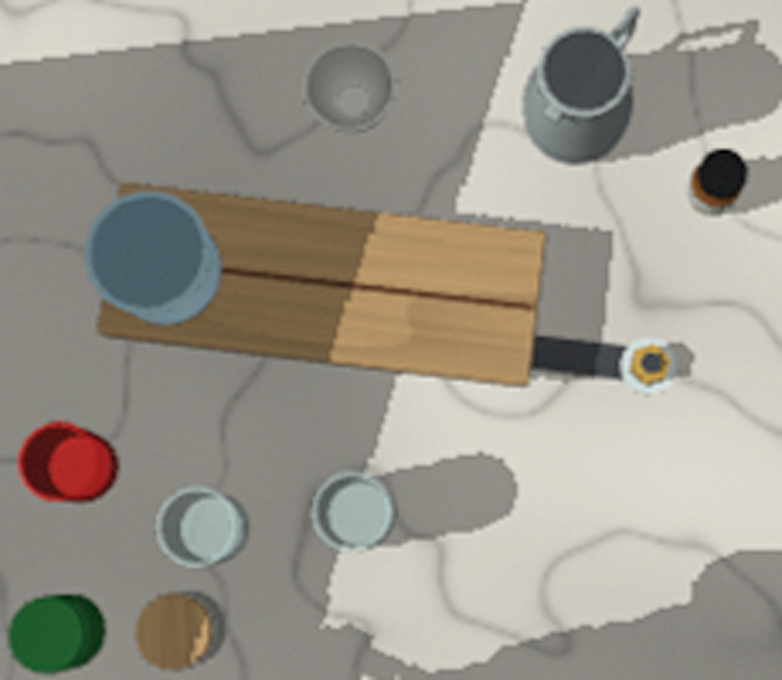

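View pics/t_wr.png

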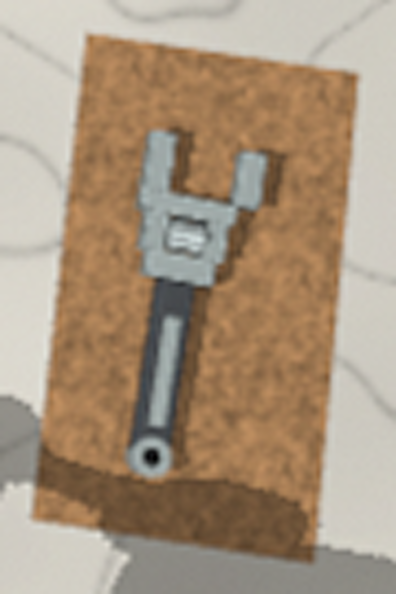

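View pics/s_shelf.png

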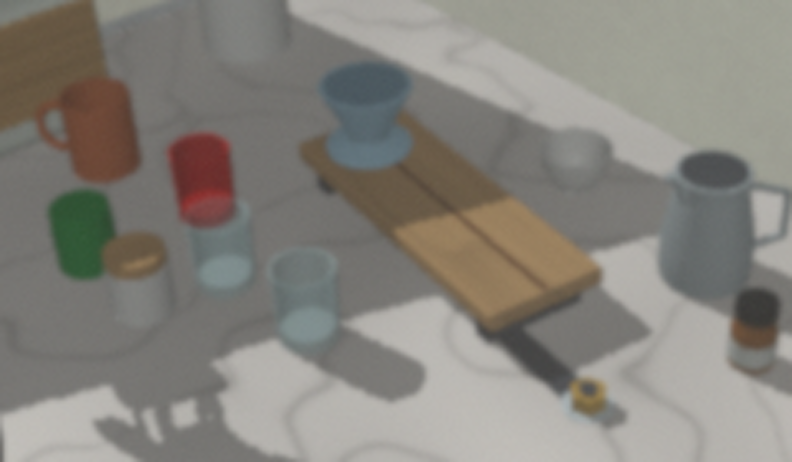

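View pics/s_wr.png

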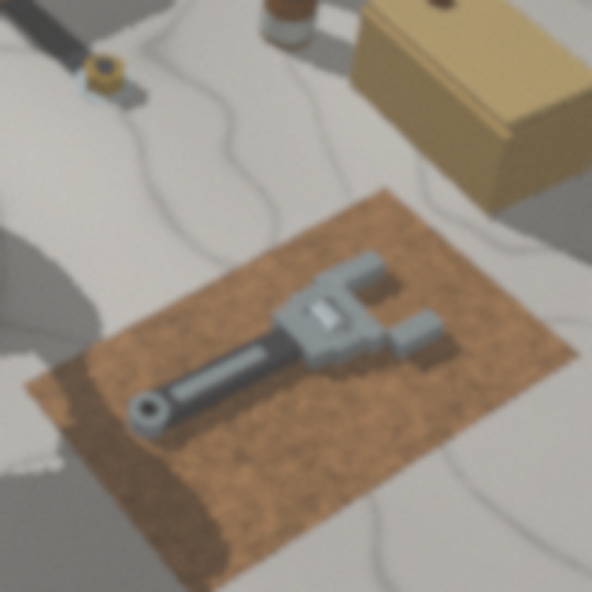

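Run:
```python
from h import *
im=np.load("pics/ti.npy");d=np.load("pics/td.npy");P=cloud("top",d)
hsv=cv2.cvtColor(im,cv2.COLOR_RGB2HSV)
# mat mask
H,S,V=cv2.split(hsv)
box=np.zeros((400,640),bool);box[190:315,428:512]=1
m=(box&(H>5)&(H<20)&(S>80)).astype(np.uint8)
m=cv2.morphologyEx(m,cv2.MORPH_CLOSE,np.ones((25,25)))
cnt=max(cv2.findContours(m,0,2)[0],key=cv2.contourArea)
w=np.array([onplane("top",u,v,1)[:2] for u,v in cnt[:,0]],np.float32)
print("mat",cv2.minAreaRect(w))
# wrench by colour
for z0,nm,cond in((17,"grey",(S<70)&box&(V>60)),):
    mm=cond.astype(np.uint8); n,l,st,_=cv2.connectedComponentsWithStats(mm)
    for i in range(1,n):
        if st[i,4]>30: print(st[i])
z=P[...,2]
mw=box&(z>9)
print("z hist head",np.percentile(z[mw],[5,25,50,75,95]))
pts=P[mw]
# restrict to handle
c=pts[:,:2].mean(0); u,s,vt=np.linalg.svd(pts[:,:2]-c); print(c,vt[0])
hd=pts[(pts[:,0]<470)&(pts[:,0]>395)]
c=hd[:,:2].mean(0); u,s,vt=np.linalg.svd(hd[:,:2]-c,full_matrices=False); a=vt[0]*np.sign(vt[0][0]); print("handle",c,a,np.degrees(np.arctan2(a[1],a[0])))
n_=np.array([-a[1],a[0]])
q=np.c_[(pts[:,:2]-c)@a,(pts[:,:2]-c)@n_,pts[:,2]]
print("x range",q[:,0].min(),q[:,0].max())
for lo in range(-70,150,6):
    k=q[(q[:,0]>=lo)&(q[:,0]<lo+6)]
    if len(k): 
        ys=np.sort(k[:,1]); g=np.diff(ys); j=g.argmax()
        print(lo,len(k),ys.min().round(1),ys.max().round(1),"biggest gap",g[j].round(1),ys[j].round(1),ys[j+1].round(1) , k[:,2].max().round(1))
```

```text
mat ((474.8543701171875, -388.5380859375), (178.49806213378906, 317.73590087890625), 81.83784484863281)
[ 428  190   84  125 3452]
[ 453  214   33   80 1000]
z hist head [  10.19065043   12.26011153   14.00462257   16.11754654 1268.41379326]
[ 474.61051482 -348.28245477] [ 0.3485245  -0.93729967]
handle [ 426.18197715 -287.22072349] [ 0.08820555 -0.99610229] -84.93961805089452
x range -319.7253577492014 152.49769908579574Traceback (most recent call last):
  File "<stdin>", line 31, in <module>
ValueError: attempt to get argmax of an empty sequence
```

Run:
```python
from h import *
im=np.load("pics/ti.npy");d=np.load("pics/td.npy")
crop(im,"t_nut.png",350,200,394,232,18)
si=np.load("pics/si.npy"); crop(si,"s_nut.png",340,225,376,255,18)
P=cloud("top",d); z=P[...,2]
print(z[205:230,362:384].round(0).astype(int))
```

```text
[[  -4    2   -4    2    0   -1   -2   -1    0   -1    0    1   -2    2
     4   -2   -3   -1   -2   -1    0    1]
 [  -4   -3   -3   -2    3    3   -7   -1   -2   -2    2   -9   -3    3
    -5   -2    2    2   -5    2   -4    3]
 [  -4   -4   -3    3   -2    3    0   -1   -5    1   -1   -3   -1    1
     1   -3    0    2   -2    0   -6    3]
 [  -3    2   -4   -1    0   -4    1   -4    0   -2   -2   -2   -4    0
     0    0   -2   -1   -4   -4   -2   -5]
 [   0    1   -4    0   -1    1    1   -5   -1    0   -4    5    0    1
    -2   -1    0   -2   -3    3   -2   -1]
 [   4   -2    0   -9   -5   -4    0    1    0   -3   -1   -2   -6    6
     1   -4   -1   -3   -3   -1    3   -3]
 [  -4   -3   -4   -2    2    4   -3   -1    4   -2   13    1    2   -4
     2   -3   -3    1   -1    1    2   -3]
 [   3   -1   -2   -2    1   -1   21   20   17   17   17   14   -1    1
     3    1   -3    1   -2   -5    1   -4]
 [   2    2    0   -3   19   22   19   20   21   20   19   15   19    0
     0   -4    0   -3   -2   -1   -1    1]
 [   3    1   -7    1   18   18   16   16   21   20   21   14   1
[... 1075 characters left out ...]
  3   -5]
 [  -1    1   -6    0   -2   -1   -1   -1    2   -1    0    0   -2   -3
    -1   -2   -2    2    0   -2   -2    1]
 [  -2    0    1    2    2    4    0   -3   -1   -3   -1   -5    2    1
    -3   -4    2    0    1   -2    2    1]
 [  -4    0    0   -2    0   -3    0    1   -1   -1    3    0    0    1
    -4   -4   -7   -6   -4   -5   -3   -4]
 [  -2   -1   -2   -2   -1    1   -3    5   -4    4    1   -4   -9   -1
    -1    1    4   -3    0    3    1    0]
 [  -2    0    2   -3    4   -3   -1   -2   -3    2   -4   -1    6    4
     0   -2   -6   -4    1   -1    0    1]
 [  -1    0   -2   -4    0    0    0   -1    4   -1    1   -4   -4    2
    -5   -5    0   -6   -6   -4    0    1]]
```

View pics/t_nut.png

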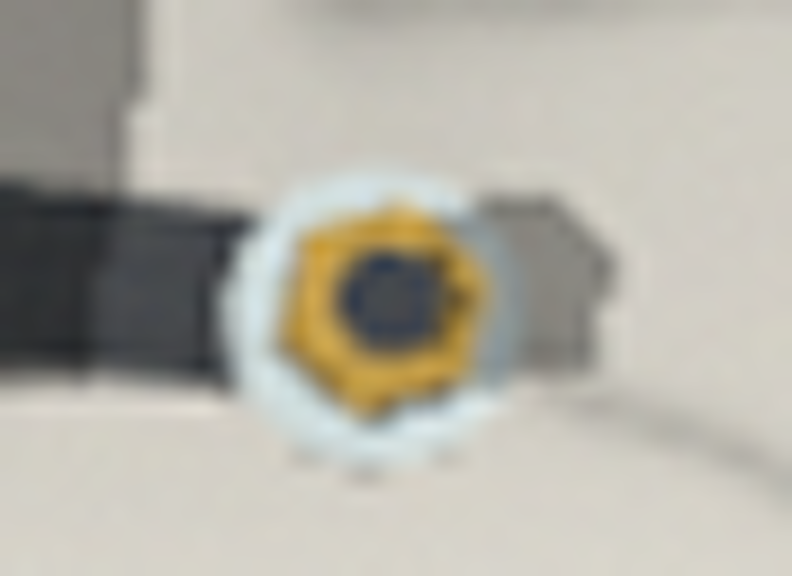

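View pics/s_nut.png

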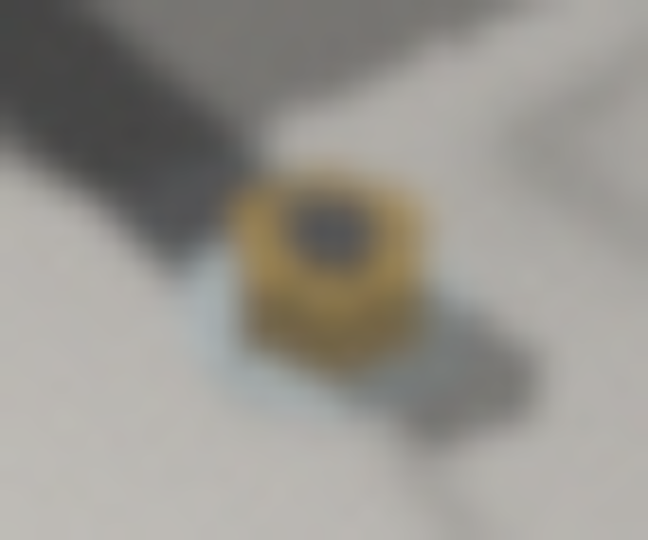

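The nut's hex shows corners at the top and bottom of the crop, so one corner direction is about -8° in world yaw. Its stud is at about (371.7,216.8). Next is the wrench.

```bash
cat > wr.py <<'E'
from h import *
def wrench(im,d,box):
    P=cloud("top",d); z=P[...,2]
    mw=(box&(z>8)&(z<40)).astype(np.uint8)
    n,l,st,_=cv2.connectedComponentsWithStats(mw); i=1+st[1:,4].argmax(); mw=l==i
    v,u=np.nonzero(mw)
    pts=np.array([onplane("top",a,b,15)[:2] for a,b in zip(u,v)])
    return pts
E
python3 - <<'E'
from wr import *
im=np.load("pics/ti.npy");d=np.load("pics/td.npy")
box=np.zeros((400,640),bool);box[190:315,428:512]=1
pts=wrench(im,d,box)
a=np.array([np.cos(np.radians(-8)),np.sin(np.radians(-8))])
for it in range(4):
    x=pts@a; x0=x.min()
    hd=pts[(x-x0>25)&(x-x0<115)]
    c=hd.mean(0); vt=np.linalg.svd(hd-c,full_matrices=False)[2]; a=vt[0]*np.sign(vt[0][0])
n_=np.array([-a[1],a[0]])
print("handle c",c,"yaw",np.degrees(np.arctan2(a[1],a[0])))
q=np.c_[(pts-c)@a,(pts-c)@n_]
print(q.min(0),q.max(0))
o=q[:,0].min()
for lo in np.arange(o,q[:,0].max(),6):
    k=q[(q[:,0]>=lo)&(q[:,0]<lo+6)]
    ys=np.sort(k[:,1]); g=np.diff(ys); j=g.argmax()
    print(round(lo-o,1),len(k),ys.min().round(1),ys.max().round(1),"gap",g[j].round(1),ys[j].round(1),ys[j+1].round(1))
print("origin if handle end -200..", c+a*(o+200), "tips +17:",c+a*(q[:,0].max()-17))
print("nut",onplane("top",371.7,216.8,20))
im=np.load("pics/ti.npy"); hsv=cv2.cvtColor(im,cv2.COLOR_RGB2HSV)
m=((hsv[...,1]>110)&(hsv[...,0]>12)&(hsv[...,0]<30)); m[:205]=0;m[:,:360]=0;m[230:]=0;m[:,385:]=0
cn=max(cv2.findContours(m.astype(np.uint8),0,1)[0],key=cv2.contourArea); M=cv2.convexHull(cn)
print("nut rect",cv2.minEnclosingCircle(cn),onplane("top",*cv2.minEnclosingCircle(cn)[0],18))
w=np.array([onplane("top",u,v,18)[:2] for u,v in cn[:,0]]); ctr=onplane("top",371.7,216.8,20)[:2]
r=np.hypot(*(w-ctr).T); th=np.arctan2(*(w-ctr).T[::-1]); print("hex phase deg",np.degrees(np.angle(((r-r.mean())*np.exp(6j*th)).sum()))/6)
E
```

```text
handle c [ 426.06106151 -359.24954279] yaw -10.401826906898576
[-70.32994988 -46.17853226] [149.869304    29.80528538]
0.0 12 -8.7 8.0 gap 2.7 5.3 8.0
6.0 21 -13.3 12.0 gap 2.3 -13.3 -11.0
12.0 21 -12.9 12.4 gap 2.3 -12.6 -10.2
18.0 19 -11.8 10.8 gap 2.3 -11.8 -9.4
24.0 19 -11.4 11.2 gap 2.3 -11.0 -8.7
30.0 19 -10.6 12.4 gap 2.7 9.7 12.4
36.0 19 -11.8 12.8 gap 2.3 -11.8 -9.4
42.0 18 -11.4 11.3 gap 2.7 2.7 5.4
48.0 16 -10.2 12.1 gap 2.7 9.4 12.1
54.0 17 -12.1 10.2 gap 2.7 4.7 7.4
60.0 20 -11.7 11.4 gap 2.3 -11.3 -9.0
66.0 16 -11.0 9.4 gap 3.1 -8.2 -5.1
72.0 19 -10.2 12.6 gap 2.3 -9.8 -7.4
78.0 18 -11.7 10.6 gap 2.3 -11.7 -9.4
84.0 20 -11.3 11.8 gap 2.4 -10.5 -8.2
90.0 19 -12.5 12.6 gap 2.8 9.9 12.6
96.0 19 -12.1 10.7 gap 2.4 -11.7 -9.4
102.0 17 -11.3 11.5 gap 2.8 -2.7 0.1
108.0 18 -10.5 12.3 gap 2.8 9.5 12.3
114.0 20 -12.5 13.1 gap 2.4 -12.1 -9.7
120.0 19 -19.6 11.6 gap 7.9 -19.6 -11.7
126.0 33 -21.9 20.7 gap 2.8 6.4 9.2
132.0 35 -23.5 24.7 gap 2.8 21.9 24.7
138.0 36 -23.1 22.7 gap 2.8 19.9 22.7
144.0 37 -27.9 23.5 gap 2.8 17.6 20.3
150.0 38 -27.5 24.3 gap 2.8 7.3 10.1
156.0 40 -26.3 25.2 gap 2.8 -14.8 -12.1
162.0 35 -28.3 23.2 gap 2.8 14.5 17.2
168.0 46 -30.7 29.2 gap 2.8 -1.8 1.0
174.0 45 -32.3 27.6 gap 2.8 18.9 21.7
180.0 31 -45.7 28.9 gap 11.5 -3.3 8.2
186.0 26 -45.0 29.7 gap 45.3 -30.3 15.0
192.0 24 -44.2 27.7 gap 39.7 -26.7 13.0
198.0 26 -46.2 28.6 gap 42.9 -29.1 13.8
204.0 24 -45.0 29.4 gap 45.3 -30.7 14.6
210.0 25 -44.6 29.8 gap 42.6 -29.9 12.7
216.0 12 -43.9 27.8 gap 51.8 -38.3 13.5
origin if handle end -200.. [ 553.60007698 -382.66153606] tips +17: [ 556.74675341 -383.23916297]
nut [ 568.2320052  -109.03172439   20.        ]
nut rect ((370.8928527832031, 216.73214721679688), 5.3929924964904785) [ 568.67698265 -106.95763763   18.        ]
hex phase deg -15.51658773105396
```

Measured: wrench origin about (555,-383), yaw about -10°, gap about 41 mm. Nut at about (568,-108), so I'll fit the wrench at yaw ≈ +49° to keep the handle's swing clear of the shelf. I'll write a helper that turns world targets into tool-axis shifts.

```bash
cat > to.py <<'E'
import sys,numpy as np
from plant import get_obs
# usage: to.py x y z yawdeg : remaining way to target in tool axes now, and per-row list with N rows
def main():
    x,y,z,yaw=map(float,sys.argv[1:5]); o=get_obs()
    p=np.array(o["tool_pos"]); r=o["tcp_rot"]; cy=np.degrees(r[2])
    D=np.array([x,y,z])-p; dy=(cy-yaw+180)%360-180   # + = clockwise
    N=int(sys.argv[5]) if len(sys.argv)>5 else max(1,int(np.ceil(max(np.linalg.norm(D)/49,abs(dy)/8.5))))
    print("t",round(o["time"],1),"p",p.round(1),"yaw",round(cy,1),"tilt",np.degrees(r[:2]).round(2),"F",np.array(o["contact_force"]).round(1),"w",round(o["grip_width"],1),"N",N)
    out=[]
    for i in range(N):
        a=np.radians(cy-dy*i/N); d=D/N
        out.append([round(float(d@[np.cos(a),np.sin(a),0]),1),round(float(d@[np.sin(a),-np.cos(a),0]),1),round(-float(d[2]),1),round(dy/N,1)])
    for q in out: print(q)
main()
E
python3 to.py 420 0 250 75
```

```text
t 0.2 p [192.6 488.2 251.3] yaw 158.5 tilt [-1.7996e+02 -1.0000e-02] F [ 0.  -0.7  1.5] w 92.1 N 11
[-35.5, -33.7, 0.1, np.float64(7.6)]
[-39.7, -28.7, 0.1, np.float64(7.6)]
[-43.1, -23.2, 0.1, np.float64(7.6)]
[-45.8, -17.3, 0.1, np.float64(7.6)]
[-47.7, -11.1, 0.1, np.float64(7.6)]
[-48.7, -4.7, 0.1, np.float64(7.6)]
[-48.9, 1.7, 0.1, np.float64(7.6)]
[-48.3, 8.2, 0.1, np.float64(7.6)]
[-46.8, 14.5, 0.1, np.float64(7.6)]
[-44.4, 20.5, 0.1, np.float64(7.6)]
[-41.3, 26.2, 0.1, np.float64(7.6)]
```

```bash
python3 -m jog '[0,-35.5,-33.7,0,7.6, 0,-39.7,-28.7,0,7.6, 0,-43.1,-23.2,0,7.6, 0,-45.8,-17.3,0,7.6, 0,-47.7,-11.1,0,7.6]'; python3 to.py 430 0 200 75
```

```text
time: 0.7
tool_pos: [294.7, 263.7, 249.5]
tcp_rot: [-3.141, -0.0, 2.089]
contact_force: [0.7, -0.2, -0.2]
grip_width: 92.1
t 0.7 p [294.7 263.7 249.5] yaw 119.7 tilt [-1.7995e+02 -2.0000e-02] F [ 0.7 -0.2 -0.2] w 92.1 N 7
[-42.3, -1.9, 7.1, np.float64(6.4)]
[-42.2, 2.8, 7.1, np.float64(6.4)]
[-41.7, 7.5, 7.1, np.float64(6.4)]
[-40.6, 12.1, 7.1, np.float64(6.4)]
[-39.0, 16.5, 7.1, np.float64(6.4)]
[-36.9, 20.8, 7.1, np.float64(6.4)]
[-34.4, 24.8, 7.1, np.float64(6.4)]
```

```bash
python3 -m jog '[0,-42.3,-1.9,7,6.4, 0,-42.2,2.8,7,6.4, 0,-41.7,7.5,7,6.4, 0,-40.6,12.1,7,6.4, 0,-39,16.5,7,6.4]' >/dev/null; python3 to.py 451.5 -364.5 120 -10.3
```

```text
t 1.2 p [391.7  65.5 215. ] yaw 86.3 tilt [ 1.7976e+02 -8.0000e-02] F [0.5 0.8 0.6] w 92.1 N 12
[-35.4, 7.3, 7.9, np.float64(8.0)]
[-34.1, 12.2, 7.9, np.float64(8.0)]
[-32.0, 16.8, 7.9, np.float64(8.0)]
[-29.4, 21.1, 7.9, np.float64(8.0)]
[-26.1, 25.0, 7.9, np.float64(8.0)]
[-22.3, 28.5, 7.9, np.float64(8.0)]
[-18.1, 31.3, 7.9, np.float64(8.0)]
[-13.6, 33.5, 7.9, np.float64(8.0)]
[-8.7, 35.1, 7.9, np.float64(8.0)]
[-3.7, 36.0, 7.9, np.float64(8.0)]
[1.3, 36.2, 7.9, np.float64(8.0)]
[6.4, 35.6, 7.9, np.float64(8.0)]
```

```bash
python3 -m jog '[0,-35.4,7.3,7.9,8, 0,-34.1,12.2,7.9,8, 0,-32,16.8,7.9,8, 0,-29.4,21.1,7.9,8, 0,-26.1,25,7.9,8]' >/dev/null; python3 -m jog '[0,-22.3,28.5,7.9,8, 0,-18.1,31.3,7.9,8, 0,-13.6,33.5,7.9,8, 0,-8.7,35.1,7.9,8, 0,-3.7,36,7.9,8]' >/dev/null; python3 to.py 451.5 -364.5 100 -10.3
```

```text
t 2.2 p [ 434.3 -310.6  132.4] yaw 2.7 tilt [-179.92   -0.38] F [ 0.1 -0.8  0.6] w 91.9 N 2
[7.3, 27.3, 16.2, np.float64(6.5)]
[10.3, 26.3, 16.2, np.float64(6.5)]
```

```bash
python3 -m jog '[0,7.3,27.3,16.2,6.5, 0,10.3,26.3,16.2,6.5, 0,0,0,0,0]' >/dev/null; python3 to.py 451.5 -364.5 27 -10.3
python3 - <<'E'
from h import *
im,d=capture("top"); crop(im,"t1.png",400,180,540,320,4.2)
im,d=capture("side"); crop(im,"s1.png",300,200,500,380,3.9)
E
```

```text
t 2.5 p [ 451.1 -371.3   97.1] yaw -11.3 tilt [-179.88   -0.37] F [ 0.5  0.1 -0.1] w 91.6 N 2
[-0.5, -3.4, 35.1, np.float64(-0.5)]
[-0.5, -3.4, 35.1, np.float64(-0.5)]
```

View pics/t1.png

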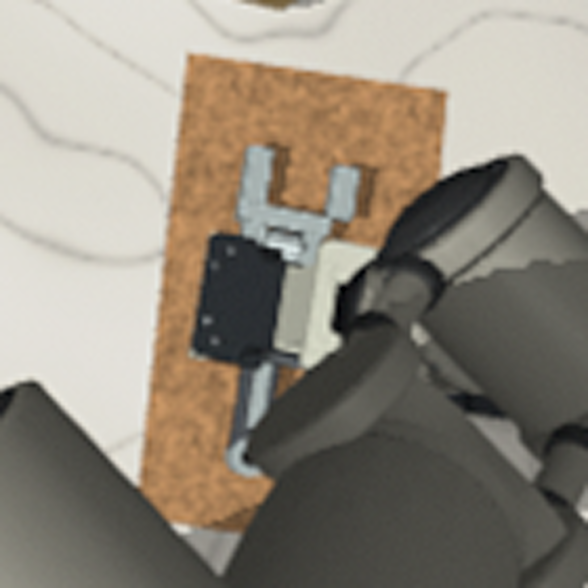

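View pics/s1.png

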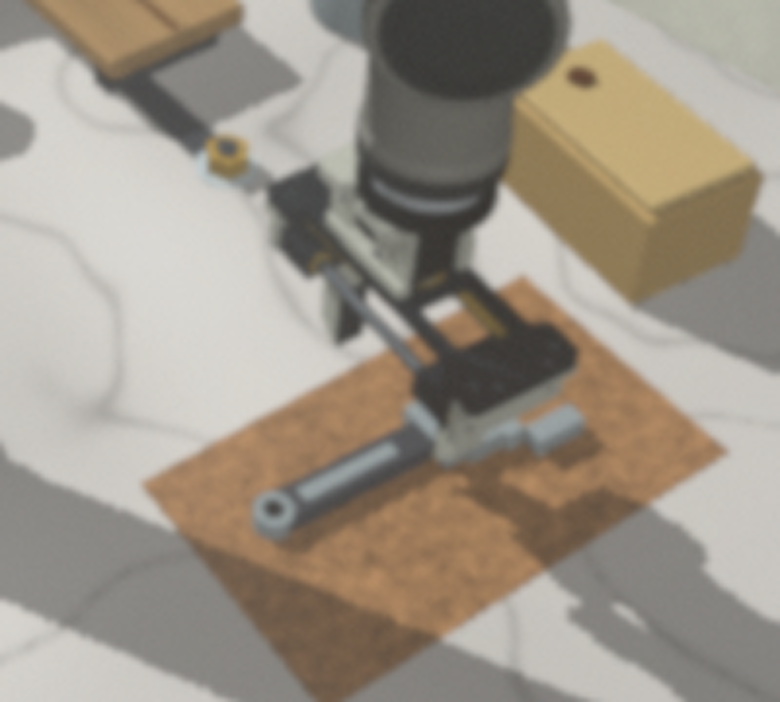

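The open gripper straddles the handle in both views. Now I'll shift over and descend.

```bash
python3 -m jog '[0,-1,-7,20,-1, 0,0,0,25,0, 0,0,0,15,0, 0,0,0,0,0]'>/dev/null; python3 to.py 451.5 -364.5 28 -10.3
```

```text
t 3.0 p [ 452.5 -357.7   40.9] yaw -9.4 tilt [-179.92   -0.52] F [ 0.8 -0.3  0.6] w 91.6 N 1
[0.1, 6.9, 12.9, np.float64(0.9)]
```

```bash
python3 -m jog '[0,0,5,7,0.9, 0,0,0,3,0, 0,0,0,0,0]'>/dev/null; python3 to.py 451.5 -364.5 28 -10.3
```

```text
t 3.3 p [ 452.9 -362.3   33.3] yaw -10.2 tilt [179.98  -0.68] F [0.4 0.5 0.7] w 91.9 N 1
[-0.9, 2.4, 5.3, np.float64(0.1)]
```

```bash
python3 -m jog '[0,-1,2,6,0, 0,0,0,0,0]'>/dev/null; python3 to.py 451.5 -364.5 28 -10.3;python3 -m jog '[1,0,0,0,0, 1,0,0,0,0,1,0,0,0,0,1,0,0,0,0,1,0,0,0,0]';python3 -m jog '[1,0,0,0,0, 1,0,0,0,0]'
```

```text
t 3.5 p [ 451.9 -364.7   28. ] yaw -10.2 tilt [179.91  -0.77] F [0.2 0.4 0.7] w 91.7 N 1
[-0.4, -0.1, -0.0, np.float64(0.1)]
time: 4.0
tool_pos: [452.0, -365.1, 28.5]
tcp_rot: [3.14, -0.014, -0.178]
contact_force: [0.4, -0.2, 0.2]
grip_width: 56.4
time: 4.2
tool_pos: [452.1, -365.1, 28.5]
tcp_rot: [3.139, -0.014, -0.178]
contact_force: [0.0, 0.2, -0.4]
grip_width: 40.1
```

```bash
python3 -m jog '[1,0,0,0,0, 1,0,0,0,0,1,0,0,0,0,1,0,0,0,0]';python3 -m jog '[1,0,0,-10,0, 1,0,0,-20,0, 1,0,0,-12,0, 1,0,0,0,0]'
```

```text
time: 4.6
tool_pos: [452.1, -365.3, 28.6]
tcp_rot: [3.139, -0.015, -0.178]
contact_force: [0.5, 0.0, 0.0]
grip_width: 24.3
time: 5.0
tool_pos: [450.1, -363.5, 71.2]
tcp_rot: [-3.141, -0.01, -0.178]
contact_force: [0.3, -1.1, -2.9]
grip_width: 23.3
```

```bash
python3 to.py 496.5 -183.2 71 49
```

```text
t 5.0 p [ 450.1 -363.5   71.2] yaw -10.2 tilt [-179.94   -0.55] F [ 0.3 -1.1 -2.9] w 23.3 N 7
[2.0, -26.5, 0.0, np.float64(-8.5)]
[5.8, -25.9, 0.0, np.float64(-8.5)]
[9.6, -24.8, 0.0, np.float64(-8.5)]
[13.1, -23.1, 0.0, np.float64(-8.5)]
[16.4, -20.9, 0.0, np.float64(-8.5)]
[19.3, -18.3, 0.0, np.float64(-8.5)]
[21.8, -15.3, 0.0, np.float64(-8.5)]
```

```bash
python3 to.py 496.5 -183.2 71 49 10 | tail -10; python3 -m jog '[1,1.4,-18.5,0,-5.9, 1,3.3,-18.3,0,-5.9, 1,5.2,-17.9,0,-5.9, 1,7,-17.2,0,-5.9, 1,8.7,-16.4,0,-5.9]'>/dev/null; python3 to.py 496.5 -183.2 71 49 5
```

```text
[1.4, -18.6, 0.0, np.float64(-5.9)]
[3.3, -18.3, 0.0, np.float64(-5.9)]
[5.2, -17.9, 0.0, np.float64(-5.9)]
[7.0, -17.3, 0.0, np.float64(-5.9)]
[8.7, -16.5, 0.0, np.float64(-5.9)]
[10.4, -15.5, 0.0, np.float64(-5.9)]
[11.9, -14.3, 0.0, np.float64(-5.9)]
[13.3, -13.0, 0.0, np.float64(-5.9)]
[14.6, -11.6, 0.0, np.float64(-5.9)]
[15.7, -10.0, 0.0, np.float64(-5.9)]
t 5.5 p [ 472.  -272.4   69.8] yaw 20.1 tilt [179.79  -0.44] F [-0.1  0.4 -3. ] w 23.6 N 5
[10.7, -15.1, -0.2, np.float64(-5.8)]
[12.2, -13.9, -0.2, np.float64(-5.8)]
[13.5, -12.6, -0.2, np.float64(-5.8)]
[14.7, -11.2, -0.2, np.float64(-5.8)]
[15.8, -9.6, -0.2, np.float64(-5.8)]
```

```bash
python3 -m jog '[1,10.7,-15,0,-5.8, 1,12.2,-14,0,-5.8, 1,13.5,-12.6,0,-5.8, 1,11,-8,0,-4, 1,6,-4,0,-2]'>/dev/null; python3 -m jog '[1,0,0,0,0,1,0,0,0,0]'>/dev/null; python3 to.py 496.5 -183.2 71 49 3;  python3 - <<'E'
from h import *
im,d=capture("top"); crop(im,"t2.png",330,160,490,290,4.9);np.save("pics/t2.npy",im);np.save("pics/t2d.npy",d)
im,d=capture("side"); crop(im,"s2.png",280,180,440,310,4.9);np.save("pics/s2.npy",im)
E
```

```text
t 6.2 p [ 490.6 -192.6   67.1] yaw 44.8 tilt [179.95  -0.23] F [-0.5  0.1 -3.7] w 23.4 N 3
[3.6, -0.8, -1.3, np.float64(-1.4)]
[3.6, -0.7, -1.3, np.float64(-1.4)]
[3.6, -0.7, -1.3, np.float64(-1.4)]
```

View pics/t2.png

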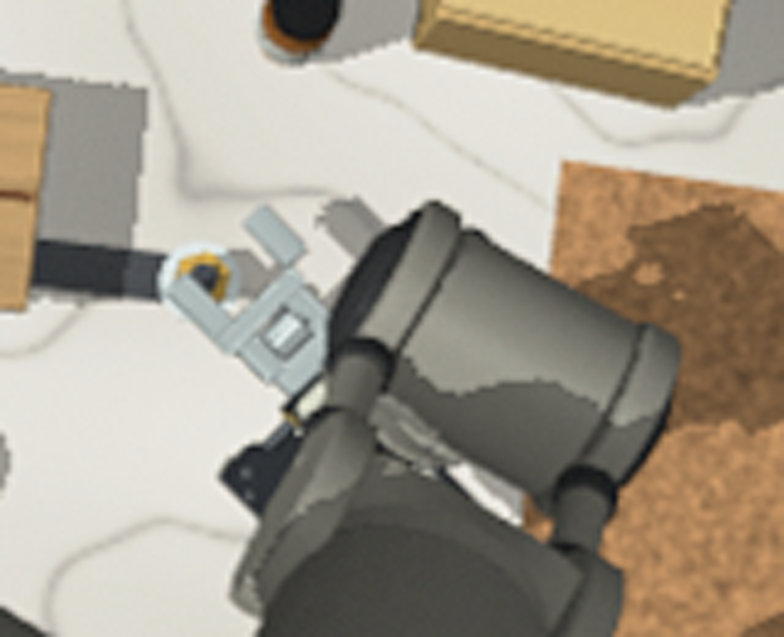

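View pics/s2.png

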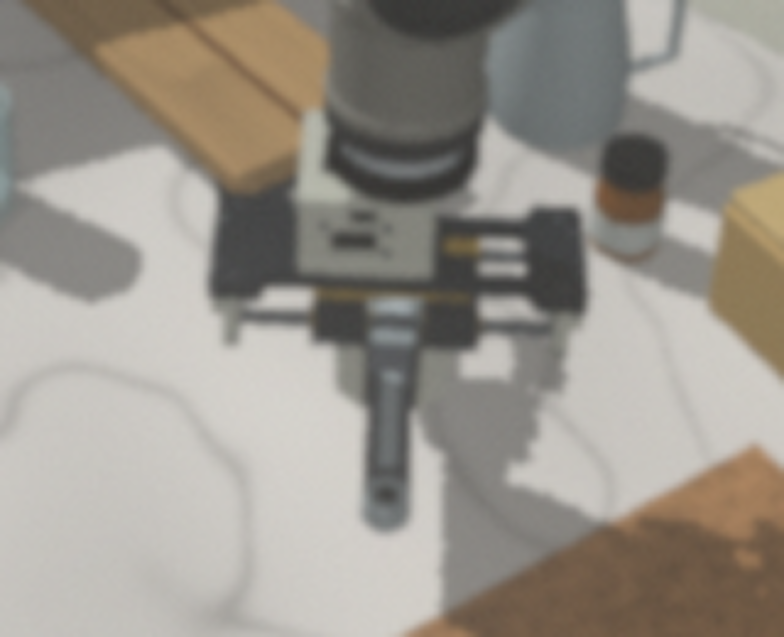

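```bash
cat > jaws.py <<'E'
from h import *
import sys
def jaws(im,d,ztop,nut,yaw,tcp,zlo,verbose=1):
    """wrench head pts at the top face height, expressed in the frame at tcp+105 along yaw"""
    P=cloud("top",d); z=P[...,2]
    hsv=cv2.cvtColor(im,cv2.COLOR_RGB2HSV)
    v,u=np.mgrid[:400,:640]
    near=np.hypot(P[...,0]-nut[0],P[...,1]-nut[1])<75
    # colour: steel grey-blue light
    m=near&(z>zlo)&(z<ztop+12)&(hsv[...,1]<75)
    vs,us=np.nonzero(m)
    w=np.array([onplane("top",a,b,ztop)[:2] for a,b in zip(us,vs)])
    a=np.array([np.cos(np.radians(yaw)),np.sin(np.radians(yaw))]);n=np.array([-a[1],a[0]])
    o=np.array(tcp[:2])+105*a
    q=np.c_[(w-o)@a,(w-o)@n]
    for lo in range(-60,30,6):
        k=np.sort(q[(q[:,0]>=lo)&(q[:,0]<lo+6),1])
        if len(k)>2:
            g=np.diff(k);j=g.argmax(); print(lo,len(k),k.min().round(1),k.max().round(1),"gap",g[j].round(1),k[j].round(1),k[j+1].round(1))
    print("max x",q[:,0].max())
    nq=np.array(nut[:2])-o; print("nut in wrench frame",nq@a,nq@n)
E
python3 - <<'E'
from jaws import *
im=np.load("pics/t2.npy");d=np.load("pics/t2d.npy")
jaws(im,d,55.5,(568.5,-108),44.8,(490.6,-192.6),30)
E
```

```text
-60 28 -20.9 26.4 gap 4.0 -20.9 -16.9
-54 41 -22.9 28.4 gap 2.0 -20.9 -18.9
-48 40 -22.9 28.4 gap 2.0 -22.9 -21.0
-42 41 -23.0 28.4 gap 2.0 -21.0 -19.0
-36 33 -25.0 28.4 gap 4.0 2.8 6.7
-30 48 -27.0 34.3 gap 2.0 -25.0 -23.0
-24 49 -27.0 34.3 gap 2.0 -27.0 -25.0
-18 30 -41.0 34.3 gap 41.6 -25.0 16.6
-12 28 -41.0 32.4 gap 41.6 -25.1 16.6
-6 29 -41.1 32.4 gap 41.7 -25.1 16.6
0 29 -41.1 32.4 gap 41.7 -25.1 16.6
6 27 -41.1 32.4 gap 41.7 -25.2 16.6
12 27 -41.2 32.4 gap 41.7 -25.2 16.6
18 4 18.5 30.4 gap 4.0 18.5 22.5
max x 19.02513044862419
nut in wrench frame 9.887614539115047 5.138679354825685
```

```bash
python3 to.py 495.8 -182.5 66 48 1; python3 -m jog '[1,10,-3,0,-3, 1,0,0,0,0, 1,0,0,0,0]'>/dev/null; python3 to.py 495.8 -182.5 66 48 1
```

```text
t 6.3 p [ 490.5 -192.9   67.1] yaw 44.7 tilt [179.95  -0.23] F [ 0.5 -0.  -4.1] w 23.7 N 1
[11.0, -3.7, 1.1, np.float64(-3.3)]
t 6.6 p [ 495.3 -185.8   67.1] yaw 47.5 tilt [179.89  -0.21] F [-0.  -0.3 -3.6] w 23.5 N 1
[2.8, -1.9, 1.1, np.float64(-0.5)]
```

```bash
python3 -m jog '[1,3,-2,0,-0.5, 1,0,0,8,0, 1,0,0,0,0]'>/dev/null; python3 to.py 495.8 -182.5 28 48 1
python3 - <<'E'
from jaws import *
o=get_obs();tp=o["tool_pos"];y=np.degrees(o["tcp_rot"][2])
im,d=capture("top"); crop(im,"t3.png",330,170,450,270,6)
jaws(im,d,tp[2]-27.6+16,(568.3,-108.3),y,tp,30)
E
```

```text
t 6.9 p [ 495.5 -183.2   58.5] yaw 47.8 tilt [179.87  -0.2 ] F [-0.6  0.3 -4. ] w 23.6 N 1
[0.7, -0.2, 30.5, np.float64(-0.2)]
-60 30 -16.7 27.2 gap 2.1 -16.7 -14.6
-54 42 -23.0 29.0 gap 2.1 -23.0 -20.9
-48 42 -23.2 28.6 gap 1.9 -23.2 -21.3
-42 41 -23.6 28.2 gap 1.9 -21.5 -19.7
-36 36 -26.0 31.8 gap 4.0 8.2 12.2
-30 50 -28.3 33.7 gap 1.9 -26.2 -24.3
-24 43 -26.6 33.3 gap 2.1 -8.6 -6.5
-18 29 -41.0 33.1 gap 41.7 -24.8 17.0
-12 27 -41.5 32.7 gap 42.0 -25.2 16.8
-6 28 -41.7 32.5 gap 41.8 -25.4 16.4
0 26 -42.1 32.1 gap 43.9 -25.9 18.1
6 26 -42.4 31.9 gap 43.9 -26.1 17.8
12 25 -40.7 33.4 gap 44.0 -26.5 17.4
18 8 17.2 31.3 gap 2.1 17.2 19.3
max x 20.43515834285776
nut in wrench frame -0.6362223423385528 -3.7077311539707436
```

View pics/t3.png

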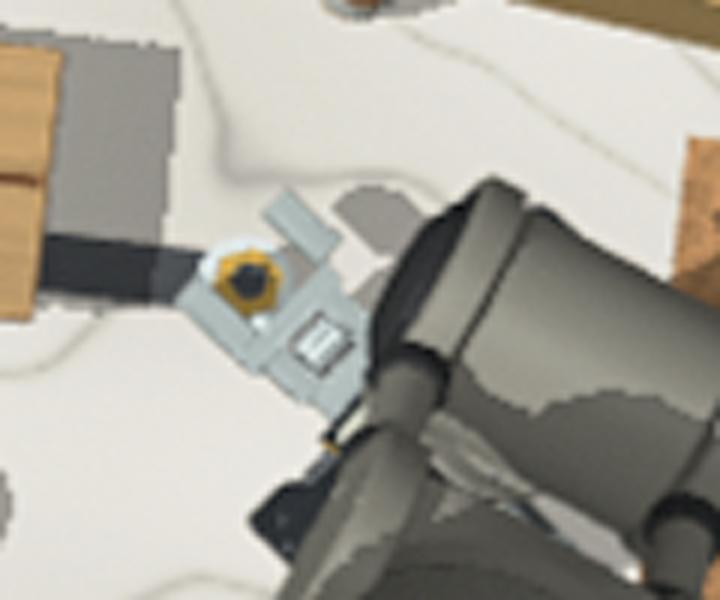

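The nut is inside the mouth, as expected for this height. Lowering.

```bash
python3 -m jog '[1,0,0,10,0, 1,0,0,8,0, 1,0,0,0,0]'; python3 -m jog '[1,0,0,5,0, 1,0,0,3,0, 1,0,0,0,0]';python3 to.py 495.8 -182.5 27.6 48 1
```

```text
time: 7.25
tool_pos: [495.8, -183.5, 39.3]
tcp_rot: [3.139, -0.004, 0.834]
contact_force: [1.0, -0.2, -2.8]
grip_width: 23.6
time: 7.55
tool_pos: [495.8, -183.5, 30.2]
tcp_rot: [3.139, -0.004, 0.834]
contact_force: [-1.0, -1.5, -3.5]
grip_width: 23.9
t 7.5 p [ 495.8 -183.5   30.2] yaw 47.8 tilt [179.86  -0.2 ] F [-1.  -1.5 -3.5] w 23.9 N 1
[0.7, -0.7, 2.6, np.float64(-0.2)]
```

```bash
python3 -m jog '[1,0,0,2.2,0, 1,0,0,0,0]';python3 -m jog '[1,0,0,0.6,0, 1,0,0,0,0]'
python3 - <<'E'
from jaws import *
o=get_obs();tp=o["tool_pos"];y=np.degrees(o["tcp_rot"][2])
im,d=capture("top"); crop(im,"t4.png",330,170,450,270,6)
jaws(im,d,16,(568.3,-108.3),y,tp,8)
E
```

```text
time: 7.75
tool_pos: [496.4, -183.7, 28.8]
tcp_rot: [3.138, -0.004, 0.834]
contact_force: [-1.1, 0.6, -2.5]
grip_width: 23.7
time: 7.95
tool_pos: [496.4, -183.8, 28.6]
tcp_rot: [3.137, -0.004, 0.834]
contact_force: [-1.2, -0.5, -1.5]
grip_width: 23.7
-60 24 -13.3 25.4 gap 2.1 -13.3 -11.1
-54 35 -23.8 27.4 gap 4.1 -23.8 -19.7
-48 39 -24.0 27.0 gap 1.9 -24.0 -22.1
-42 38 -24.5 26.7 gap 2.1 6.2 8.4
-36 33 -26.9 32.3 gap 4.1 -26.9 -22.8
-30 44 -27.1 32.1 gap 2.1 5.6 7.7
-24 43 -27.5 31.9 gap 2.1 -4.9 -2.8
-18 25 -42.2 31.5 gap 43.0 -25.8 17.2
-12 25 -40.5 31.3 gap 22.4 -26.1 -3.6
-6 36 -40.8 33.0 gap 16.2 -26.3 -10.1
0 37 -41.2 32.6 gap 14.5 -26.7 -12.3
6 28 -41.5 32.2 gap 16.3 -2.4 14.0
12 27 -41.9 32.0 gap 20.5 -27.4 -6.9
18 3 19.6 27.8 gap 4.1 19.6 23.7
max x 19.106008310540155
nut in wrench frame -0.8141529591770451 -2.565035620706123
```

View pics/t4.png

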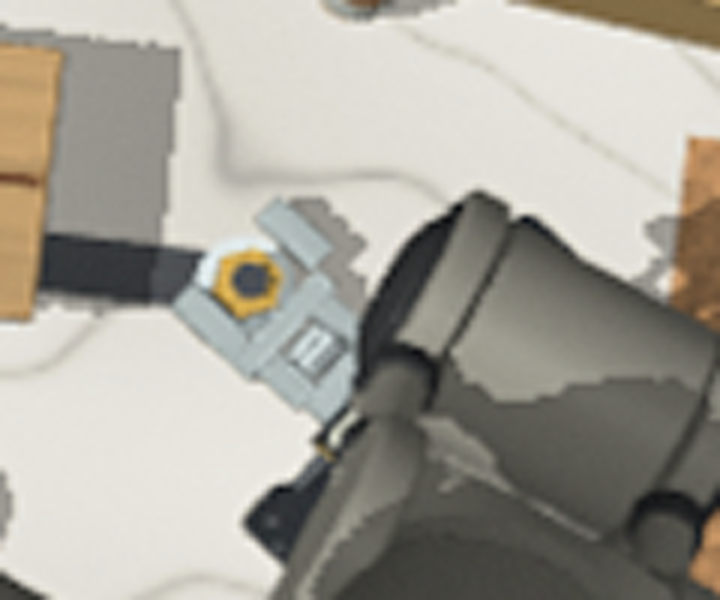

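```bash
python3 -m jog '[0.5,0,0,0,0, 0.5,0,0,0,0,0.5,0,0,0,0,0.5,0,0,0,0]'; python3 -m jog '[0.5,0,0,-15,0, 0.5,0,0,-15,0,0.5,0,0,-10,0,1,-10,0,0,0,1,0,0,0,0]';  python3 - <<'E'
from jaws import *
o=get_obs();tp=o["tool_pos"];y=np.degrees(o["tcp_rot"][2])
im,d=capture("top"); crop(im,"t5.png",330,170,450,270,6)
jaws(im,d,16,(568.3,-108.3),47.8,(496.4,-183.8),8)
hsv=cv2.cvtColor(im,cv2.COLOR_RGB2HSV); print(onplane("top",382.7,227.8,21), tp,y)
E
```

```text
time: 8.4
tool_pos: [497.6, -184.3, 29.3]
tcp_rot: [3.134, -0.005, 0.834]
contact_force: [0.8, -0.2, 0.3]
grip_width: 45.5
time: 8.9
tool_pos: [490.1, -192.1, 70.2]
tcp_rot: [3.134, -0.005, 0.834]
contact_force: [0.1, 0.4, 0.2]
grip_width: 34.4
-60 31 -21.4 25.4 gap 2.2 -21.4 -19.3
-54 39 -23.8 27.4 gap 3.9 11.1 15.0
-48 36 -24.0 27.0 gap 4.1 10.7 14.8
-42 39 -24.5 26.8 gap 3.9 10.5 14.4
-36 34 -26.9 32.3 gap 4.1 -26.9 -22.8
-30 44 -27.1 32.1 gap 2.1 5.6 7.7
-24 43 -27.5 31.9 gap 2.1 -4.9 -2.8
-18 25 -42.2 31.5 gap 42.8 -25.6 17.2
-12 26 -40.5 31.3 gap 22.4 -26.0 -3.6
-6 34 -40.8 32.9 gap 16.2 -26.3 -10.1
0 35 -41.2 30.7 gap 14.5 -26.7 -12.2
6 28 -41.4 32.5 gap 16.3 -2.3 14.0
12 29 -41.9 32.1 gap 18.6 -25.4 -6.9
18 4 19.6 31.8 gap 4.1 19.6 23.7
max x 25.683542501279423
nut in wrench frame -0.7725426080273796 -2.5489459791315383
[ 536.90284837 -139.81567917   21.        ] [ 490.08935172 -192.11938201   70.20393494] 47.81267300551015
```

View pics/t5.png

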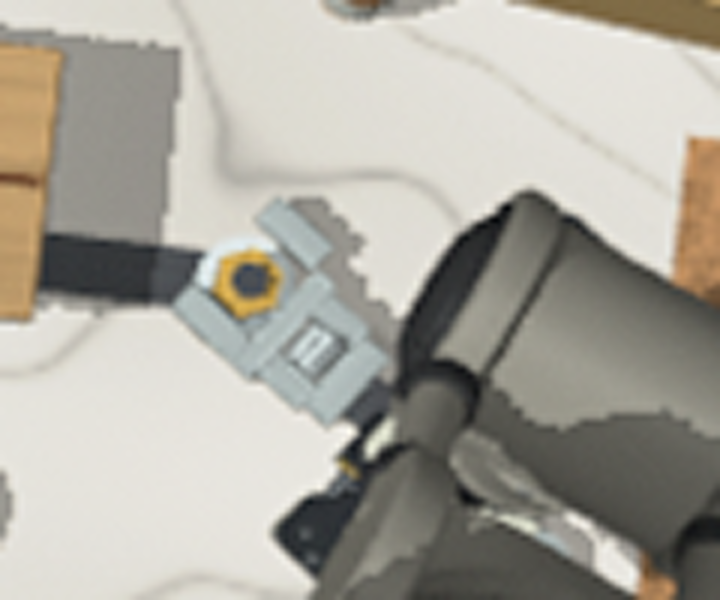

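```bash
python3 to.py 530.5 -146.3 65 47 3; python3 -m jog '[1,20,-0.5,0,0.3, 1,20,-0.5,0,0.3, 1,16,-0.5,5,0.3,1,0,0,0,0,1,0,0,0,0]';python3 to.py 530.5 -146.3 50 47 1
```

```text
t 8.9 p [ 490.5 -191.9   70.2] yaw 47.8 tilt [179.56  -0.3 ] F [ 0.  -0.1  0.1] w 30.3 N 3
[20.2, -0.3, 1.7, np.float64(0.3)]
[20.2, -0.4, 1.7, np.float64(0.3)]
[20.2, -0.5, 1.7, np.float64(0.3)]
time: 9.45
tool_pos: [526.4, -149.0, 62.4]
tcp_rot: [3.138, -0.004, 0.815]
contact_force: [0.3, -0.1, 0.1]
grip_width: 0.3
t 9.4 p [ 526.4 -149.    62.4] yaw 46.7 tilt [179.82  -0.22] F [ 0.3 -0.1  0.1] w 0.3 N 1
[4.8, 1.1, 12.4, np.float64(-0.3)]
```

```bash
python3 -m jog '[1,4.5,1,7,0, 1,0,0,5,0,1,0,0,0,0]'>/dev/null;python3 to.py 530.5 -146.3 46 47 1;  python3 - <<'E'
from h import *
im,d=capture("side"); crop(im,"s6.png",300,190,420,290,6)
E
```

```text
t 9.8 p [ 529.3 -147.4   49. ] yaw 46.6 tilt [179.89  -0.18] F [ 0.1 -0.3 -0.1] w 0.3 N 1
[1.6, 0.1, 3.0, np.float64(-0.4)]
```

View pics/s6.png

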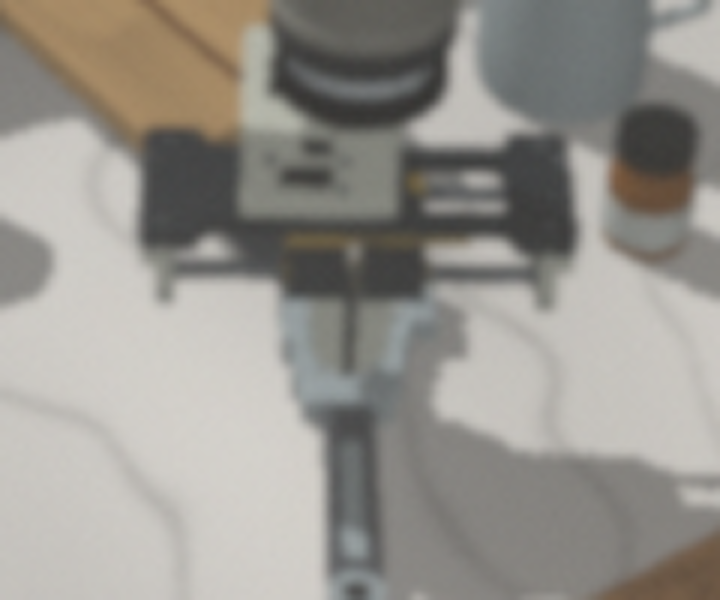

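The closed fingertips sit right over the worm head, at about (345,375) in the crop. Lowering gently to feel contact.

```bash
python3 -m jog '[1,0,0,2,0,1,0,0,0,0]'|sed -n 2,4p;python3 -m jog '[1,0,0,1,0,1,0,0,0,0]'|sed -n 2,4p;python3 -m jog '[1,0,0,1,0]'|sed -n 2,4p;python3 -m jog '[1,0,0,1,0]'|sed -n 2,4p
```

```text
tool_pos: [529.2, -148.0, 47.2]
tcp_rot: [3.139, -0.003, 0.813]
contact_force: [0.1, -0.8, -0.4]
tool_pos: [529.3, -148.2, 46.4]
tcp_rot: [3.139, -0.003, 0.813]
contact_force: [-0.2, -0.7, 0.2]
tool_pos: [529.5, -148.3, 45.6]
tcp_rot: [3.138, -0.004, 0.813]
contact_force: [-0.4, -1.0, 4.0]
tool_pos: [529.6, -148.3, 45.2]
tcp_rot: [3.138, -0.004, 0.813]
contact_force: [-2.8, 0.2, 9.2]
```

```bash
python3 -m jog '[1,3,0,1,0]'|sed -n 2,4p;python3 -m jog '[1,4,0,1,0]'|sed -n 2,4p;python3 -m jog '[1,4,0,1,0]'|sed -n 2,4p
```

```text
tool_pos: [530.9, -147.0, 45.3]
tcp_rot: [3.138, -0.002, 0.813]
contact_force: [-9.2, -4.1, 17.8]
tool_pos: [532.9, -144.8, 45.7]
tcp_rot: [3.138, -0.0, 0.814]
contact_force: [-7.1, -2.1, 14.7]
tool_pos: [535.0, -142.4, 45.9]
tcp_rot: [3.138, 0.001, 0.814]
contact_force: [-6.2, -3.6, 8.9]
```

```bash
python3 -m jog '[1,4,0,1,0]'|sed -n 2,4p;python3 -m jog '[1,4,0,1,0,1,4,0,1,0]'|sed -n 2,4p;python3 -m jog '[1,4,0,1,0]'|sed -n 2,4p
```

```text
tool_pos: [537.2, -140.0, 45.9]
tcp_rot: [3.138, 0.003, 0.814]
contact_force: [-5.7, -2.4, 8.6]
tool_pos: [541.5, -135.3, 45.8]
tcp_rot: [3.138, 0.006, 0.815]
contact_force: [-5.6, -3.5, 10.1]
tool_pos: [543.7, -133.0, 45.8]
tcp_rot: [3.138, 0.007, 0.816]
contact_force: [-4.8, -2.5, 8.5]
```

```bash
python3 -m jog '[1,0,0,-8,0,1,-10,0,-3,0,1,-20,0,0,0,1,-20,0,0,0,1,0,0,0,0]'|sed -n 2,4p
python3 - <<'E'
from jaws import *
im,d=capture("top"); crop(im,"t7.png",330,170,450,270,6)
jaws(im,d,16,(568.3,-108.3),47.8,(496.4,-183.8),8)
E
```

```text
tool_pos: [508.0, -171.1, 58.7]
tcp_rot: [3.136, 0.006, 0.818]
contact_force: [-0.3, -0.2, 0.3]
-54 14 4.7 27.4 gap 4.1 10.9 15.0
-48 20 -5.8 27.0 gap 4.1 -5.8 -1.7
-42 28 -8.1 28.7 gap 3.9 10.5 14.4
-36 26 -14.6 32.3 gap 4.1 -10.5 -6.4
-30 42 -25.1 32.1 gap 2.2 -25.1 -23.0
-24 43 -27.5 31.9 gap 2.1 -4.9 -2.8
-18 25 -36.0 31.5 gap 36.8 -19.6 17.2
-12 25 -34.2 31.3 gap 20.6 -3.6 17.0
-6 35 -34.7 33.1 gap 14.4 2.2 16.6
0 36 -33.0 32.7 gap 12.3 2.0 14.2
6 28 -35.4 32.5 gap 16.3 -2.3 14.0
12 27 -35.6 32.1 gap 16.4 1.3 17.7
18 4 19.6 31.8 gap 4.1 19.6 23.7
max x 19.31319558553273
nut in wrench frame -0.7725426080273796 -2.5489459791315383
```

View pics/t7.png

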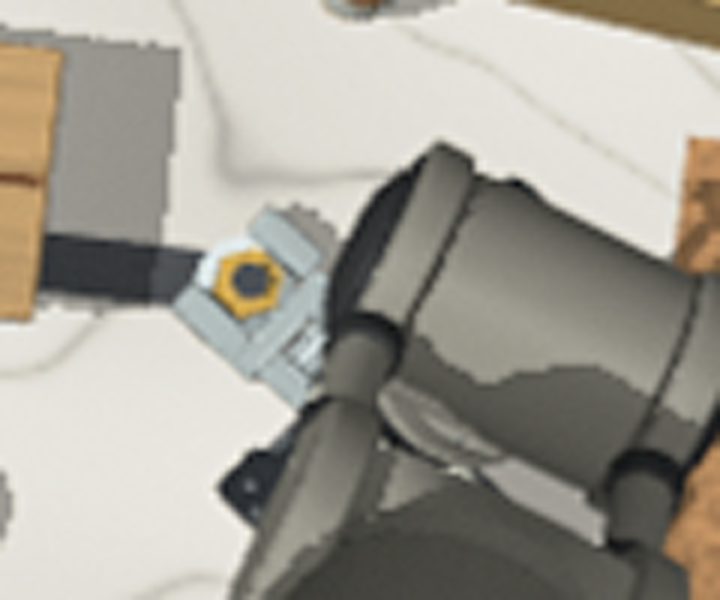

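The jaws closed by about 6 mm (gap now about 34) and the wrench didn't move. Second stroke.

```bash
python3 to.py 530.3 -146.5 49 46.9 2; python3 -m jog '[1,16,-0.5,3,0, 1,16.5,-0.5,4,0,1,0,0,1,0,1,0,0,0,0]'>/dev/null;python3 to.py 530.3 -146.5 46 46.9 1
```

```text
t 11.7 p [ 508.8 -170.5   58.8] yaw 46.8 tilt [179.66   0.34] F [-0.4 -0.2 -0.9] w 0.6 N 2
[16.1, -0.4, 4.9, np.float64(-0.0)]
[16.1, -0.4, 4.9, np.float64(-0.0)]
t 12.1 p [ 533.5 -143.    50.2] yaw 46.9 tilt [179.59   0.25] F [ 0.4  0.2 -0.6] w 0.6 N 1
[-4.7, 0.1, 4.2, np.float64(-0.0)]
```

```bash
python3 -m jog '[1,-3,0,2,0,1,0,0,1.5,0,1,0,0,0,0]'|sed -n 2,4p;python3 -m jog '[1,0,0,1,0]'|sed -n 2,4p;python3 -m jog '[1,0,0,1,0]'|sed -n 2,4p
```

```text
tool_pos: [531.3, -144.9, 46.3]
tcp_rot: [3.135, 0.005, 0.819]
contact_force: [-0.1, 0.4, 0.5]
tool_pos: [531.3, -145.0, 45.8]
tcp_rot: [3.134, 0.004, 0.818]
contact_force: [-2.7, 2.9, 11.5]
tool_pos: [531.4, -145.1, 45.8]
tcp_rot: [3.134, 0.004, 0.818]
contact_force: [-3.8, 3.7, 12.5]
```

```bash
python3 -m jog '[1,4,0,1,0,1,4,0,1,0]'|sed -n 2,4p;python3 -m jog '[1,3,0,1,0]'|sed -n 2,4p;python3 -m jog '[1,3,0,1,0]'|sed -n 2,4p;python3 -m jog '[1,2,0,1,0]'|sed -n 2,4p;python3 -m jog '[1,2,0,1,0]'|sed -n 2,4p
```

```text
tool_pos: [535.3, -140.7, 45.9]
tcp_rot: [3.135, 0.006, 0.817]
contact_force: [-5.8, -2.0, 10.6]
tool_pos: [536.7, -139.2, 45.9]
tcp_rot: [3.135, 0.008, 0.817]
contact_force: [-6.0, -2.6, 10.1]
tool_pos: [538.0, -137.8, 45.9]
tcp_rot: [3.135, 0.009, 0.817]
contact_force: [-6.2, -2.1, 10.0]
tool_pos: [538.6, -137.1, 45.8]
tcp_rot: [3.135, 0.011, 0.817]
contact_force: [-4.9, -1.4, 10.0]
tool_pos: [539.2, -136.5, 45.8]
tcp_rot: [3.135, 0.012, 0.817]
contact_force: [-5.6, -3.2, 10.3]
```

```bash
python3 -m jog '[1,3,0,1,0]'|sed -n 2,4p;python3 -m jog '[1,3,0,1,0]'|sed -n 2,4p;python3 -m jog '[1,2,0,1,0]'|sed -n 2,4p;  python3 -m jog '[1,0,0,-8,0,1,-10,0,-3,0,1,-20,0,0,0,1,-20,0,0,0,1,0,0,0,0]'|sed -n 2,4p
python3 - <<'E'
from jaws import *
im,d=capture("top"); crop(im,"t8.png",330,170,450,270,6)
jaws(im,d,16,(568.3,-108.3),47.8,(496.4,-183.8),8)
E
```

```text
tool_pos: [540.4, -135.2, 45.8]
tcp_rot: [3.136, 0.014, 0.817]
contact_force: [-5.6, -2.8, 10.6]
tool_pos: [541.7, -134.0, 45.8]
tcp_rot: [3.136, 0.016, 0.817]
contact_force: [-5.6, -3.5, 10.2]
tool_pos: [542.3, -133.5, 45.8]
tcp_rot: [3.136, 0.017, 0.817]
contact_force: [-5.6, -2.9, 9.3]
tool_pos: [506.3, -172.5, 59.5]
tcp_rot: [3.133, 0.017, 0.817]
contact_force: [0.8, 0.2, -0.1]
-54 15 4.7 27.4 gap 4.1 10.9 15.0
-48 19 -1.7 27.0 gap 4.1 10.7 14.8
-42 25 -8.1 26.8 gap 3.9 6.4 10.3
-36 25 -14.6 28.3 gap 4.1 10.1 14.2
-30 40 -25.1 32.1 gap 4.1 -25.1 -21.0
-24 43 -27.5 31.9 gap 3.9 19.7 23.6
-18 24 -31.9 31.5 gap 34.6 -17.4 17.2
-12 25 -30.1 31.3 gap 12.1 -15.7 -3.6
-6 33 -30.6 30.9 gap 14.4 2.2 16.6
0 34 -30.8 30.7 gap 12.3 2.0 14.2
6 25 -31.3 30.3 gap 18.3 -2.3 15.9
12 30 -31.5 32.1 gap 8.4 1.3 9.7
18 7 15.5 31.8 gap 4.1 23.7 27.8
max x 27.529844472852933
nut in wrench frame -0.7725426080273796 -2.5489459791315383
```

View pics/t8.png

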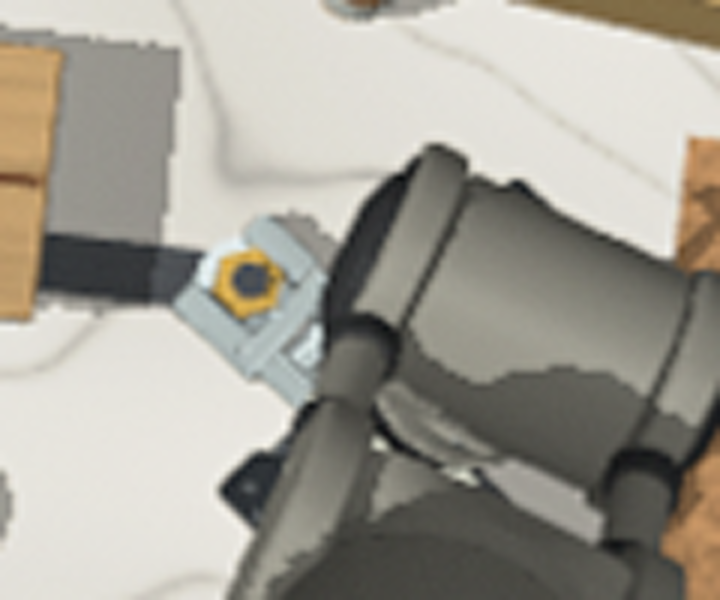

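```bash
python3 to.py 530.3 -146.5 49 46.9 2; python3 -m jog '[1,14,0,4,0, 1,14,0,4,0,1,0,0,1,0,1,0,0,0,0]'>/dev/null;python3 to.py 530.3 -146.5 46 46.9 1
```

```text
t 14.0 p [ 507.1 -172.    59.5] yaw 46.8 tilt [179.51   0.93] F [-0.  -0.3 -0. ] w 0.6 N 2
[17.2, -0.3, 5.3, np.float64(-0.1)]
[17.2, -0.2, 5.3, np.float64(-0.1)]
t 14.4 p [ 529.4 -148.4   49.1] yaw 46.9 tilt [179.46   0.86] F [0.2 0.  0. ] w 0.1 N 1
[2.0, -0.6, 3.1, np.float64(-0.0)]
```

```bash
python3 -m jog '[1,2,-0.5,2,0,1,0,0,0.6,0,1,0,0,0,0]'|sed -n 2,4p;python3 -m jog '[1,0,0,1,0]'|sed -n 2,4p;python3 -m jog '[1,2,0,1,0]'|sed -n 2,4p;python3 -m jog '[1,3,0,1,0]'|sed -n 2,4p;python3 -m jog '[1,3,0,1,0]'|sed -n 2,4p
```

```text
tool_pos: [530.8, -145.6, 46.3]
tcp_rot: [3.132, 0.015, 0.82]
contact_force: [-1.0, -0.4, 2.0]
tool_pos: [530.9, -145.8, 45.8]
tcp_rot: [3.132, 0.015, 0.819]
contact_force: [-2.9, 1.3, 11.2]
tool_pos: [531.6, -145.1, 45.7]
tcp_rot: [3.132, 0.017, 0.82]
contact_force: [-8.0, -4.9, 14.1]
tool_pos: [532.9, -144.0, 45.9]
tcp_rot: [3.132, 0.018, 0.82]
contact_force: [-5.8, -4.4, 13.1]
tool_pos: [534.3, -142.9, 46.0]
tcp_rot: [3.131, 0.02, 0.819]
contact_force: [-5.6, -4.2, 10.3]
```

```bash
python3 -m jog '[1,3,0,1,0]'|sed -n 2,4p;python3 -m jog '[1,3,0,1,0]'|sed -n 2,4p;python3 -m jog '[1,3,0,1,0]'|sed -n 2,4p;python3 - <<'E'
from jaws import *
im,d=capture("top"); crop(im,"t9.png",330,170,450,270,6)
jaws(im,d,16,(568.3,-108.3),47.8,(496.4,-183.8),8)
E
```

```text
tool_pos: [535.8, -141.9, 46.0]
tcp_rot: [3.131, 0.021, 0.819]
contact_force: [-5.9, -4.1, 9.6]
tool_pos: [537.0, -140.8, 45.9]
tcp_rot: [3.13, 0.023, 0.819]
contact_force: [-6.3, -4.3, 11.3]
tool_pos: [538.3, -139.9, 45.9]
tcp_rot: [3.13, 0.025, 0.819]
contact_force: [-6.3, -4.3, 10.8]
0 4 22.4 30.5 gap 4.1 22.4 26.4
6 12 11.9 28.4 gap 2.1 11.9 14.0
12 13 13.6 29.9 gap 1.9 15.7 17.7
18 7 15.5 27.8 gap 2.1 17.5 19.6
max x 21.070536539070442
nut in wrench frame -0.7725426080273796 -2.5489459791315383
```

View pics/t9.png

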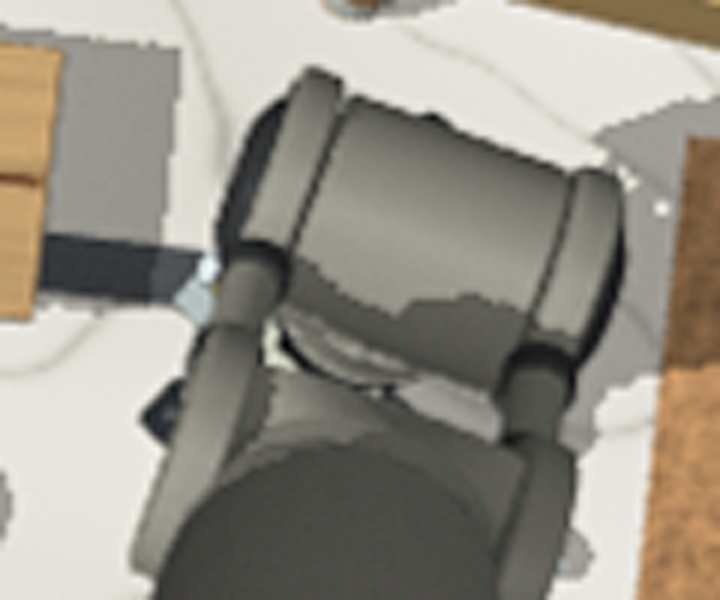

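```bash
python3 -m jog '[1,0,0,-8,0,1,-10,0,-3,0,1,-20,0,0,0,1,-20,0,0,0,1,0,0,0,0]'|sed -n 2,4p
python3 - <<'E'
from jaws import *
im,d=capture("top"); crop(im,"t10.png",345,190,405,240,12)
jaws(im,d,16,(568.3,-108.3),47.8,(496.4,-183.8),8)
E
```

```text
tool_pos: [502.6, -178.4, 59.7]
tcp_rot: [3.128, 0.024, 0.819]
contact_force: [-0.0, 0.2, -0.7]
-60 12 9.2 25.4 gap 2.1 9.2 11.4
-54 21 -3.4 27.4 gap 2.1 -3.4 -1.3
-48 23 -5.8 25.0 gap 3.9 8.8 12.7
-42 28 -12.2 24.6 gap 2.1 -12.2 -10.1
-36 32 -22.8 26.4 gap 3.9 -10.3 -6.4
-30 45 -29.2 30.2 gap 2.1 5.6 7.7
-24 44 -29.5 29.8 gap 2.1 3.2 5.4
-18 26 -29.9 29.6 gap 24.7 -15.5 9.3
-12 24 -30.1 29.2 gap 14.2 -17.8 -3.6
-6 33 -30.6 29.0 gap 10.3 2.2 12.5
0 33 -30.8 28.6 gap 10.3 2.0 12.3
6 26 -31.3 30.3 gap 16.3 -2.3 14.0
12 30 -31.5 30.1 gap 10.1 -17.0 -6.9
18 8 15.5 29.7 gap 2.1 17.5 19.6
max x 21.239805432937533
nut in wrench frame -0.7725426080273796 -2.5489459791315383
```

View pics/t10.png

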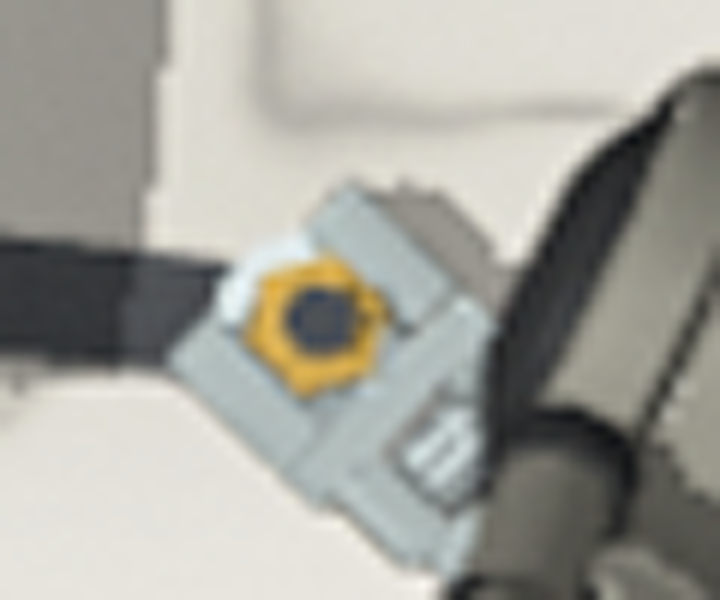

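The jaws now hug the nut. The wrench has been drawn 2 mm sideways, so both jaws are in touch. One more short rub will confirm the stall.

```bash
python3 to.py 532 -146 49 46.9 2; python3 -m jog '[1,17,0,4,0, 1,17,0,4,0,1,0,0,1,0,1,0,0,0,0]'>/dev/null;python3 to.py 532 -146 46 46.9 1
```

```text
t 16.0 p [ 503.3 -177.9   59.7] yaw 46.9 tilt [179.21   1.37] F [ 0.1 -0.2  0.7] w 0.5 N 2
[21.5, -0.4, 5.4, np.float64(0.0)]
[21.5, -0.4, 5.4, np.float64(0.0)]
t 16.4 p [ 527.8 -152.5   50. ] yaw 46.9 tilt [179.15   1.3 ] F [-0.   0.3 -0.1] w 0.2 N 1
[7.6, -1.4, 4.0, np.float64(-0.0)]
```

```bash
python3 -m jog '[1,6,-1,2,0,1,0,0,1.4,0,1,0,0,0,0]'|sed -n 2,4p;python3 -m jog '[1,0,0,1,0]'|sed -n 2,4p;python3 -m jog '[1,3,0,1,0]'|sed -n 2,4p;python3 -m jog '[1,3,0,1,0]'|sed -n 2,4p;python3 -m jog '[1,3,0,1,0]'|sed -n 2,4p
```

```text
tool_pos: [531.0, -147.6, 46.4]
tcp_rot: [3.127, 0.023, 0.818]
contact_force: [0.6, 0.2, -0.1]
tool_pos: [531.0, -147.8, 45.7]
tcp_rot: [3.126, 0.023, 0.817]
contact_force: [-0.5, 1.4, 6.3]
tool_pos: [532.0, -146.8, 45.4]
tcp_rot: [3.127, 0.025, 0.818]
contact_force: [-11.6, -9.1, 16.8]
tool_pos: [532.4, -146.4, 45.5]
tcp_rot: [3.127, 0.029, 0.819]
contact_force: [-12.5, -8.8, 17.8]
tool_pos: [532.9, -146.1, 45.8]
tcp_rot: [3.128, 0.033, 0.819]
contact_force: [-10.1, -6.6, 13.5]
```

The force rose to about 15 N and the tip barely moved (0.6 mm per 3 mm row), so the worm has stalled and the jaws fit. Next I'll take the handle.

```bash
python3 -m jog '[1,0,0,-8,0,0.3,-5,0,-10,0,0.3,-10,0,0,0,0.3,-10,0,0,0,0.3,0,0,0,0]'|sed -n 2,4p; python3 to.py 494.6 -182 60 45 1
python3 - <<'E'
from jaws import *
im,d=capture("top"); crop(im,"t11.png",345,190,405,240,12)
jaws(im,d,16,(568.3,-108.3),45,(494.6,-182),8)
im,d=capture("side"); crop(im,"s11.png",300,190,420,290,6)
E
```

```text
tool_pos: [514.4, -166.1, 66.5]
tcp_rot: [3.127, 0.033, 0.818]
contact_force: [-0.6, -0.2, -0.4]
t 17.6 p [ 514.4 -166.1   66.5] yaw 46.9 tilt [179.14   1.87] F [-0.6 -0.2 -0.4] w 27.6 N 1
[-25.1, -3.6, 6.5, np.float64(1.9)]
-42 8 13.1 27.3 gap 4.1 13.1 17.1
-36 15 6.9 31.3 gap 4.1 6.9 11.0
-30 23 0.8 31.3 gap 2.1 0.8 2.8
-24 28 -5.4 31.3 gap 2.1 -5.4 -3.3
-18 13 8.9 31.3 gap 8.2 8.9 17.1
-12 17 -21.8 31.3 gap 16.3 -1.4 15.0
-6 33 -28.0 31.3 gap 10.2 4.8 15.0
0 33 -28.1 31.3 gap 12.3 4.7 17.0
6 26 -28.1 33.3 gap 12.3 -15.8 -3.5
12 25 -28.2 31.3 gap 12.3 4.7 17.0
18 5 -26.1 29.2 gap 43.0 -22.0 21.0
max x 58.06955785889916
nut in wrench frame -0.7724604531029551 8.031473029035224e-14
```

View pics/t11.png

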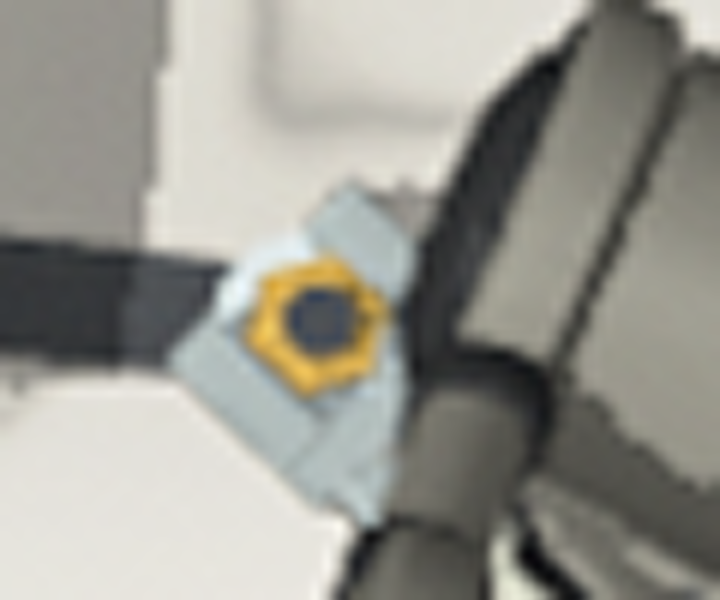

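View pics/s11.png

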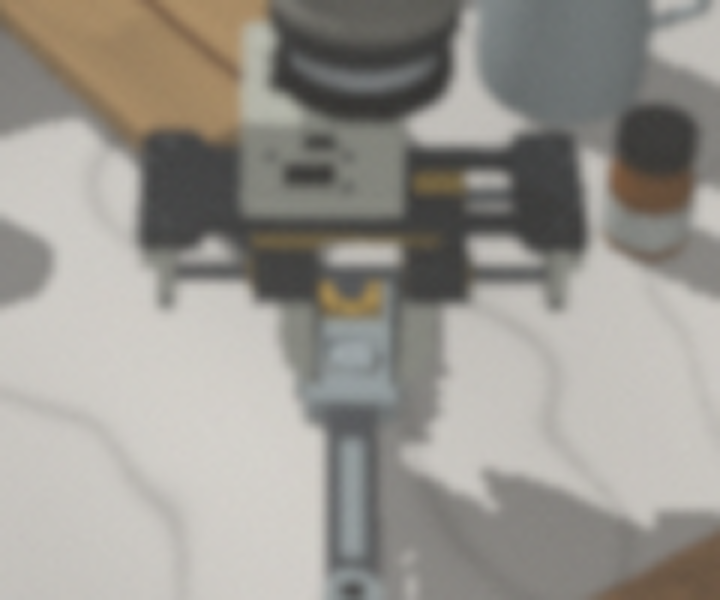

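```bash
python3 -m jog '[0.3,-12,-2,0,1.9, 0.3,-12,-2,0,0,0.3,0,0,0,0]'>/dev/null; python3 to.py 494.6 -182 28 45 2
```

```text
t 18.0 p [ 493.6 -180.6   66.3] yaw 44.9 tilt [179.16   1.85] F [ 0.1 -0.2  0.3] w 59.6 N 2
[-0.1, 0.9, 19.1, np.float64(-0.1)]
[-0.1, 0.9, 19.1, np.float64(-0.1)]
```

```bash
python3 -m jog '[0.3,0,1.5,15,0, 0.3,0,0,15,0,0.3,0,0,6,0,0.3,0,0,0,0]'>/dev/null; python3 to.py 494.6 -182 28 45 1
```

```text
t 18.4 p [ 493.8 -183.8   29.8] yaw 44.8 tilt [179.09   1.81] F [ 0.4 -0.1  0.9] w 64.7 N 1
[1.8, -0.7, 1.8, np.float64(-0.2)]
```

```bash
python3 -m jog '[0.3,1,-1,1,0, 1,0,0,0,0,1,0,0,0,0,1,0,0,0,0,1,0,0,0,0]'>/dev/null; python3 -m jog '[1,0,0,0,0,1,0,0,0,0,1,0,0,0,0,1,0,0,0,0]'; python3 -m jog '[1,0,0,0,0,1,0,0,0,0]'|sed -n 4,5p
```

```text
time: 19.3
tool_pos: [495.3, -182.9, 30.9]
tcp_rot: [3.122, 0.03, 0.782]
contact_force: [0.7, -1.0, 0.4]
grip_width: 23.5
contact_force: [0.5, -1.0, 0.4]
grip_width: 23.2
```

```bash
python3 -m jog '[1,0.2,-5.5,0,3, 1,0.2,-5.5,0,3,1,0.2,-5.5,0,3,1,0.2,-5.5,0,3,1,0.2,-5.5,0,3]'
python3 - <<'E'
from plant import *
import numpy as np
o=get_obs();p=o["tool_pos"];print(np.hypot(568.3-p[0],-108.3-p[1]),np.degrees(np.arctan2(-108.3-p[1],568.3-p[0])),np.degrees(o["tcp_rot"]),o["moment"])
E
```

```text
time: 20.0
tool_pos: [478.9, -162.0, 30.9]
tcp_rot: [3.111, 0.025, 0.515]
contact_force: [0.2, -1.5, 1.2]
grip_width: 23.6
104.27658039443274 30.974109271731663 [178.25478861   1.4437964   29.52004257] [0.01712022 0.28110784 0.46500647]
```

```bash
cat > st.py <<'E'
from plant import *
import numpy as np
o=get_obs();p=o["tool_pos"];F=np.array(o["contact_force"]);y=o["tcp_rot"][2]
print("t",o["time"],p.round(1),"r",round(float(np.hypot(568.3-p[0],-108.3-p[1])),1),"dir",round(float(np.degrees(np.arctan2(-108.3-p[1],568.3-p[0]))),1),"rpy",np.degrees(o["tcp_rot"]).round(1),"F",F.round(1),"Fty",round(float(F[0]*np.sin(y)-F[1]*np.cos(y)),1),"M",np.array(o["moment"]).round(2),"w",round(o["grip_width"],1))
E
python3 -m jog '[1,0.2,-5.5,0,3, 1,0.2,-5.5,0,3,1,0.2,-3.6,0,2]'>/dev/null; python3 st.py;  python3 -m jog '[1,0.2,-3.6,0,2, 1,0.2,-3.6,0,2]'>/dev/null; python3 st.py
```

```text
t 20.3 [ 472.1 -148.4   30.9] r 104.3 dir 22.6 rpy [178.    1.3  21.4] F [-0.6  0.  -0.9] Fty -0.2 M [0.07 0.36 0.44] w 23.3
t 20.5 [ 469.4 -141.4   30.9] r 104.3 dir 18.5 rpy [177.9   1.2  17.4] F [-0.4 -1.7  2.2] Fty 1.5 M [0.1  0.36 0.4 ] w 23.7
```

```bash
python3 -m jog '[1,0.2,-3.6,0,2, 1,0.2,-3.6,0,2]'>/dev/null; python3 st.py;  python3 -m jog '[1,0.2,-3.6,0,2, 1,0.2,-3.6,0,2]'>/dev/null; python3 st.py;  python3 -m jog '[1,0.1,-2,0,1, 1,0.1,-2,0,1]'>/dev/null; python3 st.py;  python3 -m jog '[1,0.1,-2,0,1, 1,0.1,-2,0,1]'>/dev/null; python3 st.py
```

```text
t 20.7 [ 467.3 -134.4   30.9] r 104.3 dir 14.5 rpy [177.8   1.1  13.3] F [ 0.2 -1.9  1.3] Fty 1.9 M [0.16 0.37 0.45] w 23.2
t 20.9 [ 465.7 -127.4   30.9] r 104.3 dir 10.5 rpy [177.7   1.    9.3] F [-1.8 -5.   1.9] Fty 4.6 M [-0.52  0.43  0.5 ] w 23.5
t 21.1 [ 465.2 -123.8   31. ] r 104.2 dir 8.6 rpy [177.6   0.9   7.4] F [ 0.1 -4.5 -0.2] Fty 4.5 M [-0.41  0.38  0.52] w 23.8
t 21.3 [ 465.1 -120.    31. ] r 103.9 dir 6.5 rpy [177.5   0.8   5.3] F [-0.3 -3.4  2. ] Fty 3.4 M [-0.41  0.32  0.63] w 23.4
```

```bash
for i in 1; do python3 -m jog '[1,0.1,-2,0,1, 1,0.1,-2,0,1]'>/dev/null; python3 st.py;  python3 -m jog '[1,0.1,-2,0,1, 1,0.1,-2,0,1]'>/dev/null; python3 st.py;  python3 -m jog '[1,0.1,-2,0,1, 1,0.1,-2,0,1]'>/dev/null; python3 st.py; done
python3 - <<'E'
from h import *
im,d=capture("top"); crop(im,"t12.png",330,170,450,270,6)
E
```

```text
t 21.5 [ 465. -116.   31.] r 103.6 dir 4.3 rpy [177.4   0.7   3.2] F [-1.3 -4.6  3. ] Fty 4.5 M [-0.5   0.43  0.54] w 23.5
t 21.7 [ 465.2 -111.9   31. ] r 103.2 dir 2.0 rpy [177.4   0.6   1. ] F [-1.4 -4.3  2.4] Fty 4.3 M [-0.47  0.43  0.62] w 23.7
t 21.9 [ 465.5 -107.6   31. ] r 102.8 dir -0.4 rpy [177.3   0.5  -1.1] F [-2.1 -5.   3.5] Fty 5.0 M [-0.63  0.54  0.68] w 23.8
```

View pics/t12.png

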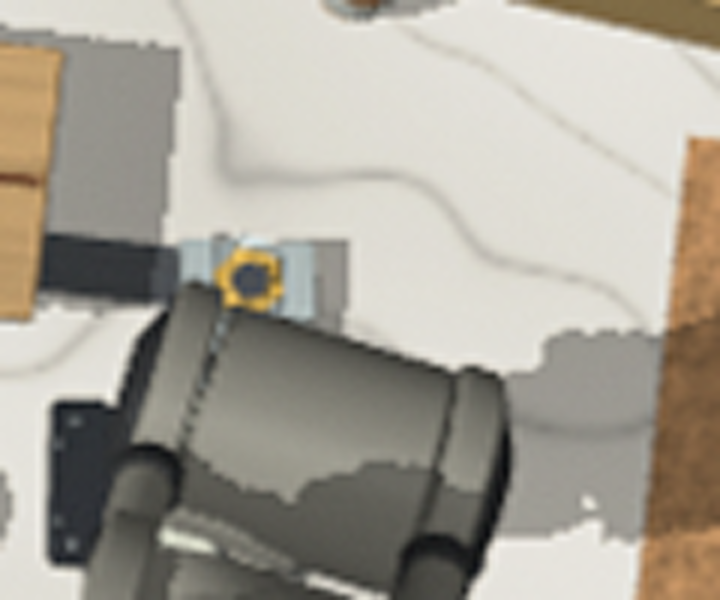

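```bash
python3 -m jog '[1,0,-2,0,1, 1,-0.2,-2,0,1]'>/dev/null; python3 st.py;  python3 -m jog '[1,-0.2,-2,0,1, 1,-0.2,-2,0,1]'>/dev/null; python3 st.py; python3 -m jog '[1,-0.2,-2,0,1, 1,-0.2,-2,0,1]'>/dev/null; python3 st.py
```

```text
t 22.15 [ 465.7 -103.4   31. ] r 102.7 dir -2.7 rpy [177.3   0.4  -3.3] F [-1.  -4.1  3.8] Fty 4.1 M [-0.64  0.33  0.65] w 23.6
t 22.35 [465.9 -99.3  31. ] r 102.8 dir -5.0 rpy [177.3   0.2  -5.5] F [-1.3 -4.7  4.5] Fty 4.8 M [-0.7   0.38  0.57] w 23.8
t 22.55 [466.2 -95.1  31.1] r 103.0 dir -7.4 rpy [ 1.773e+02  1.000e-01 -7.700e+00] F [-0.3 -5.2  4.9] Fty 5.2 M [-0.66  0.43  0.61] w 23.7
```

```bash
python3 -m jog '[1,-0.2,-2,0,1, 1,-0.2,-2,0,1]'>/dev/null; python3 st.py;  python3 -m jog '[1,-0.2,-2,0,1, 1,-0.2,-2,0,1]'>/dev/null; python3 st.py;python3 - <<'E'
from jaws import *
o=get_obs();tp=o["tool_pos"];y=np.degrees(o["tcp_rot"][2])
im,d=capture("top"); crop(im,"t13.png",345,190,405,240,12)
jaws(im,d,16,(568.3,-108.3),y,tp,8)
E
```

```text
t 22.75 [466.6 -90.9  31.1] r 103.2 dir -9.7 rpy [ 1.772e+02 -1.000e-01 -9.900e+00] F [-0.7 -5.   4.8] Fty 5.0 M [-0.72  0.41  0.6 ] w 23.6
t 22.95 [467.1 -86.7  31.1] r 103.5 dir -12.0 rpy [177.2  -0.2 -12.1] F [-0.3 -5.4  4.1] Fty 5.3 M [-0.85  0.45  0.51] w 23.7
-24 19 -26.6 29.1 gap 8.9 5.7 14.6
-18 26 -30.4 33.7 gap 16.7 -16.0 0.7
-12 26 -29.9 34.9 gap 19.5 -0.3 19.2
-6 33 -28.7 33.3 gap 11.2 7.0 18.2
0 35 -29.8 34.5 gap 11.2 7.6 18.7
6 30 -29.2 35.1 gap 11.2 -14.1 -3.0
12 22 -28.1 34.1 gap 35.2 -13.6 21.7
max x 18.707862085166425
nut in wrench frame -1.5175623179534101 0.07538721003966879
```

View pics/t13.png

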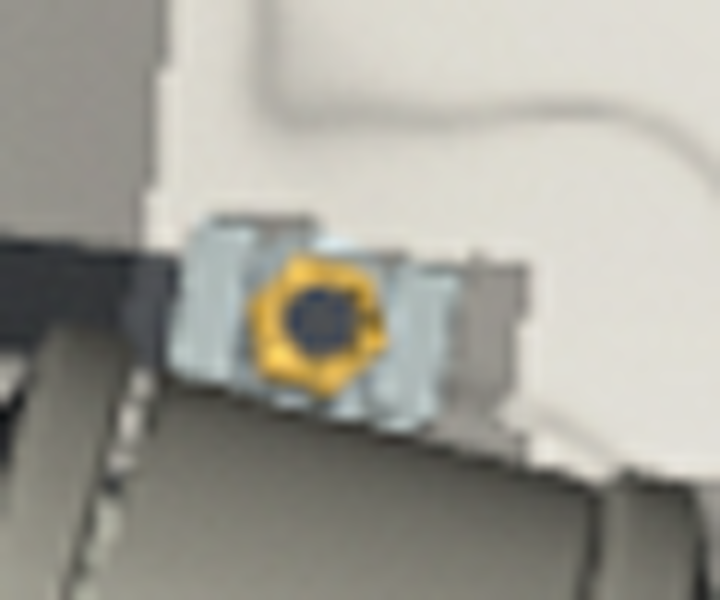

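```bash
cat > hexp.py <<'E'
from h import *
def phase(im,show=True):
    s=8; x0,y0,x1,y1=358,203,388,233
    c=cv2.resize(im[y0:y1,x0:x1].astype(np.float32),None,fx=s,fy=s,interpolation=cv2.INTER_CUBIC)
    g=c[...,0]-c[...,2]   # brass: R-B large
    m=(g>60).astype(np.uint8)
    n,l,st,ce=cv2.connectedComponentsWithStats(m)
    i=1+st[1:,4].argmax(); m=(l==i).astype(np.uint8)
    cn=max(cv2.findContours(m,0,1)[0],key=cv2.contourArea)[:,0]
    px=(cn+0.5)/s-0.5+[x0,y0]
    w=np.array([onplane("top",u,v,18)[:2] for u,v in px])
    hull=cv2.convexHull(w.astype(np.float32))[:,0]
    # centre of hull polygon
    M=cv2.moments(hull); ctr=np.array([M["m10"],M["m01"]])/M["m00"]
    # resample by angle
    th=np.radians(np.arange(0,360,1.)); r=[]
    for t in th:
        # support function
        r.append(((hull-ctr)@[np.cos(t),np.sin(t)]).max())
    r=np.array(r); A=(r*np.exp(1j*6*th)).mean()*2
    return ctr,np.sqrt(M["m00"]),np.degrees(np.angle(A))/6,abs(A)
if __name__=="__main__":
    for f_ in("ti","t2"):
        try: print(f_,phase(np.load(f"pics/{f_}.npy")))
        except Exception as e: print(e)
    im,d=capture("top"); np.save("pics/now.npy",im); print("now",phase(im))
E
python3 hexp.py
python3 - <<'E'
import cv2,numpy as np
# phases from saved crops (12x, offset 345,190) t10,t11,t13
from h import *
E
```

```text
ti (array([ 569.05642721, -106.83096595]), np.float64(27.717632458008797), np.float64(-12.552245134656301), np.float64(0.6091320784674629))
t2 (array([ 572.9872691 , -108.99083819]), np.float64(22.551184367244858), np.float64(-9.068683985062707), np.float64(0.47355091803396676))
now (array([ 569.1646302 , -106.99217492]), np.float64(28.276037838430284), np.float64(13.27545132068668), np.float64(0.6154838309874903))
```

The nut has turned about 34° (0.6 rad) and stopped. The force stepped up at that point, and the last 20° were the wrench slipping around the stopped nut and prying the jaws about 4 mm open. I'll swing the wrench back to line up with the flats, re-fit the jaws and confirm the stop.

```bash
python3 -m jog '[1,0.2,7.5,0,-4.2,1,0.2,7.5,0,-4.2]'>/dev/null; python3 st.py; python3 -m jog '[1,0.2,7.5,0,-4.2,1,0.2,7.5,0,-4.2,1,0,0,0,0]'>/dev/null; python3 st.py
python3 - <<'E'
from jaws import *
from hexp import phase
o=get_obs();tp=o["tool_pos"];y=np.degrees(o["tcp_rot"][2])
im,d=capture("top"); crop(im,"t14.png",345,190,405,240,12); print(phase(im))
jaws(im,d,16,(568.3,-108.3),y,tp,8)
E
```

```text
t 23.25 [465.4 -98.9  31.1] r 103.3 dir -5.2 rpy [ 1.775e+02  1.000e-01 -3.700e+00] F [ 2.1  1.  -1.4] Fty -1.1 M [ 0.19 -0.12 -0.38] w 23.5
t 23.55 [ 465.2 -113.    31. ] r 103.2 dir 2.6 rpy [177.8   0.5   4.6] F [-2.7 -8.6  5.7] Fty 8.4 M [-1.58  0.54 -0.42] w 23.3
(array([ 571.19566026, -107.90878684]), np.float64(25.95421413794338), np.float64(-28.356468930521206), np.float64(0.3052213735071306))
-24 3 -29.8 -26.7 gap 2.8 -29.8 -27.0
-18 14 -33.2 -1.4 gap 17.1 -18.5 -1.4
-12 19 -33.7 32.2 gap 28.7 -2.2 26.5
-6 31 -31.4 32.0 gap 11.4 5.9 17.3
0 35 -31.9 31.5 gap 11.4 2.8 14.2
6 29 -32.5 31.0 gap 16.9 -0.6 16.3
12 25 -33.0 30.5 gap 34.2 -18.5 15.8
max x 20.085020548052757
nut in wrench frame -1.8442005109751485 -3.515477998750427
```

View pics/t14.png

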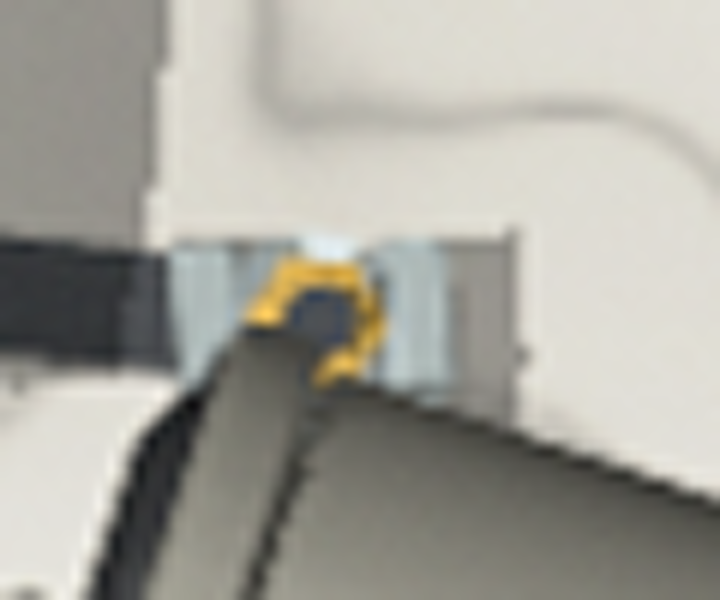

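The nut came back a little with the jammed wrench. I'll release, roll the worm open a few mm to free the jaws, realign and re-fit.

```bash
python3 -m jog '[0.4,0,0,0,0,0.4,0,0,0,0,0.4,0,0,0,0,0.4,0,0,0,0,0.4,0,0,0,0]'>/dev/null; python3 -m jog '[0.4,0,0,-20,0,0.4,0,0,-20,0,1,-20,0,0,0,1,-20,0,0,0,1,0,0,0,0]'>/dev/null; python3 st.py
python3 - <<'E'
from jaws import *
im,d=capture("top"); crop(im,"t15.png",330,180,410,260,9);np.save("pics/t15.npy",im)
jaws(im,d,16,(568.3,-108.3),1,(464.3,-110),8)
E
```

```text
t 24.6 [ 423.2 -110.6   71. ] r 145.1 dir 0.9 rpy [178.1   0.7   4.1] F [ 0.1 -0.1  0.1] Fty 0.1 M [-0.04  0.09 -0.01] w 35.3
-60 15 -23.4 24.8 gap 28.3 -6.4 21.9
-54 23 -23.6 27.6 gap 17.0 -0.9 16.1
-48 34 -23.8 27.4 gap 5.7 10.3 16.0
-42 34 -23.9 27.3 gap 5.6 10.2 15.9
-36 32 -24.2 32.8 gap 5.6 10.1 15.7
-30 56 -27.2 32.7 gap 2.8 29.9 32.7
-24 45 -27.3 32.6 gap 2.8 12.6 15.5
-18 26 -30.3 32.4 gap 11.4 -16.0 -4.6
-12 23 -30.5 32.3 gap 31.4 -16.2 15.2
-6 34 -30.6 35.0 gap 11.4 6.4 17.8
0 34 -28.0 34.9 gap 11.4 6.3 17.8
6 28 -28.2 34.8 gap 17.1 3.3 20.4
12 24 -28.3 34.7 gap 34.3 -14.0 20.3
18 9 -28.4 28.8 gap 37.2 -14.1 23.1
max x 19.38512053819982
nut in wrench frame -0.9861706127919436 -0.11530918771161586
```

View pics/t15.png

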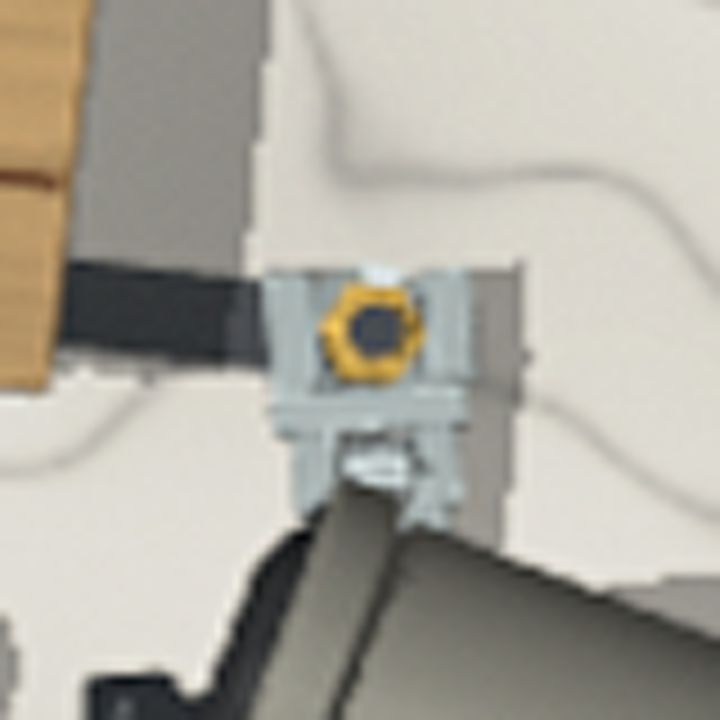

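```bash
python3 - <<'E'
from hexp import *
print(onplane("top",371.4,230.9,21)); print(phase(np.load("pics/t15.npy")))
E
python3 to.py 524 -110 50 3 3
```

```text
[ 527.76707802 -107.74780322   21.        ]
(array([ 569.44711464, -106.72319554]), np.float64(27.99140639162512), np.float64(24.671535776417496), np.float64(0.6126036838586996))
t 24.6 p [ 424.6 -110.9   71.1] yaw 4.1 tilt [178.04   0.6 ] F [0.7 0.  0.5] w 31.9 N 3
[33.1, 2.0, 7.0, np.float64(0.4)]
[33.1, 1.8, 7.0, np.float64(0.4)]
[33.1, 1.6, 7.0, np.float64(0.4)]
```

```bash
python3 -m jog '[1,35,1.8,5,0,1,35,1.8,5,0,1,30,0,4,0,1,3,0,3,0,1,0,0,0,0]'>/dev/null; python3 to.py 530 -109.5 47 3 1
```

```text
t 25.1 p [ 534.6 -107.2   52. ] yaw 4.0 tilt [178.02   0.44] F [-0.4  0.8  0.3] w 0.2 N 1
[-4.7, 2.0, 5.0, np.float64(1.0)]
```

```bash
python3 -m jog '[1,-4,1.5,2,0,1,0,0,2.5,0,1,0,0,0.5,0]'|sed -n 2,4p;python3 -m jog '[1,0,0,1,0]'|sed -n 2,4p;python3 -m jog '[1,0,0,1,0]'|sed -n 2,4p
```

```text
tool_pos: [528.8, -108.9, 46.5]
tcp_rot: [3.108, 0.009, 0.069]
contact_force: [1.6, -0.3, 1.4]
tool_pos: [528.8, -109.1, 46.2]
tcp_rot: [3.108, 0.008, 0.069]
contact_force: [-0.0, 2.1, 8.3]
tool_pos: [528.9, -109.1, 46.2]
tcp_rot: [3.108, 0.007, 0.068]
contact_force: [-0.8, 2.4, 9.5]
```

```bash
python3 -m jog '[1,-4,0,1,0]'|sed -n 2,4p;python3 -m jog '[1,-4,0,1,0]'|sed -n 2,4p;python3 -m jog '[1,-4,0,1,0]'|sed -n 2,4p;python3 -m jog '[1,-4,0,1,0]'|sed -n 2,4p;python3 -m jog '[1,-4,0,1,0]'|sed -n 2,4p
```

```text
tool_pos: [526.1, -109.6, 46.3]
tcp_rot: [3.107, 0.003, 0.068]
contact_force: [2.2, 0.4, 3.5]
tool_pos: [523.0, -110.2, 46.3]
tcp_rot: [3.105, -0.0, 0.068]
contact_force: [3.2, 0.5, 3.8]
tool_pos: [519.9, -110.9, 46.1]
tcp_rot: [3.104, -0.003, 0.068]
contact_force: [4.1, 1.7, 5.5]
tool_pos: [516.7, -111.5, 45.9]
tcp_rot: [3.103, -0.006, 0.068]
contact_force: [4.4, 1.6, 5.4]
tool_pos: [512.8, -112.1, 45.2]
tcp_rot: [3.103, -0.007, 0.068]
contact_force: [0.9, 0.5, 2.1]
```

```bash
python3 -m jog '[1,0,0,-10,0,1,-10,0,-10,0,1,-30,0,0,0,1,-40,0,0,0,1,0,0,0,0]'>/dev/null; python3 st.py
python3 - <<'E'
from jaws import *
from hexp import phase
im,d=capture("top"); crop(im,"t16.png",330,180,410,260,9);np.save("pics/t16.npy",im);print(phase(im))
jaws(im,d,16,(568.3,-108.3),2.5,(464.3,-110),8)
E
```

```text
t 26.65 [ 423.7 -115.3   65.5] r 144.8 dir 2.8 rpy [178.    0.2   3.9] F [ 0.1 -0.7  0.2] Fty 0.7 M [-0.02  0.14  0.  ] w 0.4
(array([ 569.41522167, -106.73128875]), np.float64(28.163761737957106), np.float64(25.30563797009947), np.float64(0.6551343118179167))
-60 16 -21.9 23.6 gap 25.5 -13.4 12.1
-54 27 -25.0 23.3 gap 5.7 0.5 6.2
-48 38 -25.5 25.9 gap 5.5 8.9 14.4
-42 38 -25.7 25.6 gap 5.5 8.6 14.1
-36 33 -26.1 30.9 gap 5.5 8.3 13.8
-30 46 -29.3 30.8 gap 2.7 27.9 30.6
-24 43 -26.7 30.5 gap 2.7 27.6 30.3
-18 26 -32.8 30.2 gap 11.5 4.4 16.0
-12 26 -33.1 29.9 gap 16.9 -18.7 -1.7
-6 37 -33.4 32.4 gap 11.4 3.7 15.1
0 34 -30.9 32.2 gap 14.1 3.5 17.7
6 26 -31.2 31.8 gap 17.0 0.4 17.4
12 22 -31.5 31.6 gap 34.3 -17.2 17.1
18 7 -31.6 22.7 gap 40.0 -20.2 19.8
max x 19.997656261468105
nut in wrench frame -1.0248319969657733 -2.8380343093057863
```

View pics/t16.png

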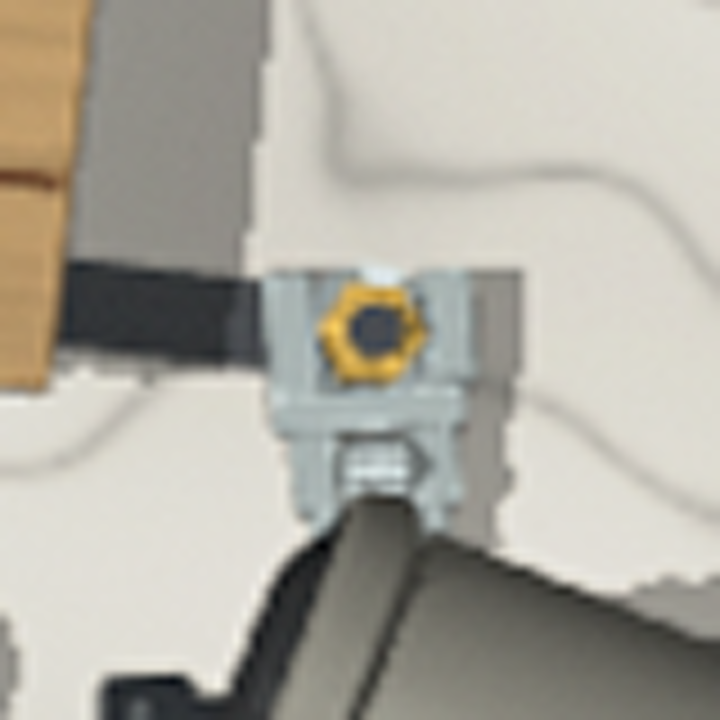

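```bash
python3 to.py 531 -108.5 50 3 3; python3 -m jog '[1,36,-1,5,0,1,36,-1,5,0,1,30,0,2,0,1,3,0,1,0.5,1,0,0,0,0]'>/dev/null; python3 to.py 531 -109 47 3 1
```

```text
t 26.7 p [ 426.8 -116.2   66.2] yaw 3.9 tilt [ 1.7788e+02 -6.0000e-02] F [0.8 0.3 0.8] w 0.3 N 3
[34.8, -0.2, 5.4, np.float64(0.3)]
[34.8, -0.4, 5.4, np.float64(0.3)]
[34.8, -0.6, 5.4, np.float64(0.3)]
t 27.2 p [ 535.9 -107.6   54.9] yaw 3.3 tilt [ 1.7782e+02 -1.6000e-01] F [-0.6 -0.3  0.4] w 0.3 N 1
[-5.0, 1.1, 7.9, np.float64(0.3)]
```

```bash
python3 -m jog '[1,-4,1,4,0,1,0,0,3,0,1,0,0,1,0]'|sed -n 2,4p;python3 -m jog '[1,0,0,1.5,0]'|sed -n 2,4p;python3 -m jog '[1,-2,0,2,0]'|sed -n 2,4p;python3 -m jog '[1,-4,0,2,0]'|sed -n 2,4p;python3 -m jog '[1,-4,0,2,0]'|sed -n 2,4p
```

```text
tool_pos: [529.6, -109.1, 46.6]
tcp_rot: [3.104, -0.001, 0.058]
contact_force: [-0.0, -0.2, 0.5]
tool_pos: [529.4, -109.3, 45.7]
tcp_rot: [3.104, -0.001, 0.057]
contact_force: [-1.3, 4.4, 17.1]
tool_pos: [529.1, -109.4, 45.6]
tcp_rot: [3.104, -0.006, 0.056]
contact_force: [4.1, 8.3, 19.8]
tool_pos: [527.8, -109.5, 45.8]
tcp_rot: [3.103, -0.014, 0.055]
contact_force: [5.8, 6.3, 10.4]
tool_pos: [526.5, -109.8, 46.0]
tcp_rot: [3.101, -0.022, 0.055]
contact_force: [5.4, 2.8, 7.8]
```

```bash
python3 -m jog '[1,-5,0,2,0]'|sed -n 2,4p;python3 -m jog '[1,-5,0,2,0]'|sed -n 2,4p;python3 -m jog '[1,-5,0,2,0]'|sed -n 2,4p;python3 -m jog '[1,-5,0,2,0]'|sed -n 2,4p
```

```text
tool_pos: [524.3, -110.4, 45.9]
tcp_rot: [3.099, -0.029, 0.055]
contact_force: [4.4, 2.5, 8.4]
tool_pos: [522.1, -111.1, 45.8]
tcp_rot: [3.097, -0.037, 0.055]
contact_force: [4.6, 2.7, 7.6]
tool_pos: [519.8, -111.8, 45.6]
tcp_rot: [3.095, -0.045, 0.054]
contact_force: [4.8, 3.9, 9.0]
tool_pos: [517.6, -112.5, 45.5]
tcp_rot: [3.093, -0.053, 0.054]
contact_force: [4.4, 4.7, 8.8]
```

```bash
python3 -m jog '[1,0,0,-10,0,1,-10,0,-10,0,1,-30,0,0,0,1,-40,0,0,0,1,0,0,0,0]'>/dev/null; python3 st.py
python3 - <<'E'
from jaws import *
from hexp import phase
im,d=capture("top"); crop(im,"t17.png",330,180,410,260,9);np.save("pics/t17.npy",im);print(phase(im))
jaws(im,d,16,(568.3,-108.3),2.5,(464.3,-110),8)
E
```

```text
t 28.8 [ 430.8 -115.3   64. ] r 137.7 dir 2.9 rpy [177.3  -2.9   3.1] F [ 0.   0.5 -0.7] Fty -0.5 M [-0.    0.21 -0.01] w 0.5
(array([ 569.37923182, -106.77638415]), np.float64(28.212498309617043), np.float64(25.37229070858611), np.float64(0.6886228428611709))
-60 34 -21.9 26.4 gap 2.8 6.6 9.4
-54 34 -25.0 26.2 gap 5.5 -13.5 -8.0
-48 37 -25.5 25.9 gap 5.5 8.9 14.4
-42 38 -25.7 25.6 gap 5.5 8.6 14.1
-36 33 -26.1 30.9 gap 5.5 8.3 13.8
-30 46 -29.3 30.8 gap 2.7 27.9 30.6
-24 43 -26.7 30.5 gap 2.7 27.6 30.3
-18 23 -32.8 30.2 gap 17.1 1.6 18.7
-12 25 -33.1 32.6 gap 36.9 -18.7 18.2
-6 35 -33.4 32.4 gap 11.4 3.7 15.1
0 37 -33.7 66.4 gap 34.1 32.2 66.4
6 28 -34.0 31.8 gap 17.0 0.4 17.4
12 24 -34.3 31.6 gap 37.0 -19.9 17.1
18 7 -31.6 22.7 gap 40.0 -20.2 19.8
max x 19.997656261468105
nut in wrench frame -1.0248319969657733 -2.8380343093057863
```

View pics/t17.png

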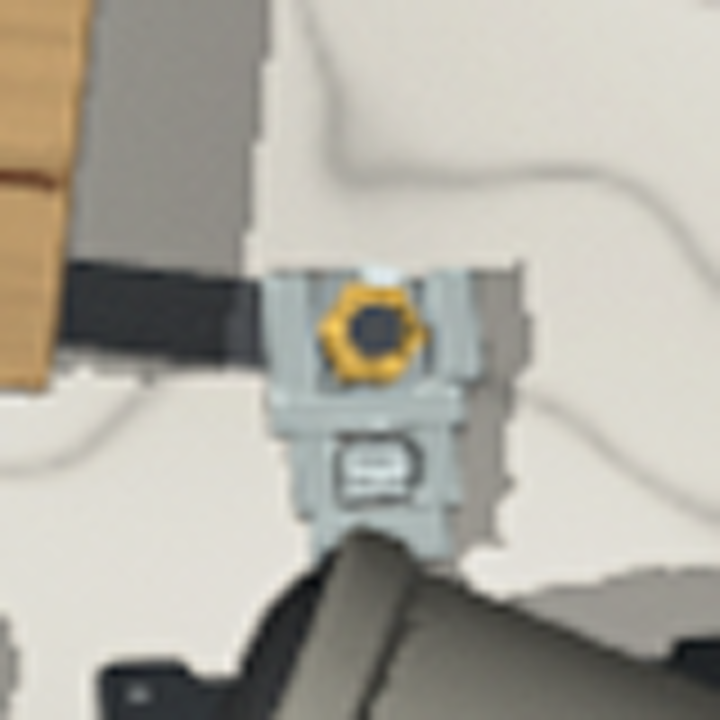

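```bash
python3 to.py 464 -110 40 1 2; python3 -m jog '[0.3,16,-2.5,0,1,0.3,16,-2.5,0,1,0.3,0,0,10,0,0.3,0,0,10,0,0.3,0,0,0,0]'>/dev/null; python3 to.py 464 -110 28.5 1 1
```

```text
t 28.9 p [ 433.9 -116.2   64.7] yaw 3.1 tilt [177.15  -3.15] F [ 0.5 -0.8  0.2] w 0.8 N 2
[15.2, -2.3, 12.4, np.float64(1.1)]
[15.2, -2.6, 12.4, np.float64(1.1)]
t 29.4 p [ 467.5 -111.6   46.7] yaw 1.0 tilt [177.19  -3.33] F [-0.6 -0.6  0. ] w 36.2 N 1
[-3.5, -1.6, 18.2, np.float64(0.0)]
```

```bash
python3 -m jog '[0.3,-3,-1.5,0,0,0.3,0,0,0,0,0.3,0,0,8,0,0.3,0,0,8,0,0.3,0,0,0,0]'>/dev/null; python3 to.py 464 -110 28.5 1 1
```

```text
t 29.9 p [ 463.3 -110.8   28.5] yaw 1.0 tilt [177.25  -3.18] F [-0.7  1.2  1.3] w 64.2 N 1
[0.7, -0.8, 0.0, np.float64(0.0)]
```

```bash
python3 -m jog '[1,0,-1,0,0,1,0,0,0,0,1,0,0,0,0,1,0,0,0,0,1,0,0,0,0]'>/dev/null;python3 -m jog '[1,0,0,0,0,1,0,0,0,0,1,0,0,0,0]'>/dev/null; python3 st.py; python3 -m jog '[1,0.2,8,0,-4.4,1,0.2,8,0,-4.4,1,0.2,8,0,-4.4,1,0.2,8,0,-4.4,1,0,0,0,0]'>/dev/null; python3 st.py
python3 - <<'E'
from jaws import *
from hexp import phase
o=get_obs();tp=o["tool_pos"];y=np.degrees(o["tcp_rot"][2])
im,d=capture("top"); crop(im,"t18.png",330,180,410,260,9);np.save("pics/t18.npy",im);print(phase(im))
jaws(im,d,16,(568.3,-108.3),y,tp,8)
E
```

```text
t 30.65 [ 463.6 -109.9   28.6] r 104.7 dir 0.9 rpy [177.2  -3.2   1.1] F [-0.4 -0.4 -0.6] Fty 0.4 M [0.01 0.18 0.02] w 23.9
t 31.15 [ 469.  -141.8   30. ] r 104.8 dir 18.6 rpy [176.4  -2.2  19.3] F [ 0.4  0.3 -2.3] Fty -0.2 M [0.18 0.08 0.  ] w 24.1
(array([ 569.3564206 , -106.79841882]), np.float64(28.16914045105425), np.float64(24.843094839278805), np.float64(0.653431965311231))
-48 3 26.9 28.8 gap 1.0 26.9 27.8
-42 9 18.6 29.5 gap 2.7 19.6 22.3
-36 11 11.3 34.7 gap 5.4 11.3 16.7
-30 31 -9.7 33.8 gap 3.7 -9.7 -6.1
-24 44 -26.1 34.6 gap 2.7 -20.7 -18.0
-18 29 -31.8 34.4 gap 8.1 11.8 19.9
-12 28 -31.0 35.2 gap 27.2 -17.3 9.9
-6 31 -32.0 34.2 gap 16.4 3.3 19.7
0 34 -31.3 35.0 gap 11.8 5.1 16.9
6 31 -31.5 35.8 gap 17.2 3.1 20.3
12 21 -30.8 33.9 gap 36.4 -15.3 21.1
18 14 -29.1 35.6 gap 36.4 -16.3 20.1
max x 20.93398967535961
nut in wrench frame -0.23957259053437835 -1.154872107762041
```

View pics/t18.png

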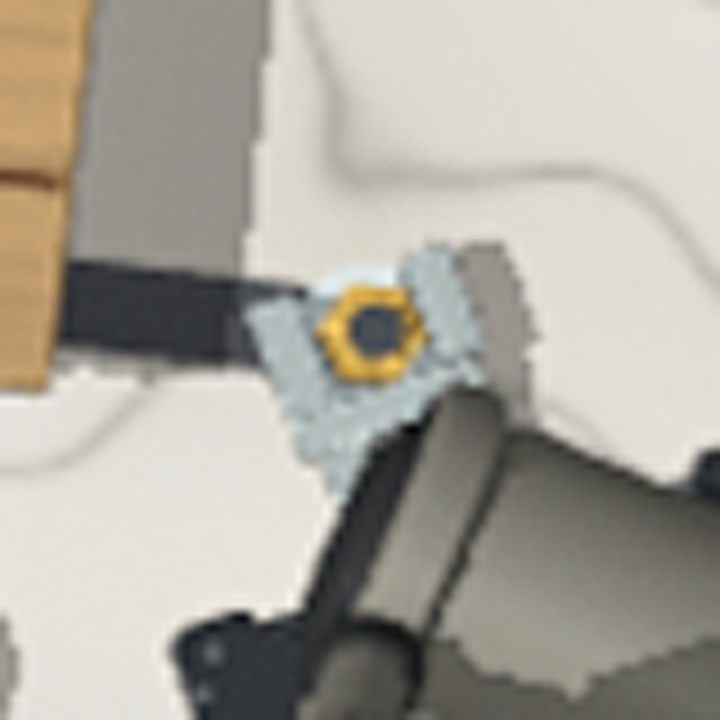

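```bash
python3 -m jog '[1,0,7.5,0,-4,1,0,0,0,0]'>/dev/null; python3 st.py; python3 -m jog '[0.4,0,0,0,0,0.4,0,0,0,0,0.4,0,0,0,0,0.4,0,0,0,0,0.4,0,0,0,0]'>/dev/null; python3 -m jog '[0.4,0,0,-20,0,0.4,0,0,-20,0,1,-10,0,0,0,1,-10,0,0,0,1,0,0,0,0]'>/dev/null; python3 st.py
python3 - <<'E'
from jaws import *
from hexp import phase
im,d=capture("top"); crop(im,"t19.png",330,180,410,260,9);np.save("pics/t19.npy",im);print(phase(im))
jaws(im,d,16,(568.3,-108.3),25,(472.7,-149.3),8)
E
```

```text
t 31.4 [ 470.6 -147.5   30.1] r 105.2 dir 21.9 rpy [176.4  -1.9  23. ] F [-1.   0.7 -1. ] Fty -1.0 M [ 0.04  0.16 -0.03] w 23.2
t 32.4 [ 446.9 -151.6   69.2] r 128.9 dir 19.6 rpy [176.5  -1.8  22.6] F [-0.3  0.4 -1.1] Fty -0.4 M [-0.05  0.21 -0.01] w 35.8
(array([ 569.28834698, -106.80142785]), np.float64(28.208623699033588), np.float64(25.433222420876493), np.float64(0.6195777710394146))
-60 29 -20.1 29.8 gap 5.2 24.6 29.8
-54 39 -22.6 29.9 gap 2.6 -3.4 -0.8
-48 38 -22.5 27.5 gap 2.6 3.1 5.7
-42 36 -22.4 28.8 gap 2.6 -18.6 -16.0
-36 33 -26.1 30.3 gap 3.8 -26.1 -22.3
-30 46 -26.0 35.5 gap 2.6 -5.5 -2.9
-24 45 -24.7 33.1 gap 2.6 7.4 10.0
-18 25 -32.4 33.2 gap 15.5 -16.9 -1.4
-12 26 -33.5 33.4 gap 28.3 -19.4 8.9
-6 33 -33.4 33.5 gap 18.1 1.4 19.4
0 35 -33.3 33.7 gap 15.5 2.7 18.2
6 28 -33.2 33.8 gap 18.1 0.3 18.3
12 21 -33.1 31.3 gap 37.4 -19.0 18.5
18 8 -30.5 32.7 gap 50.4 -30.5 19.8
max x 31.41512002927008
nut in wrench frame -1.0296268279276284 -3.2436865539081823
```

View pics/t19.png

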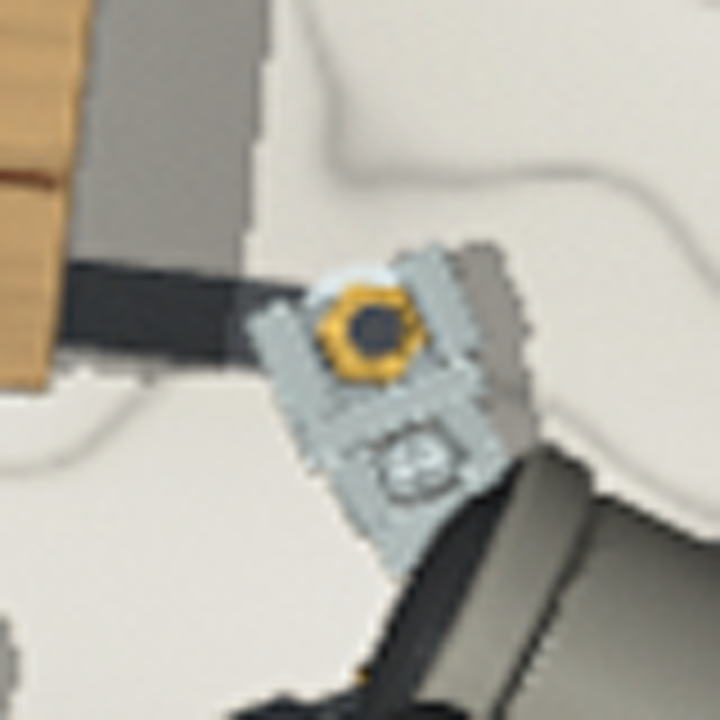

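```bash
python3 - <<'E'
from h import *
print(onplane("top",376.2,231.2,21))
E
python3 to.py 518.8 -127.6 52 25 3; python3 -m jog '[1,24,-1,4,-0.8,1,24,-1,4,-0.8,1,24,-1,4,-0.8,1,0,0,3,0,1,0,0,0,0]'>/dev/null; python3 to.py 518.8 -127.6 48 25 1
```

```text
[ 527.04381642 -121.32013631   21.        ]
t 32.5 p [ 447.3 -151.5   69.1] yaw 22.6 tilt [176.52  -1.84] F [0.9 0.2 0.5] w 31.9 N 3
[25.1, 1.8, 5.7, np.float64(-0.8)]
[25.0, 2.1, 5.7, np.float64(-0.8)]
[25.0, 2.5, 5.7, np.float64(-0.8)]
t 33.0 p [ 512.9 -120.3   52. ] yaw 24.9 tilt [176.69  -1.46] F [ 0.2 -0.3 -1.1] w 0.7 N 1
[2.3, 9.1, 4.0, np.float64(-0.1)]
```

```bash
python3 -m jog '[1,3,7,2,0,1,0,0,2.5,0,1,0,0,0.5,0]'|sed -n 2,4p;python3 -m jog '[1,0,0,1,0]'|sed -n 2,4p;python3 -m jog '[1,0,0,1,0]'|sed -n 2,4p;python3 -m jog '[1,2,0,1,0]'|sed -n 2,4p
```

```text
tool_pos: [517.4, -126.8, 46.4]
tcp_rot: [3.085, -0.024, 0.432]
contact_force: [-1.3, -0.7, -0.3]
tool_pos: [517.3, -127.2, 45.5]
tcp_rot: [3.085, -0.024, 0.431]
contact_force: [0.8, 1.1, 5.6]
tool_pos: [517.5, -127.3, 45.1]
tcp_rot: [3.085, -0.025, 0.43]
contact_force: [-2.5, 3.6, 11.5]
tool_pos: [518.3, -126.8, 45.0]
tcp_rot: [3.085, -0.023, 0.431]
contact_force: [-8.3, -2.6, 15.4]
```

```bash
for i in 1; do python3 -m jog '[1,4,0,1,0]'|sed -n 2,4p;python3 -m jog '[1,4,0,1,0]'|sed -n 2,4p;python3 -m jog '[1,4,0,1,0]'|sed -n 2,4p;python3 -m jog '[1,4,0,1,0]'|sed -n 2,4p;python3 -m jog '[1,4,0,1,0]'|sed -n 2,4p; done
```

```text
tool_pos: [520.9, -125.7, 45.4]
tcp_rot: [3.085, -0.022, 0.43]
contact_force: [-7.3, -1.0, 15.5]
tool_pos: [523.6, -124.6, 45.7]
tcp_rot: [3.085, -0.02, 0.431]
contact_force: [-6.9, -3.0, 9.8]
tool_pos: [526.5, -123.7, 45.8]
tcp_rot: [3.085, -0.019, 0.431]
contact_force: [-6.2, -3.7, 8.3]
tool_pos: [529.3, -122.9, 45.9]
tcp_rot: [3.084, -0.017, 0.431]
contact_force: [-6.0, -4.6, 10.1]
tool_pos: [532.1, -122.2, 45.9]
tcp_rot: [3.083, -0.015, 0.431]
contact_force: [-6.7, -4.9, 10.4]
```

```bash
python3 -m jog '[1,0,0,-5,0,1,-8,-0.5,0,0,1,-8,-0.5,0,0,1,0,0,0,0]'>/dev/null; python3 to.py 518.8 -127.2 47 25 1
```

```text
t 34.5 p [ 515.  -128.3   51.2] yaw 24.7 tilt [176.65  -0.86] F [-0.7 -0.  -0.3] w 0.6 N 1
[3.9, 0.6, 4.2, np.float64(-0.3)]
```

```bash
python3 -m jog '[1,3.5,0.5,2,0,1,0,0,2.5,0,1,0,0,0.5,0]'|sed -n 2,4p;python3 -m jog '[1,0,0,1,0]'|sed -n 2,4p;python3 -m jog '[1,2,0,1,0]'|sed -n 2,4p;python3 -m jog '[1,3,0,1,0]'|sed -n 2,4p;python3 -m jog '[1,3,0,1,0]'|sed -n 2,4p;python3 -m jog '[1,3,0,1,0]'|sed -n 2,4p
```

```text
tool_pos: [518.6, -127.7, 45.7]
tcp_rot: [3.083, -0.015, 0.43]
contact_force: [-0.3, 0.0, 1.5]
tool_pos: [518.6, -127.7, 44.9]
tcp_rot: [3.083, -0.015, 0.43]
contact_force: [-4.3, 0.7, 14.0]
tool_pos: [519.4, -127.4, 44.7]
tcp_rot: [3.084, -0.012, 0.431]
contact_force: [-12.9, -4.2, 21.5]
tool_pos: [520.9, -126.9, 45.1]
tcp_rot: [3.084, -0.009, 0.432]
contact_force: [-11.6, -4.2, 21.6]
tool_pos: [522.3, -126.4, 45.4]
tcp_rot: [3.084, -0.006, 0.432]
contact_force: [-12.6, -5.1, 18.6]
tool_pos: [523.3, -126.0, 45.6]
tcp_rot: [3.084, -0.002, 0.433]
contact_force: [-12.9, -5.1, 16.0]
```

```bash
python3 -m jog '[1,3,0,1,0]'|sed -n 2,4p;python3 -m jog '[1,3,0,1,0]'|sed -n 2,4p; python3 -m jog '[1,0,0,-10,0,1,-10,0,-10,0,1,-30,0,0,0,0.4,-20,0,0,0,0.4,0,0,0,0]'>/dev/null; python3 st.py
python3 - <<'E'
from jaws import *
from hexp import phase
im,d=capture("top"); crop(im,"t20.png",330,180,410,260,9);np.save("pics/t20.npy",im);print(phase(im))
jaws(im,d,16,(568.3,-108.3),25,(472.7,-149.3),8)
E
```

```text
tool_pos: [524.5, -125.7, 45.7]
tcp_rot: [3.084, 0.001, 0.434]
contact_force: [-9.6, -3.7, 15.3]
tool_pos: [525.8, -125.2, 45.7]
tcp_rot: [3.085, 0.005, 0.434]
contact_force: [-10.3, -3.4, 15.6]
t 35.95 [ 469.1 -150.1   68.4] r 107.6 dir 22.8 rpy [176.6   0.2  25. ] F [-0.3  0.7  0.2] Fty -0.8 M [ 0.03  0.18 -0.01] w 12.1
(array([ 569.54020101, -107.07309551]), np.float64(27.86420039086396), np.float64(26.16096211093034), np.float64(0.6332256739645286))
-48 4 23.7 27.5 gap 1.4 26.1 27.5
-42 9 14.8 27.6 gap 3.8 14.8 18.6
-36 11 9.8 26.4 gap 3.8 9.8 13.6
-30 20 6.1 31.7 gap 2.6 29.1 31.7
-24 31 -19.5 30.5 gap 6.4 -19.5 -13.1
-18 25 -31.0 30.6 gap 12.9 -16.9 -4.0
-12 26 -30.9 29.5 gap 25.7 -16.8 8.9
-6 34 -32.2 29.7 gap 11.6 1.4 13.0
0 34 -32.1 29.8 gap 11.6 2.7 14.4
6 28 -32.0 28.6 gap 11.6 0.3 11.9
12 23 -31.9 28.7 gap 32.2 -17.6 14.6
18 11 -30.5 28.9 gap 43.9 -30.5 13.4
max x 22.676438417478927
nut in wrench frame -1.0296268279276284 -3.2436865539081823
```

View pics/t20.png

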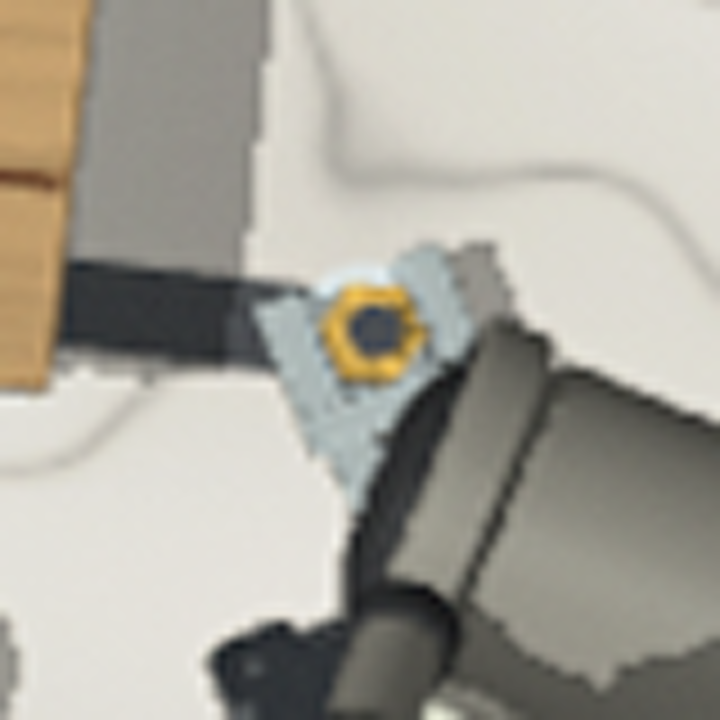

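Jaws are tight on the nut again (rub force 13 N, gap about 30 mm) and the nut hasn't moved (phase 26°). Regripping the handle to turn.

```bash
python3 to.py 474.5 -152 60 25.5 1; python3 -m jog '[0.35,4,4,0,0,0.35,0,0,0,0,0.35,0,0,10,0,0.35,0,0,10,0,0.35,0,0,0,0]'>/dev/null; python3 to.py 474.5 -152 28.5 25.5 1
```

```text
t 36.0 p [ 470.2 -149.9   68.5] yaw 25.0 tilt [1.766e+02 1.200e-01] F [ 0.1 -0.2 -0.1] w 15.8 N 1
[3.0, 3.7, 8.5, np.float64(-0.5)]
t 36.5 p [ 479.3 -152.6   47.6] yaw 25.1 tilt [ 1.7648e+02 -2.0000e-02] F [0.3 0.6 0.7] w 55.8 N 1
[-4.1, -2.6, 19.1, np.float64(-0.4)]
```

```bash
python3 -m jog '[0.35,-4,-2,6,0,0.35,0,0,6,0,0.35,0,0,5,0,0.35,0,0,0,0]'>/dev/null; python3 to.py 474.5 -152 28.5 25.5 1;python3 -m jog '[1,0,-1,1,0,1,0,0,0,0,1,0,0,0,0,1,0,0,0,0,1,0,0,0,0]'>/dev/null;python3 -m jog '[1,0,0,0,0,1,0,0,0,0,1,0,0,0,0]'>/dev/null; python3 st.py
```

```text
t 36.9 p [ 474.3 -153.    27.8] yaw 25.1 tilt [1.766e+02 7.000e-02] F [-0.  -0.1 -0.3] w 60.0 N 1
[0.6, -0.8, -0.7, np.float64(-0.4)]
t 37.7 [ 473.3 -151.2   27. ] r 104.2 dir 24.3 rpy [1.767e+02 1.000e-01 2.510e+01] F [0.3 0.5 0.6] Fty -0.3 M [0.23 0.27 0.07] w 23.7
```

```bash
python3 -m jog '[1,0.1,-3.6,0,2,1,0.1,-3.6,0,2]'>/dev/null; python3 st.py;python3 -m jog '[1,0.1,-3.6,0,2]'>/dev/null; python3 st.py;python3 -m jog '[1,0.1,-3.6,0,2]'>/dev/null; python3 st.py;python3 -m jog '[1,0.1,-3.6,0,2]'>/dev/null; python3 st.py
```

```text
t 37.9 [ 471.1 -145.9   27. ] r 104.2 dir 21.2 rpy [176.5  -0.2  21.1] F [-1.1 -1.3  1. ] Fty 0.8 M [-0.32  0.57  0.54] w 23.9
t 38.0 [ 469.9 -143.    27. ] r 104.3 dir 19.4 rpy [176.5  -0.3  19.1] F [ 0.2 -1.2  2.4] Fty 1.2 M [-0.08  0.53  0.6 ] w 23.6
t 38.1 [ 468.9 -139.9   27. ] r 104.3 dir 17.6 rpy [176.4  -0.4  17.1] F [-0.5 -0.6  1.8] Fty 0.4 M [-0.05  0.56  0.67] w 24.0
t 38.2 [ 467.8 -136.6   27. ] r 104.4 dir 15.7 rpy [176.4  -0.5  15.2] F [-1.5 -0.8  1.9] Fty 0.4 M [0.01 0.58 0.75] w 24.1
```

```bash
python3 -m jog '[1,0.1,-2.8,0,1.5]'>/dev/null; python3 st.py;python3 -m jog '[1,0.1,-2,0,1]'>/dev/null; python3 st.py;python3 -m jog '[1,0.1,-2,0,1]'>/dev/null; python3 st.py
python3 - <<'E'
from jaws import *
from hexp import phase
o=get_obs();tp=o["tool_pos"];y=np.degrees(o["tcp_rot"][2])
im,d=capture("top"); crop(im,"t21.png",330,180,410,260,9);print(phase(im))
jaws(im,d,16,(568.3,-108.3),y,tp,8)
E
```

```text
t 38.3 [ 467.1 -133.9   27.1] r 104.4 dir 14.2 rpy [176.4  -0.5  13.7] F [-1.7  0.5  1.2] Fty -0.8 M [0.13 0.57 0.75] w 23.7
t 38.4 [ 466.6 -131.9   27.1] r 104.4 dir 13.1 rpy [176.4  -0.6  12.8] F [-0.6 -0.5  1.2] Fty 0.3 M [-0.02  0.62  0.65] w 23.8
t 38.5 [ 466.2 -130.    27. ] r 104.4 dir 12.0 rpy [176.3  -0.6  11.8] F [-2.3 -1.1  2.7] Fty 0.6 M [-0.16  0.69  0.61] w 23.7
(array([ 570.01371398, -107.20790115]), np.float64(27.089983573502362), np.float64(19.187107777824448), np.float64(0.3825955802742711))
-30 12 -25.2 33.0 gap 36.9 -7.3 29.6
-24 20 -26.5 32.4 gap 31.3 -11.3 20.0
-18 26 -28.3 33.4 gap 28.6 -9.7 18.8
-12 25 -26.8 32.8 gap 16.8 -14.4 2.4
-6 32 -28.0 34.4 gap 11.8 4.6 16.4
0 34 -26.5 32.6 gap 10.6 6.8 17.4
6 32 -27.7 34.2 gap 7.8 5.6 13.4
12 25 -28.4 33.0 gap 16.8 -13.7 3.1
18 10 -23.4 31.8 gap 35.5 -14.9 20.6
max x 21.453114883352647
nut in wrench frame -0.5880401308098868 0.3646604821284842
```

View pics/t21.png

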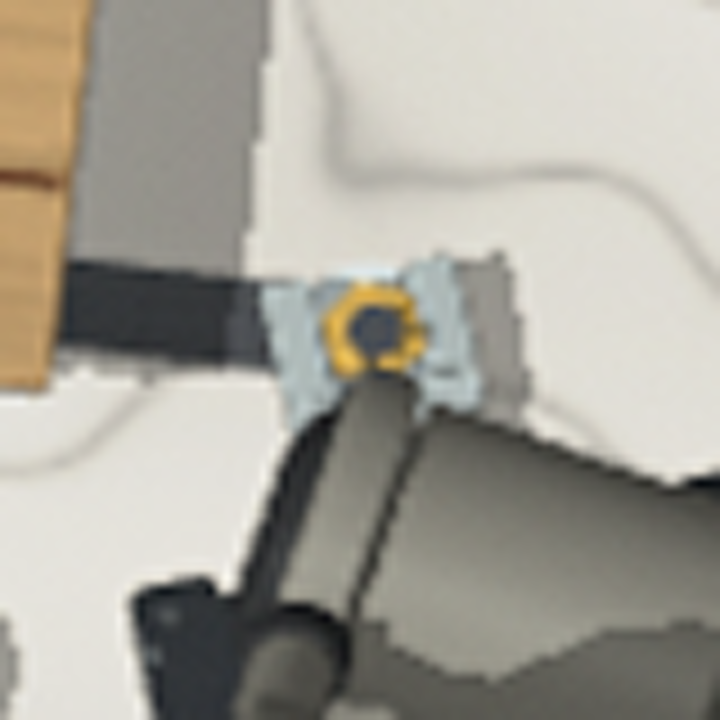

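```bash
python3 -m jog '[1,0,-2,0,1]'>/dev/null; python3 st.py;python3 -m jog '[1,0,-2,0,1]'>/dev/null; python3 st.py;python3 -m jog '[1,0,-2,0,1]'>/dev/null; python3 st.py
```

```text
t 38.65 [ 465.8 -128.1   27. ] r 104.4 dir 10.9 rpy [176.3  -0.7  10.7] F [-1.8 -2.   2.5] Fty 1.6 M [-0.24  0.66  0.64] w 23.8
t 38.75 [ 465.4 -126.3   27.1] r 104.4 dir 10.0 rpy [176.3  -0.8   9.7] F [-1.3 -4.1  3.3] Fty 3.8 M [-0.43  0.83  0.65] w 23.4
t 38.85 [ 465.3 -124.6   27.1] r 104.3 dir 9.0 rpy [176.3  -0.9   8.6] F [-2.2 -4.4  2.1] Fty 4.0 M [-0.64  0.76  0.63] w 24.1
```

The force climbs to 4 N again at the same angle, so the nut is at its stop. Lifting the wrench straight off.

```bash
python3 -m jog '[1,0,0.2,-5,0,1,0,0.2,-5,0]'>/dev/null; python3 st.py;python3 -m jog '[1,0,0.3,-5,0,1,0,0.3,-8,0,1,0,0.3,-10,0]'>/dev/null; python3 st.py
```

```text
t 39.05 [ 465.1 -123.3   36.2] r 104.3 dir 8.2 rpy [176.4  -0.9   8.4] F [ 3.1 -0.3 -8.9] Fty 0.8 M [ 0.37 -0.14  0.13] w 24.1
t 39.35 [ 466.9 -122.4   59.8] r 102.4 dir 7.9 rpy [176.5  -1.1   8.3] F [ 9.5  0.7 -9.2] Fty 0.6 M [ 0.46 -1.09  0.27] w 23.9
```

```bash
python3 -m jog '[1,0,0,-10,0,1,-10,0,-10,0,1,-20,0,0,0,1,-20,0,0,0,1,0,0,0,0]'>/dev/null; python3 st.py
python3 - <<'E'
from jaws import *
from hexp import phase
im,d=capture("top"); crop(im,"t22.png",300,150,520,310,3.6);np.save("pics/t22.npy",im);print(phase(im))
crop(im,"t22n.png",355,200,390,235,16)
im,d=capture("side"); crop(im,"s22.png",260,180,500,380,3.2)
E
```

```text
t 39.85 [ 423.9 -129.    83.9] r 145.8 dir 8.2 rpy [176.1  -2.3   8.2] F [ 0.2  0.4 -4. ] Fty -0.4 M [-0.01  0.39  0.01] w 23.8
(array([ 569.14267206, -107.08609699]), np.float64(27.99199041310054), np.float64(13.45659212330945), np.float64(0.5915303384332793))
```

View pics/t22.png

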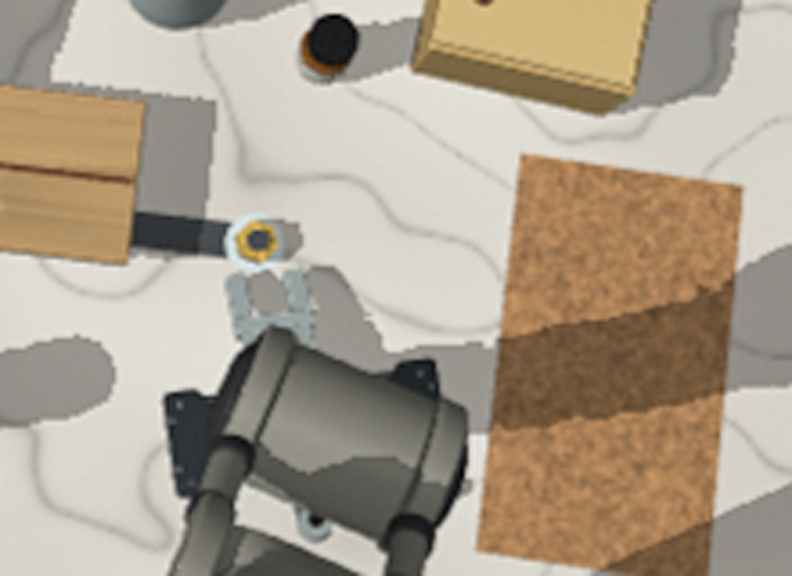

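View pics/s22.png

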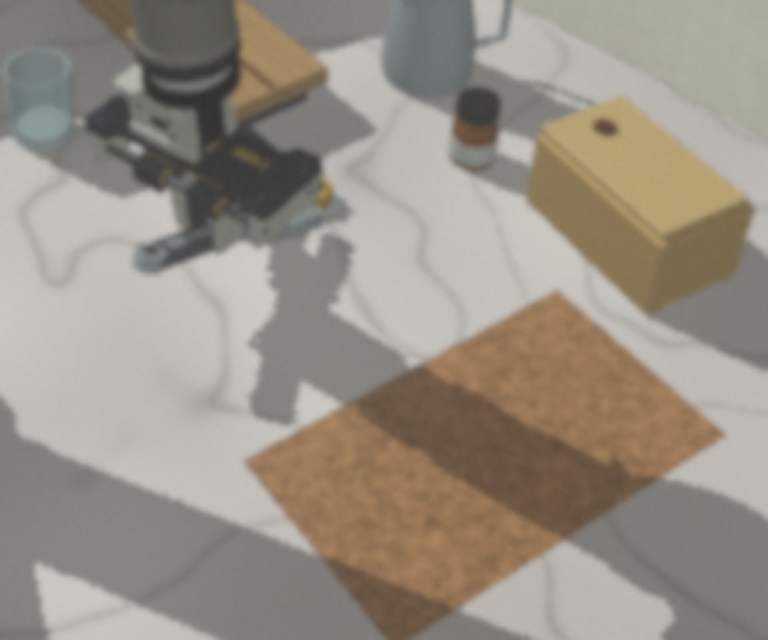

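Nut phase reads 13.5°, the same as at the first stop, and the nut is clear of the wrench. Carrying the wrench to the mat.

```bash
python3 to.py 461 -384 84 -8 7
```

```text
t 40.0 p [ 426.6 -129.6   84.2] yaw 8.2 tilt [175.99  -2.47] F [ 0.8  0.7 -3.7] w 23.9 N 7
[-0.4, 36.7, 0.0, np.float64(2.3)]
[1.1, 36.7, 0.0, np.float64(2.3)]
[2.6, 36.6, 0.0, np.float64(2.3)]
[4.1, 36.4, 0.0, np.float64(2.3)]
[5.6, 36.2, 0.0, np.float64(2.3)]
[7.0, 36.0, 0.0, np.float64(2.3)]
[8.5, 35.7, 0.0, np.float64(2.3)]
```

```bash
python3 -m jog '[1,0,36.7,2,2.3,1,1.1,36.7,2,2.3,1,2.6,36.6,2,2.3,1,4.1,36.4,2,2.3,1,5.6,36.2,2,2.3]'>/dev/null; python3 -m jog '[1,7,25,2,2.3,1,7,15,2,2,1,0,0,0,0,1,0,0,0,0]'>/dev/null; python3 to.py 461 -384 84 -8 1
```

```text
t 40.9 p [ 469.3 -363.    86.6] yaw -8.1 tilt [176.77  -3.7 ] F [-0.6  0.6 -3.9] w 23.6 N 1
[-5.3, 21.9, 2.6, np.float64(-0.1)]
```

```bash
python3 -m jog '[1,-3,20,10,0,1,0,0,15,0,1,0,0,15,0,1,0,0,0,0]'>/dev/null; python3 to.py 461 -384 30 -8 1
python3 - <<'E'
from h import *
im,d=capture("side"); crop(im,"s23.png",300,200,500,380,3.9)
E
```

```text
t 41.2 p [ 466.9 -382.2   47.5] yaw -7.8 tilt [176.77  -3.74] F [-1.  -1.7 -1.2] w 23.8 N 1
[-5.6, 2.6, 17.5, np.float64(0.2)]
```

View pics/s23.png

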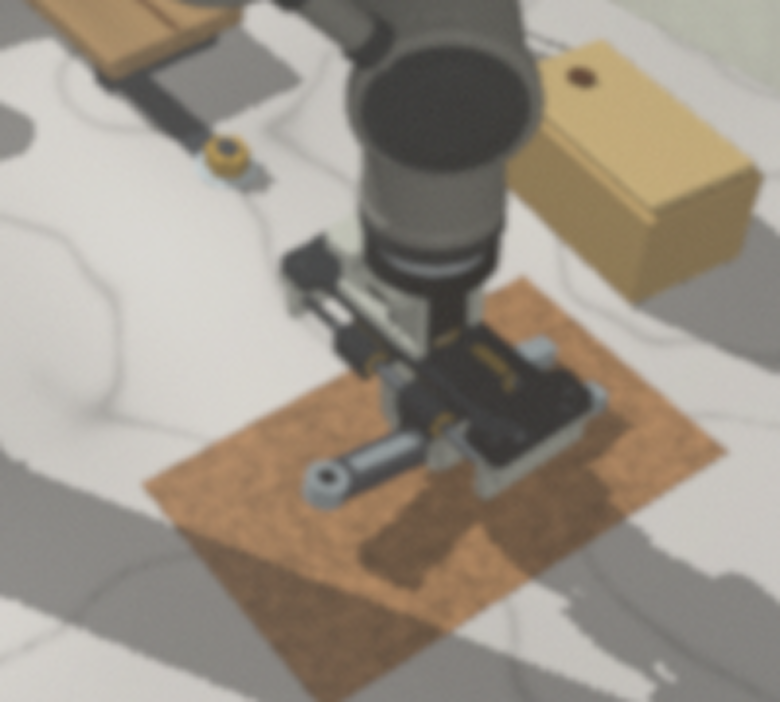

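```bash
python3 -m jog '[1,-4,2,7,0,1,0,0,6,0,1,0,0,0,0]'>/dev/null; python3 st.py; python3 -m jog '[1,0,0,2,0,1,0,0,0,0]'>/dev/null; python3 st.py
```

```text
t 41.6 [ 464.9 -383.9   36.6] r 294.3 dir 69.4 rpy [176.6  -3.9  -7.6] F [ 1.2 -0.6 -1. ] Fty 0.4 M [ 0.02 -0.15 -0.07] w 23.4
t 41.8 [ 465.  -384.    34.9] r 294.4 dir 69.5 rpy [176.6  -3.9  -7.6] F [-0.4  0.5 -0.5] Fty -0.5 M [ 0.05  0.19 -0.04] w 23.8
```

```bash
python3 -m jog '[1,0,0,3,0,1,0,0,0,0]'>/dev/null; python3 st.py; python3 -m jog '[1,0,0,2,0,1,0,0,0,0]'>/dev/null; python3 st.py
```

```text
t 42.0 [ 465.2 -384.3   32. ] r 294.6 dir 69.5 rpy [176.6  -4.   -7.6] F [-0.9 -0.8 -0.3] Fty 0.9 M [ 0.08  0.18 -0.01] w 23.5
t 42.2 [ 465.2 -384.4   29.9] r 294.8 dir 69.5 rpy [176.6  -3.9  -7.6] F [-0.6  0.4 -0.2] Fty -0.3 M [ 0.07  0.15 -0.01] w 23.5
```

```bash
python3 -m jog '[0.4,0,0,0,0,0.4,0,0,0,0,0.4,0,0,0,0,0.4,0,0,0,0]'>/dev/null; python3 -m jog '[0.2,0,0,-15,0,0.2,0,0,-20,0,0,0,0,-30,0,0,0,0,-20,0,0,0,0,0,0]'>/dev/null; python3 st.py; python3 to.py 440 -215 90 -8 4
```

```text
t 43.1 [ 460.6 -378.7  121.5] r 291.1 dir 68.3 rpy [176.5  -4.1  -7.6] F [ 0.2 -0.6 -0.4] Fty 0.6 M [0.01 0.21 0.03] w 89.4
t 43.1 p [ 460.6 -378.7  121.5] yaw -7.6 tilt [176.52  -4.07] F [ 0.2 -0.6 -0.4] w 89.4 N 4
[-10.5, -39.9, 7.9, np.float64(0.1)]
[-10.6, -39.9, 7.9, np.float64(0.1)]
[-10.7, -39.8, 7.9, np.float64(0.1)]
[-10.7, -39.8, 7.9, np.float64(0.1)]
```

```bash
python3 -m jog '[0,-10.5,-40,8,0,0,-10.6,-40,8,0,0,-10.7,-40,8,0,0,-10,-30,8,0,0,0,0,0,0]'>/dev/null
python3 - <<'E'
from h import *
im,d=capture("top"); crop(im,"t24.png",420,180,520,320,5)
im,d=capture("side"); crop(im,"s24.png",300,200,500,380,3.9)
E
python3 st.py
```

```text
t 43.7 [ 442.7 -227.5   78.6] r 173.1 dir 43.5 rpy [176.1  -4.6  -7.8] F [ 0.4 -0.6 -0.1] Fty 0.6 M [-0.04  0.2  -0.  ] w 91.8
```

View pics/s24.png

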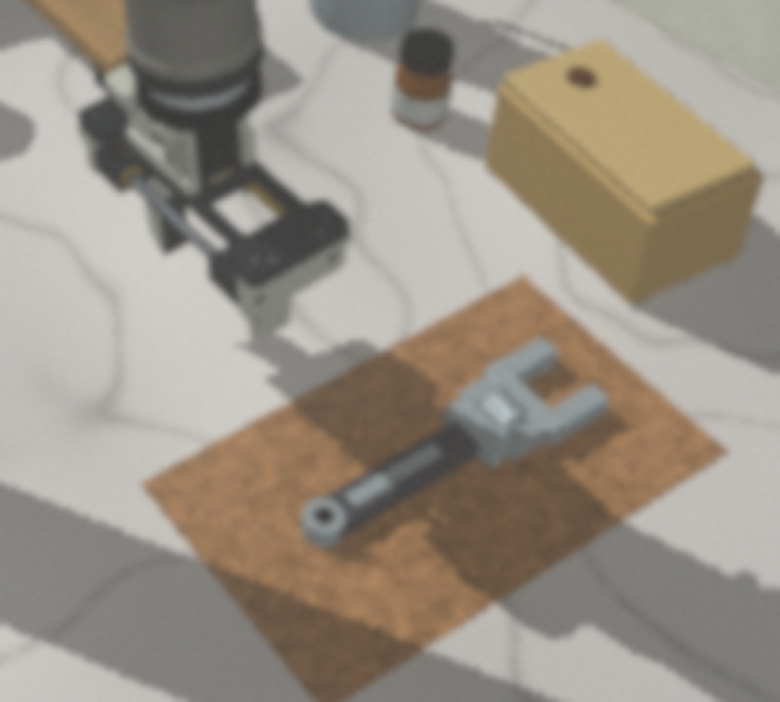

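View pics/t24.png

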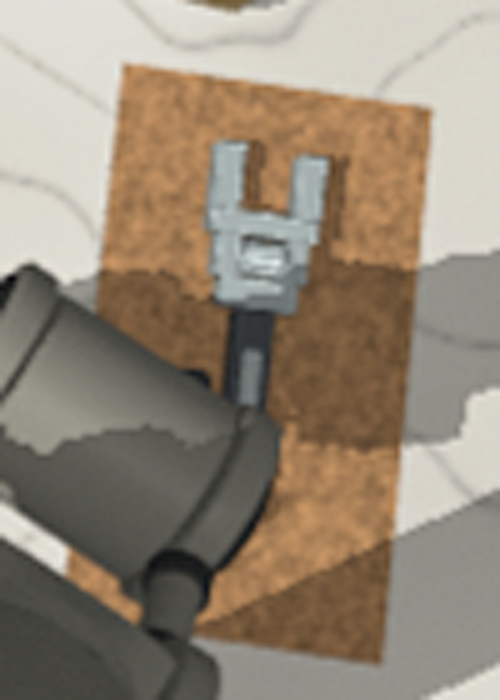

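The wrench lies flat and fully on the mat. The tool has drifted about 6° off vertical from the contact work, so I'll square it by pressing the open fingertips lightly on bare counter.

```bash
python3 -m jog '[0,0,-40,10,0,0,0,-10,20,0,0,0,0,14,0,0,0,0,0,0]'>/dev/null; python3 st.py; python3 -m jog '[0,0,0,6,0,0,0,0,0,0]'>/dev/null;python3 st.py
```

```text
t 44.1 [ 457.8 -186.6   32.6] r 135.4 dir 35.3 rpy [175.9  -5.1  -8.1] F [ 0.1 -0.   0.4] Fty 0.0 M [ 0.04  0.2  -0.02] w 91.9
t 44.3 [ 459.4 -188.6   29. ] r 135.3 dir 36.4 rpy [175.9  -5.3  -8.2] F [-2.1  2.8  4.3] Fty -2.4 M [0.66 0.52 0.13] w 91.9
```

```bash
python3 -m jog '[0,0,0,2,0,0,0,0,2,0]'>/dev/null;python3 st.py;python3 -m jog '[0,0,0,2,0,0,0,0,2,0]'>/dev/null;python3 st.py; python3 -m jog '[0,1,0,2,0,0,1,0,2,0]'>/dev/null;python3 st.py
```

```text
t 44.5 [ 459.6 -189.2   28.3] r 135.5 dir 36.6 rpy [175.9  -5.3  -8.4] F [-6.7 11.  27.8] Fty -9.9 M [2.89 1.   0.34] w 91.6
t 44.7 [ 459.5 -189.2   28.4] r 135.6 dir 36.6 rpy [176.   -5.3  -8.5] F [-6.4  8.  22. ] Fty -7.0 M [2.31 0.93 0.39] w 91.7
t 44.9 [ 459.6 -189.1   28.2] r 135.4 dir 36.6 rpy [176.1  -5.1  -8.6] F [-9.2  7.7 25.3] Fty -6.3 M [2.1  1.63 0.39] w 91.8
```

```bash
python3 -m jog '[0,4,3,2,0,0,4,3,2,0]'>/dev/null;python3 st.py;python3 -m jog '[0,4,3,2,0,0,4,3,2,0,0,4,3,2,0]'>/dev/null;python3 st.py
```

```text
t 45.1 [ 463.2 -194.1   28. ] r 135.7 dir 39.2 rpy [176.4  -4.6  -8.7] F [-8.8 11.8 21.3] Fty -10.3 M [2.72 1.45 0.47] w 91.7
t 45.4 [ 468.  -201.    27.5] r 136.6 dir 42.7 rpy [176.9  -3.8  -8.8] F [-10.4  13.9  24.4] Fty -12.2 M [3.13 1.74 0.55] w 91.7
```

```bash
python3 -m jog '[0,5,3,2,0,0,5,3,2,0,0,5,3,2,0,0,5,3,2,0,0,5,3,2,0]'>/dev/null;python3 st.py;python3 -m jog '[0,5,3,2,0,0,5,3,2,0,0,5,3,2,0,0,5,3,2,0]'>/dev/null;python3 st.py
```

```text
t 45.9 [ 477.4 -211.4   26.7] r 137.4 dir 48.6 rpy [177.9  -1.9  -8.9] F [-10.7  11.2  25.5] Fty -9.4 M [3.17 2.07 0.65] w 91.9
t 46.3 [ 480.6 -214.7   25.6] r 137.9 dir 50.5 rpy [179.2   0.3  -8.9] F [-15.1  16.5  31.8] Fty -13.9 M [4.46 2.74 0.79] w 91.8
```

```bash
python3 -m jog '[0,-1,4,2,0,0,-1,4,2,0]'>/dev/null;python3 st.py; python3 -m jog '[0,0,0,-10,0,0,0,0,-30,0,0,0,0,-40,0,0,0,0,-40,0,0,0,0,0,0]'>/dev/null;python3 st.py
```

```text
t 46.5 [ 478.7 -220.8   25.7] r 143.8 dir 51.5 rpy [ 1.794e+02  1.000e-01 -9.000e+00] F [1.6 6.8 8.8] Fty -7.0 M [ 1.5  -0.17  0.01] w 91.9
t 47.0 [ 480.2 -224.3  154.5] r 145.7 dir 52.8 rpy [179.2  -0.2  -9.3] F [ 1.  -1.1  0.5] Fty 1.0 M [-0.02  0.16  0.03] w 91.7
```

Tool is square again (<1°). Now I'll measure the shelf, inlay, dripper and the objects to move.

Run:
```python
from h import *
im,d=capture("top"); np.save("pics/ob.npy",im);np.save("pics/obd.npy",d); crop(im,"t30.png",180,150,350,320,4.4)
s,ds=capture("side"); np.save("pics/obs.npy",s); crop(s,"s30.png",180,120,380,260,4)
ti=np.load("pics/ti.npy")
hsv=cv2.cvtColor(ti,cv2.COLOR_RGB2HSV);H,S,V=[hsv[...,i].astype(int) for i in range(3)]
m=(H>8)&(H<22)&(S>90)&(V>70); m[:150]=0;m[235:]=0;m[:,:195]=0;m[:,345:]=0
m=cv2.morphologyEx(m.astype(np.uint8),cv2.MORPH_CLOSE,np.ones((5,5)))
n,l,st,_=cv2.connectedComponentsWithStats(m);i=1+st[1:,4].argmax();print(st[i])
cn=max(cv2.findContours((l==i).astype(np.uint8),0,1)[0],key=cv2.contourArea)
w=np.array([onplane("top",u,v,50)[:2] for u,v in cn[:,0]],np.float32)
print("shelf rect",cv2.minAreaRect(w),cv2.boxPoints(cv2.minAreaRect(w)))
# inlay: darkest row per column between cols 250..335
pts=[]
g=ti.astype(float).sum(2)
for u in range(248,336):
    v0=int(185+ (u-248)*0.11)
    col=g[v0-2:v0+22,u]; k=np.argmin(col); 
    wt=np.clip(np.median(col)-col,0,None); wt[np.abs(np.arange(len(wt))-k)>2]=0
    pts.append((u,v0-2+(wt*np.arange(len(wt))).sum()/wt.sum()))
W=np.array([onplane("top",u,v,50)[:2] for u,v in pts])
vx,vy,x0,y0=cv2.fitLine(W.astype(np.float32),cv2.DIST_HUBER,0,0.01,0.01).ravel()
res=(W-[x0,y0])@np.array([-vy,vx]); print("inlay",vx,vy,x0,y0,"yaw of shelf y axis",np.degrees(np.arctan2(vy,vx)),"res",np.std(res))
```

```text
[ 209  166  131   57 4563]
shelf rect ((629.47509765625, 166.485595703125), (357.0415344238281, 128.6095733642578), 83.71771240234375) [[546.0215     -3.9264374]
 [673.85876   -17.999802 ]
 [712.9287    336.89764  ]
 [585.09143   350.971    ]]
inlay 0.11026205 0.99390256 621.8363 88.7982 yaw of shelf y axis 83.66957 res 0.2897255339904746
```

View pics/t30.png

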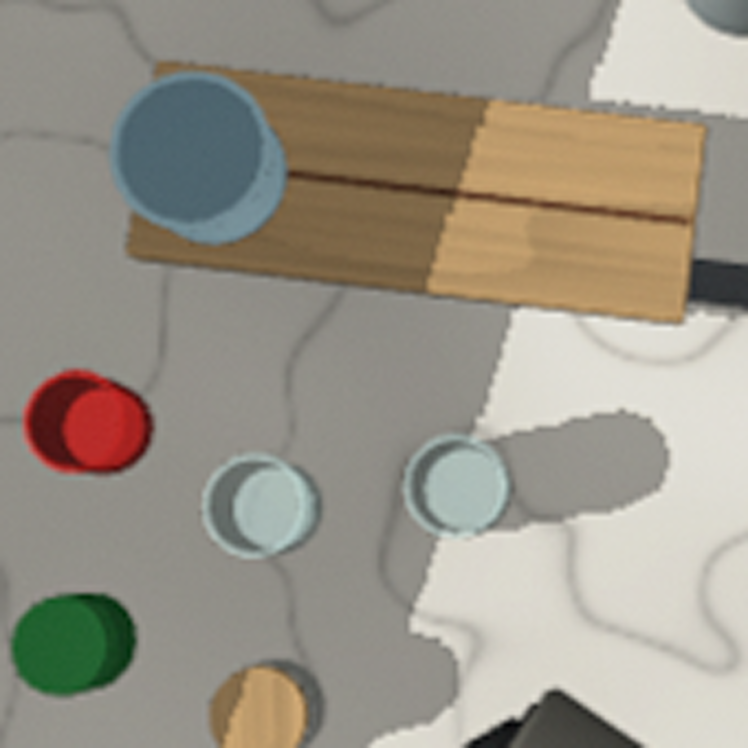

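View pics/s30.png

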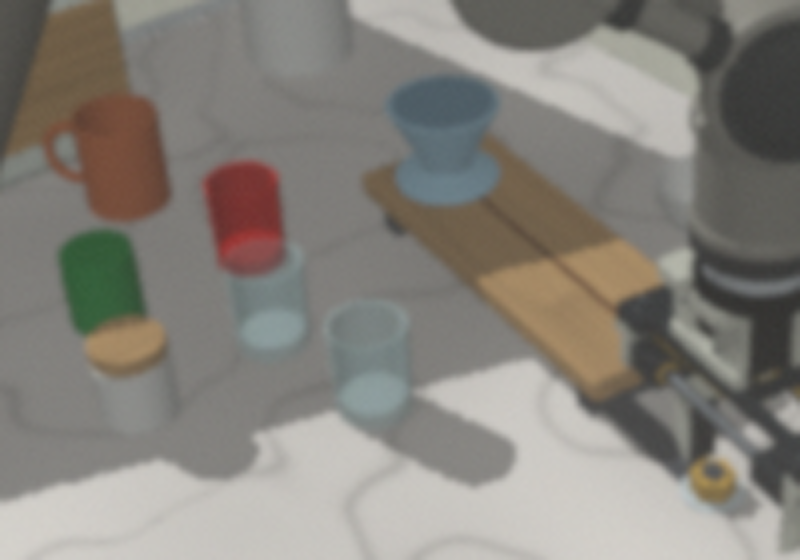

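The canister has been knocked: its lid is now at about px (239,312), where before it was at (232,295). I'll compute the present positions from the rim and lid circles, with a cross-check in the side view.

```bash
cat > meas.py <<'E'
from h import *
def circ(im,mask,z,r,tag,n="top"):
    cn=max(cv2.findContours(mask.astype(np.uint8),0,1)[0],key=cv2.contourArea)
    w=np.array([onplane(n,u,v,z)[:2] for u,v in cn[:,0]])
    return w
def fitfixed(w,r,c0):
    from scipy.optimize import least_squares
    s=least_squares(lambda c:np.hypot(w[:,0]-c[0],w[:,1]-c[1])-r,c0,loss="soft_l1",f_scale=2); return s.x,np.sqrt(np.mean(s.fun**2))
def lid(im,box):
    hsv=cv2.cvtColor(im,cv2.COLOR_RGB2HSV);H,S,V=[hsv[...,i].astype(int) for i in range(3)]
    m=(H>8)&(H<25)&(S>70); x0,y0,x1,y1=box; k=np.zeros_like(m);k[y0:y1,x0:x1]=1
    w=circ(im,m&k,70,30,"lid"); return fitfixed(w,29.5,w.mean(0)),len(w)
def rim(im,box):
    # glass tint: G,B exceed R
    a=im.astype(int); m=((a[...,2]+a[...,1])/2-a[...,0]>6); x0,y0,x1,y1=box; k=np.zeros_like(m);k[y0:y1,x0:x1]=1
    m=cv2.morphologyEx((m&k).astype(np.uint8),cv2.MORPH_CLOSE,np.ones((3,3)))
    return m
E
python3 - <<'E'
from meas import *
im=np.load("pics/ob.npy"); si=np.load("pics/obs.npy")
print("canister lid",lid(im,(215,290,262,335)))
for nm,box in(("A",(222,248,258,282)),("B",(268,244,300,276))):
    m=rim(im,box); vs,us=np.nonzero(m); print(nm,us.min(),us.max(),vs.min(),vs.max(),m.sum())
    cv2.imwrite(f"pics/m{nm}.png",cv2.resize(m[box[1]:box[3],box[0]:box[2]]*255,None,fx=10,fy=10,interpolation=0))
    cn=max(cv2.findContours(m,0,1)[0],key=cv2.contourArea)
    w=np.array([onplane("top",u,v,80)[:2] for u,v in cn[:,0]])
    # robust fixed-radius circle
    print(fitfixed(w,32,w.mean(0)))
for u,v in((239.1,264.8),(284.1,260.2)): print("eye rim",onplane("top",u,v,80))
print("eye lid",onplane("top",239.5,312,70))
print("dripper rim",onplane("top",223,183.6,125))
E
```

```text
canister lid ((array([302.07314734, 252.40770488]), np.float64(1.2120857536269032)), 62)
A 226 252 253 276 447
(array([427.88698713, 255.21454699]), np.float64(2.0300296166683913))
B 272 295 249 271 443
(array([441.20986238, 135.36862546]), np.float64(1.691810368308774))
eye rim [427.06609686 253.55293979  80.        ]
eye rim [440.58534317 133.0913861   80.        ]
eye lid [302.73988873 249.72306593  70.        ]
dripper rim [639.28347471 295.90220486 125.        ]
```

```bash
python3 to.py 427.5 254.5 160 83.7 12
```

```text
t 47.1 p [ 478.1 -222.9  150.1] yaw -9.3 tilt [179.36   0.23] F [-0.6 -0.2 -0.3] w 91.7 N 12
[-10.6, -38.6, -0.8, np.float64(-7.7)]
[-5.3, -39.7, -0.8, np.float64(-7.7)]
[0.1, -40.0, -0.8, np.float64(-7.7)]
[5.5, -39.6, -0.8, np.float64(-7.7)]
[10.8, -38.5, -0.8, np.float64(-7.7)]
[15.9, -36.7, -0.8, np.float64(-7.7)]
[20.7, -34.2, -0.8, np.float64(-7.7)]
[25.1, -31.1, -0.8, np.float64(-7.7)]
[29.1, -27.5, -0.8, np.float64(-7.7)]
[32.5, -23.3, -0.8, np.float64(-7.7)]
[35.4, -18.7, -0.8, np.float64(-7.7)]
[37.6, -13.7, -0.8, np.float64(-7.7)]
```

```bash
python3 -m jog '[0,-10.6,-38.6,-1,-7.7,0,-5.3,-39.7,-1,-7.7,0,0,-40,-1,-7.7,0,5.5,-39.6,-1,-7.7,0,10.8,-38.5,-1,-7.7]'>/dev/null;python3 -m jog '[0,15.9,-36.7,-1,-7.7,0,20.7,-34.2,-1,-7.7,0,25,-31,-1,-7.7,0,29,-27.5,-1,-7.7,0,32.5,-23.3,-1,-7.7]'>/dev/null; python3 to.py 427.5 254.5 160 83.7
```

```text
t 48.1 p [423.4 180.8 145.8] yaw 69.9 tilt [-178.84    1.08] F [ 1.1 -0.8 -0.5] w 92.1 N 2
[35.3, -10.7, -7.1, np.float64(-6.9)]
[36.4, -6.4, -7.1, np.float64(-6.9)]
```

```bash
python3 -m jog '[0,30,-9,-7,-6.5,0,18,-3,-7,-6,0,0,0,0,0,0,0,0,0,0]'>/dev/null; python3 to.py 427.5 254.5 160 83.7 1;  python3 - <<'E'
from h import *
im,d=capture("top"); crop(im,"t31.png",180,200,350,370,4.4)
im,d=capture("side"); crop(im,"s31.png",150,90,350,260,3.5)
E
```

```text
t 48.5 p [422.9 234.9 154.3] yaw 83.3 tilt [-178.08    1.05] F [0.5 0.9 0.6] w 91.7 N 1
[20.0, 2.3, -5.7, np.float64(-0.4)]
```

View pics/s31.png

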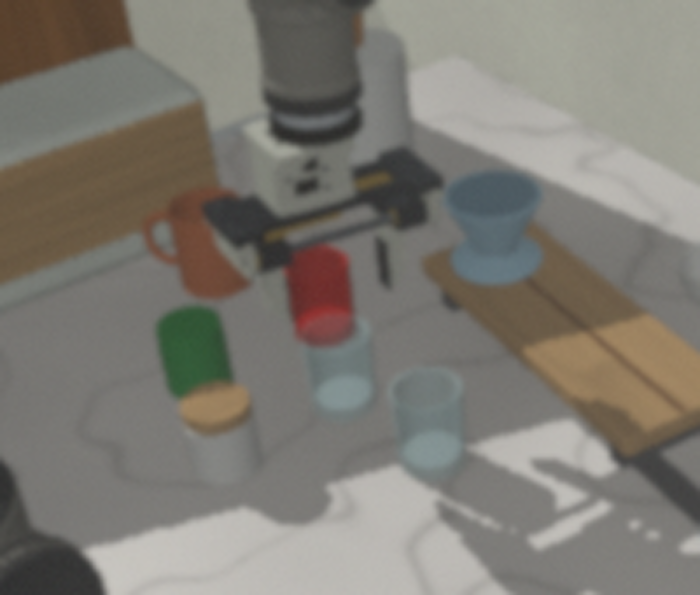

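View pics/t31.png

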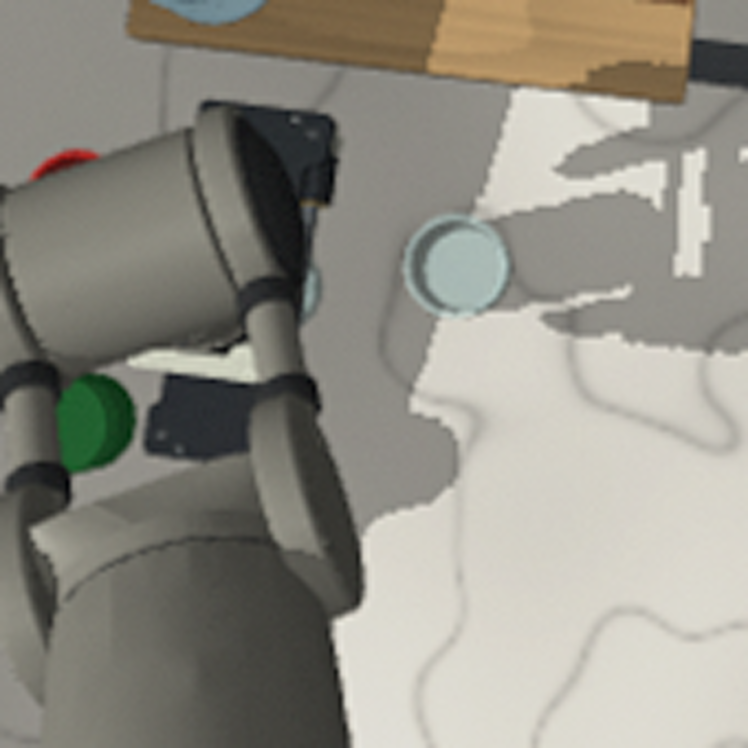

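```bash
python3 -m jog '[0,14,2,0,-0.4,0,5,0,10,0,0,0,0,20,0,0,0,0,0,0]'>/dev/null; python3 to.py 427.5 254.5 54 83.7 1
```

```text
t 49.0 p [427.2 251.8 121.8] yaw 83.3 tilt [-178.06    1.06] F [-0.4 -0.9 -0.1] w 91.7 N 1
[2.7, -0.0, 67.8, np.float64(-0.4)]
```

```bash
python3 -m jog '[0,4,2.5,15,-0.4,0,0,0,20,0,0,0,0,20,0,0,0,0,12,0,0,0,0,0,0]'>/dev/null; python3 to.py 427.5 254.5 54 83.7 1
```

```text
t 49.5 p [429.3 254.8  53.1] yaw 83.5 tilt [-178.12    1.02] F [-1.1 -0.9 -0.9] w 91.5 N 1
[-0.5, -1.7, -0.9, np.float64(-0.2)]
```

```bash
python3 -m jog '[1,0,0,0,0,1,0,0,0,0,1,0,0,0,0,1,0,0,0,0,1,0,0,0,0]';python3 -m jog '[1,0,0,0,0,1,0,0,0,0,1,0,0,0,0]'
```

```text
time: 50.0
tool_pos: [430.4, 255.2, 55.8]
tcp_rot: [-3.111, 0.016, 1.457]
contact_force: [0.1, -0.4, -3.0]
grip_width: 62.9
time: 50.3
tool_pos: [430.4, 255.2, 55.7]
tcp_rot: [-3.112, 0.016, 1.457]
contact_force: [0.8, 0.0, -2.7]
grip_width: 62.7
```

```bash
python3 -m jog '[1,0,0,-10,0,1,0,0,-20,0,1,0,0,-30,0,1,0,0,-30,0,1,0,0,0,0]'; python3 to.py 632.3 184.9 150 83.7;python3 - <<'E'
from h import *
im,d=capture("side"); crop(im,"s32.png",150,60,350,260,3)
E
```

```text
time: 50.8
tool_pos: [433.0, 256.1, 150.0]
tcp_rot: [-3.109, 0.017, 1.457]
contact_force: [0.6, 0.5, -1.7]
grip_width: 62.6
t 50.8 p [433.  256.1 150. ] yaw 83.5 tilt [-178.16    1.  ] F [ 0.6  0.5 -1.7] w 62.6 N 5
[-9.6, 41.2, 0.0, np.float64(-0.0)]
[-9.7, 41.2, 0.0, np.float64(-0.0)]
[-9.7, 41.2, 0.0, np.float64(-0.0)]
[-9.7, 41.2, 0.0, np.float64(-0.0)]
[-9.8, 41.2, 0.0, np.float64(-0.0)]
```

View pics/s32.png

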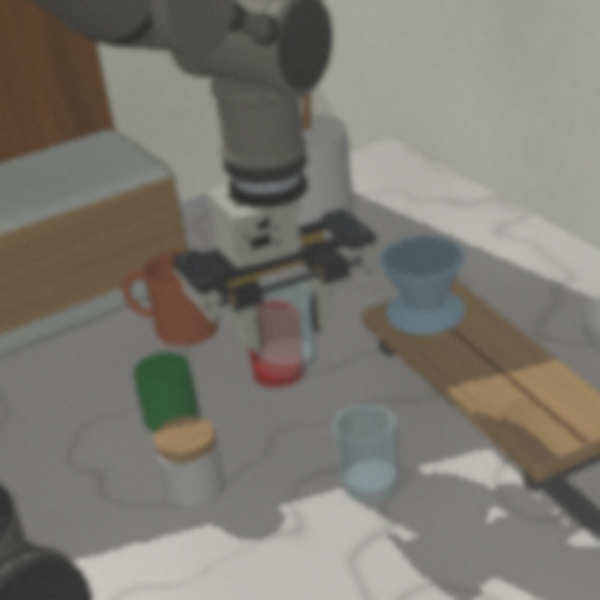

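```bash
python3 -m jog '[1,-8,25,0,0,1,-10,38,0,0,1,-10,41,0,0,1,-10,41,0,0,1,-8,30,0,0]'>/dev/null; python3 -m jog '[1,0,0,0,0,1,0,0,0,0]'>/dev/null; python3 to.py 632.3 184.9 150 83.7 1
```

```text
t 51.5 p [600.  186.3 131.8] yaw 83.6 tilt [-177.09    1.39] F [-0.5 -0.7 -3.3] w 62.5 N 1
[2.2, 32.3, -18.2, np.float64(-0.1)]
```

```bash
python3 -m jog '[1,2,20,-8,0,1,0,11,-8,0,1,0,0,0,0,1,0,0,0,0]'>/dev/null; python3 to.py 632.3 184.9 130 83.7 1
python3 - <<'E'
from h import *
im,d=capture("top"); crop(im,"t33.png",190,140,350,260,4.9);np.save("pics/t33.npy",im)
im,d=capture("side"); crop(im,"s33.png",240,90,400,250,4.4)
E
```

```text
t 52.0 p [626.5 186.7 141.8] yaw 83.7 tilt [-176.43    1.55] F [ 0.3  0.8 -1.3] w 62.6 N 1
[-1.1, 6.0, 11.8, np.float64(0.0)]
```

View pics/t33.png

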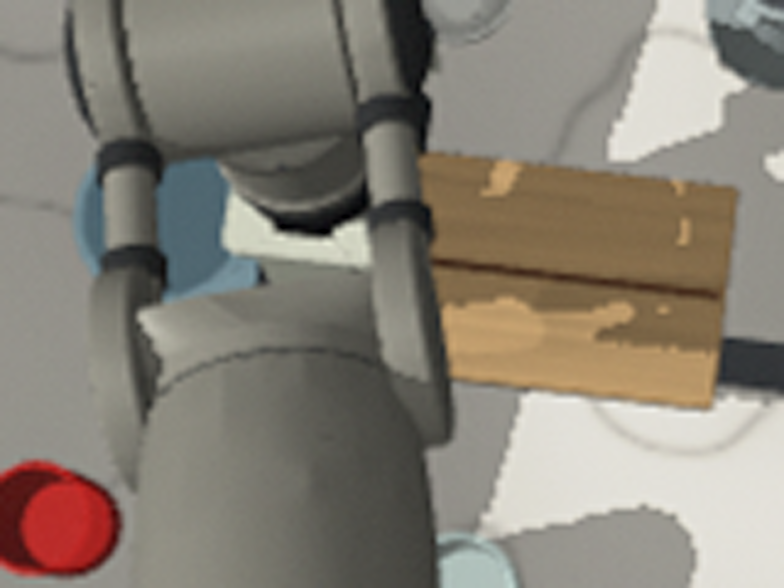

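View pics/s33.png

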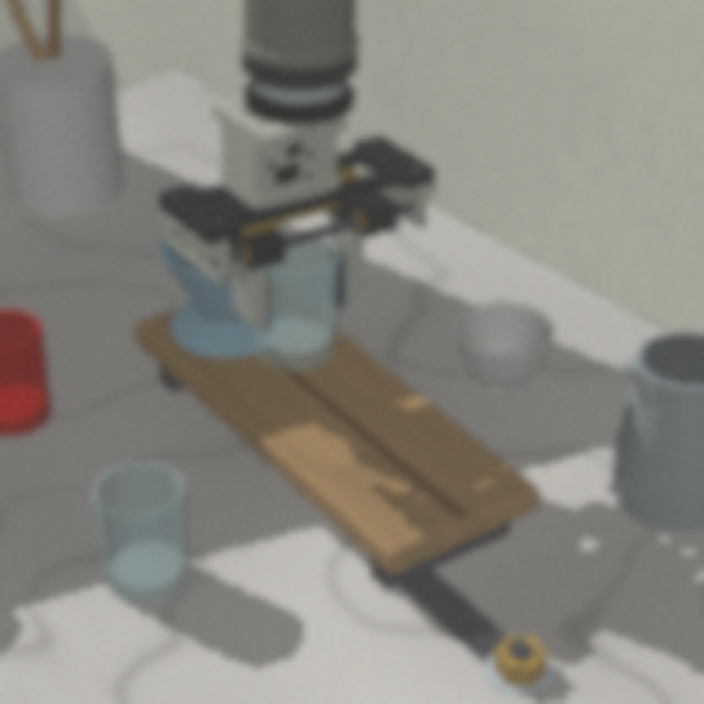

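```bash
python3 -m jog '[1,0,9.5,8,0,1,0,0,10,0,1,0,0,8,0,1,0,0,0,0]'>/dev/null; python3 to.py 633 185.5 106 83.7 1
```

```text
t 52.5 p [633.  185.4 112.2] yaw 83.8 tilt [-176.31    1.58] F [-0.9 -0.9 -2. ] w 62.5 N 1
[0.1, 0.0, 6.2, np.float64(0.1)]
```

```bash
python3 -m jog '[1,0,0.5,3,0,1,0,0,0,0]'>/dev/null; python3 st.py;python3 -m jog '[1,0,0,1.5,0,1,0,0,0,0]'>/dev/null; python3 st.py;python3 -m jog '[1,0,0,1.5,0,1,0,0,0,0]'>/dev/null; python3 st.py
```

```text
t 52.65 [632.9 185.2 108.2] r 300.5 dir -102.4 rpy [-176.2    1.6   83.8] F [-0.1  0.1 -2.8] Fty -0.1 M [-0.04 -0.05  0.07] w 62.5
t 52.85 [633.  185.2 106.9] r 300.5 dir -102.4 rpy [-176.3    1.6   83.8] F [-0.2  1.3 -2.6] Fty -0.4 M [-0.06 -0.   -0.04] w 62.8
t 53.05 [633.4 185.3 106.7] r 300.8 dir -102.5 rpy [-176.4    1.6   83.8] F [ 0.7 -0.4 -1.5] Fty 0.8 M [-0.08 -0.01 -0.07] w 62.5
```

```bash
python3 -m jog '[1,0,0,2,0,1,0,0,2,0]'>/dev/null; python3 st.py;python3 -m jog '[1,0,-1,2,0,1,0,-1,2,0]'>/dev/null; python3 st.py
```

```text
t 53.25 [633.5 185.5 106.1] r 300.9 dir -102.5 rpy [-176.5    1.5   83.8] F [-6.  -0.5 12. ] Fty -5.9 M [-0.25  1.04  0.02] w 62.5
t 53.45 [633.  185.6 106.1] r 301.0 dir -102.4 rpy [-176.9    1.4   83.8] F [-0.9 -2.   6.1] Fty -0.7 M [-0.27  0.06  0.01] w 62.3
```

```bash
python3 -m jog '[1,0,-2,2,0,1,0,-2,2,0,1,0,-2,2,0]'>/dev/null; python3 st.py;python3 -m jog '[1,0,-2,2,0,1,0,-2,2,0]'>/dev/null; python3 st.py
```

```text
t 53.75 [631.9 185.7 105.6] r 300.9 dir -102.2 rpy [-177.8    1.3   83.8] F [ 2.5 -1.5  6.8] Fty 2.7 M [-0.39 -0.65 -0.05] w 62.3
t 53.95 [631.3 185.7 105.3] r 300.7 dir -102.1 rpy [-178.5    1.2   83.7] F [ 1.6 -1.7  6.7] Fty 1.8 M [-0.4  -0.62  0.  ] w 62.3
```

```bash
python3 -m jog '[1,-1,-2,2,0,1,-1,-2,2,0,1,0,0,-2,0,1,0,2.5,0,0]'>/dev/null; python3 st.py;python3 -m jog '[1,0,0,2,0,1,0,0,0.5,0]'>/dev/null; python3 st.py
```

```text
t 54.35 [632.4 184.7 106.7] r 299.9 dir -102.3 rpy [-179.     1.    83.7] F [-1.   0.  -1.6] Fty -1.0 M [-0.08  0.03 -0.01] w 62.7
t 54.55 [632.5 184.7 105.1] r 300.0 dir -102.4 rpy [-179.     1.    83.7] F [-2.7 -0.3  6.9] Fty -2.6 M [-0.23  0.35 -0.02] w 62.5
```

```bash
python3 -m jog '[0.2,0,0,0,0,0.2,0,0,0,0,0.2,0,0,0,0,0.2,0,0,0,0,0,0,0,0,0]'>/dev/null; python3 -m jog '[0,0,0,-10,0,0,0,0,-30,0,0,0,0,-30,0,0,0,0,-10,0,0,0,0,0,0]'>/dev/null; python3 st.py; python3 to.py 441 134.5 165 83.7 6
```

```text
t 55.55 [633.3 185.8 186.9] r 301.3 dir -102.5 rpy [-178.8    1.1   83.7] F [-0.4  0.4 -1.3] Fty -0.4 M [-0.13  0.04  0.01] w 91.8
t 55.5 p [633.3 185.8 186.9] yaw 83.7 tilt [-178.76    1.06] F [-0.4  0.4 -1.3] w 91.8 N 6
[-12.0, -30.9, 3.7, np.float64(0.0)]
[-12.0, -30.9, 3.7, np.float64(0.0)]
[-12.0, -30.9, 3.7, np.float64(0.0)]
[-12.0, -30.9, 3.7, np.float64(0.0)]
[-12.0, -30.9, 3.7, np.float64(0.0)]
[-12.0, -30.9, 3.7, np.float64(0.0)]
```

```bash
python3 -m jog '[0,-9,-25,0,0,0,-12,-34,0,0,0,-12,-36,5,0,0,-12,-36,5,0,0,-12,-34,5,0]'>/dev/null; python3 -m jog '[0,-10,-20,0,0,0,0,0,0,0,0,0,0,0,0]'>/dev/null; python3 to.py 441 134.5 150 83.7 1
python3 - <<'E'
from meas import *
im,d=capture("top"); crop(im,"t34.png",190,140,350,340,3.9);np.save("pics/t34.npy",im)
s,d=capture("side"); crop(s,"s34.png",180,90,400,250,3.6); np.save("pics/s34.npy",s)
m=rim(im,(235,175,275,215)); vs,us=np.nonzero(m); print(us.min(),us.max(),vs.min(),vs.max())
E
```

```text
t 56.4 p [430.3 136.9 168.2] yaw 83.7 tilt [-178.18    1.22] F [1.2 0.  0.5] w 91.7 N 1
[-1.2, 10.9, 18.2, np.float64(-0.0)]
235 274 175 203
```

View pics/t34.png

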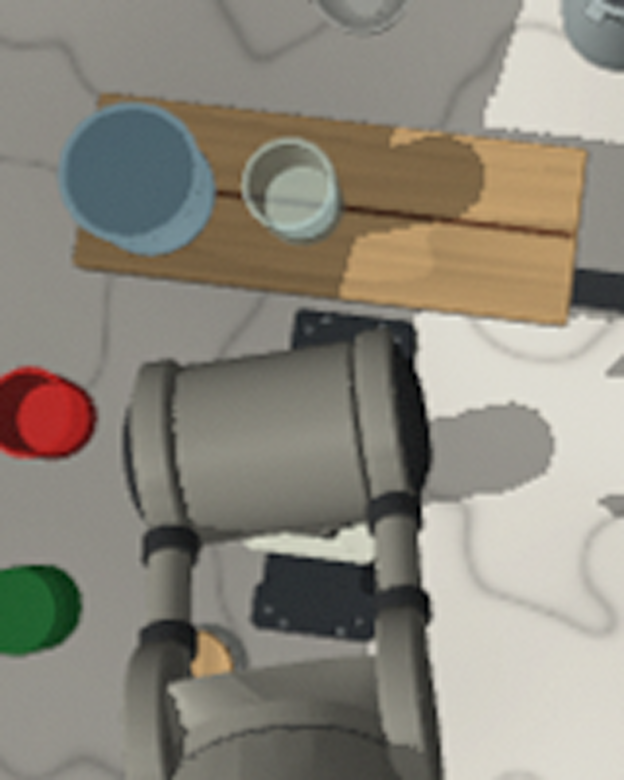

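View pics/s34.png

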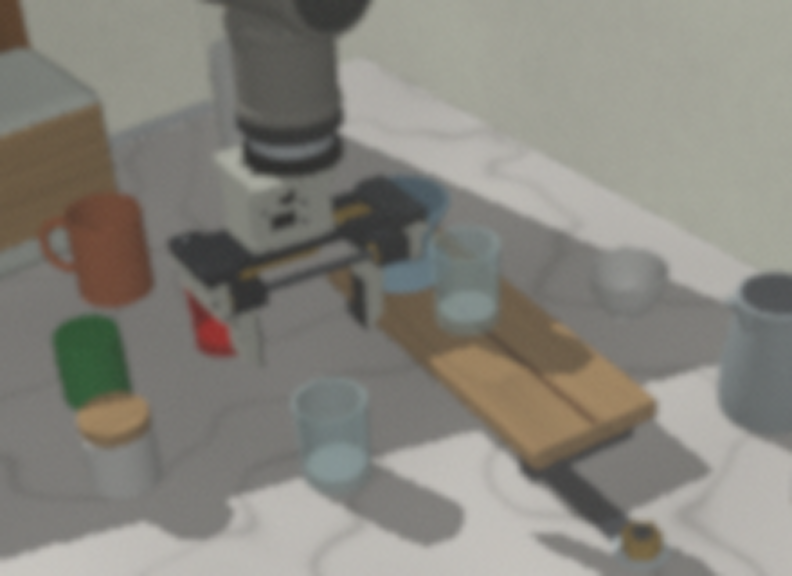

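Run:
```python
from meas import *
print("rim A",onplane("top",264.2,187.3,130)); print("proj of target",proj("top",(632.3,184.9,130)),proj("top",(632.3,184.9,50)))
im=np.load("pics/t34.npy"); crop(im,"t34z.png",245,165,290,210,14)
```

```text
rim A [629.17342887 185.45490375 130.        ]
proj of target [264.4440091  186.13774202] [268.10384456 191.87302087]
```

View pics/t34z.png

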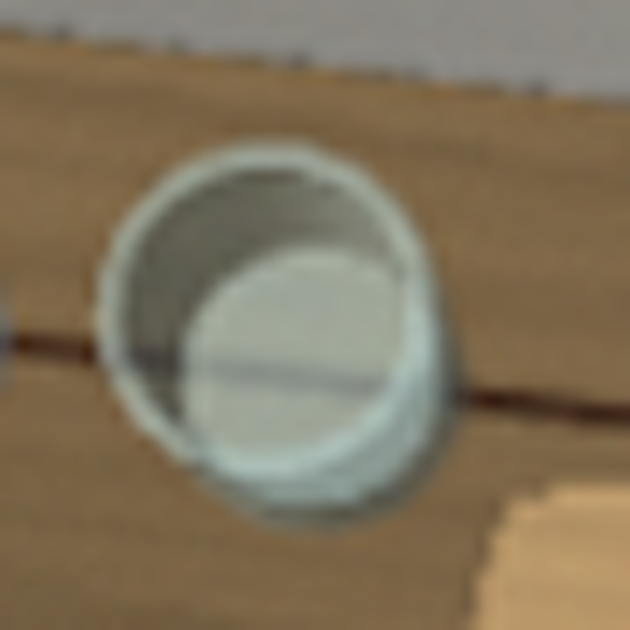

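A stands upright on the inlay, about 2 mm off its target. Next, tumbler B.

```bash
python3 -m jog '[0,1,14,20,0,0,0,0,30,0,0,0,0,30,0,0,0,0,15,0,0,0,0,0,0]'>/dev/null; python3 to.py 441 134.5 54 83.7 1
```

```text
t 57.0 p [449.9 136.2  69. ] yaw 83.7 tilt [-178.61    1.1 ] F [-0.4 -0.1  0.1] w 91.8 N 1
[-2.6, -8.6, 15.0, np.float64(-0.0)]
```

```bash
python3 -m jog '[0,-2,-8,0,0,0,0,0,8,0,0,0,0,6,0,0,0,0,0,0]'>/dev/null; python3 to.py 441 134.5 54 83.7 1
```

```text
t 57.4 p [443.3 135.3  55.7] yaw 83.7 tilt [-178.82    1.04] F [-0.9  0.1 -0.1] w 91.5 N 1
[-1.1, -2.1, 1.7, np.float64(0.0)]
```

```bash
python3 -m jog '[1,-1,-1.5,1.5,0,1,0,0,0,0,1,0,0,0,0,1,0,0,0,0,1,0,0,0,0]'>/dev/null;python3 -m jog '[1,0,0,0,0,1,0,0,0,0,1,0,0,0,0]'; python3 -m jog '[1,0,0,-10,0,1,0,0,-20,0,1,0,0,-30,0,1,0,0,-30,0,1,0,0,0,0]'; python3 to.py 623.9 109.4 150 83.7 6
```

```text
time: 58.15
tool_pos: [442.0, 134.5, 55.2]
tcp_rot: [-3.123, 0.018, 1.461]
contact_force: [0.5, -0.4, -0.6]
grip_width: 63.1
time: 58.65
tool_pos: [443.2, 135.8, 149.3]
tcp_rot: [-3.12, 0.018, 1.461]
contact_force: [1.3, -1.0, -1.8]
grip_width: 63.3
t 58.6 p [443.2 135.8 149.3] yaw 83.7 tilt [-178.75    1.05] F [ 1.3 -1.  -1.8] w 63.3 N 6
[-1.1, 30.4, -0.1, np.float64(-0.0)]
[-1.1, 30.4, -0.1, np.float64(-0.0)]
[-1.1, 30.4, -0.1, np.float64(-0.0)]
[-1.1, 30.4, -0.1, np.float64(-0.0)]
[-1.1, 30.4, -0.1, np.float64(-0.0)]
[-1.1, 30.4, -0.1, np.float64(-0.0)]
```

```bash
python3 -m jog '[1,-10,20,-2,0,1,-10,25,-2,0,1,-7,28,-2,0,1,0,30,-2,0,1,0,25,-2,0]'>/dev/null; python3 -m jog '[1,0,10,-2,0,1,0,0,0,0,1,0,0,0,0]'>/dev/null; python3 to.py 623.9 109.4 110 83.7 1
```

```text
t 59.5 p [577.8  92.  153.3] yaw 83.7 tilt [-178.21    1.13] F [-1.2  0.2 -2.7] w 63.2 N 1
[22.3, 43.9, 43.3, np.float64(0.0)]
```

```bash
python3 -m jog '[1,8,18,2,0,1,9,20,5,0,1,4,6,5,0,1,0,0,0,0,1,0,0,0,0]'>/dev/null; python3 to.py 625.5 110.5 110 83.7 1
```

```text
t 60.0 p [618.8 109.  136.7] yaw 83.8 tilt [-177.73    1.22] F [ 0.3 -0.9 -2.2] w 62.9 N 1
[2.2, 6.5, 26.7, np.float64(0.1)]
```

```bash
python3 -m jog '[1,2.5,8,5,0,1,0,0,10,0,1,0,0,8,0,1,0,0,0,0]'>/dev/null; python3 to.py 625.5 110.5 110 83.7 1
```

```text
t 60.4 p [624.6 109.9 111.9] yaw 83.8 tilt [-177.66    1.24] F [ 0.4  0.7 -3.2] w 63.0 N 1
[0.6, 0.8, 1.9, np.float64(0.1)]
```

```bash
python3 -m jog '[1,0.5,1,4,0,1,0,0,0,0]'>/dev/null; python3 st.py;python3 -m jog '[1,0,0,2,0,1,0,0,0,0]'>/dev/null; python3 st.py;python3 -m jog '[1,0,-1,2,0,1,0,-2,2,0,1,0,-2,2,0]'>/dev/null; python3 st.py
```

```text
t 60.55 [625.2 110.1 107.1] r 225.7 dir -104.6 rpy [-177.6    1.3   83.8] F [ 0.4  0.2 -2.4] Fty 0.4 M [-0.07  0.05 -0.08] w 63.2
t 60.75 [625.7 110.1 106.1] r 225.8 dir -104.7 rpy [-177.7    1.2   83.8] F [ 0.6 -0.1 -2.6] Fty 0.6 M [-0.02  0.05  0.01] w 63.2
t 61.05 [624.8 110.3 105.3] r 225.8 dir -104.5 rpy [-178.5    1.1   83.8] F [ 2.3 -0.7  4.6] Fty 2.4 M [-0.27 -0.56  0.01] w 63.3
```

```bash
python3 -m jog '[1,0,-1,2,0,1,0,-1,1,0,1,0,0,0.5,0]'>/dev/null; python3 st.py; python3 -m jog '[0.2,0,0,0,0,0.2,0,0,0,0,0.2,0,0,0,0,0.2,0,0,0,0,0,0,0,0,0]'>/dev/null; python3 -m jog '[0,0,0,-10,0,0,0,0,-30,0,0,0,0,-30,0,0,0,0,-10,0,0,0,0,0,0]'>/dev/null; python3 st.py; python3 to.py 302 251.5 165 83.7 8
```

```text
t 61.35 [624.5 110.2 105.2] r 225.6 dir -104.4 rpy [-178.9    1.1   83.8] F [-1.4 -0.8  2.7] Fty -1.3 M [-0.18  0.22  0.01] w 62.9
t 62.35 [624.8 111.9 186.7] r 227.4 dir -104.4 rpy [-178.5    1.1   83.8] F [ 0.8 -0.5 -0.1] Fty 0.8 M [-0.12  0.07  0.  ] w 92.2
t 62.4 p [624.8 111.9 186.7] yaw 83.8 tilt [-178.54    1.14] F [ 0.8 -0.5 -0.1] w 92.2 N 8
[13.0, -42.0, 2.7, np.float64(0.0)]
[13.0, -42.0, 2.7, np.float64(0.0)]
[13.0, -42.0, 2.7, np.float64(0.0)]
[13.0, -42.0, 2.7, np.float64(0.0)]
[12.9, -42.0, 2.7, np.float64(0.0)]
[12.9, -42.0, 2.7, np.float64(0.0)]
[12.9, -42.0, 2.7, np.float64(0.0)]
[12.9, -42.0, 2.7, np.float64(0.0)]
```

```bash
python3 -m jog '[0,0,-25,0,0,0,0,-40,0,0,0,0,-42,0,0,0,0,-42,0,0,0,0,-15,0,0]'>/dev/null; python3 -m jog '[0,0,0,0,0,0,0,0,0,0]'>/dev/null
python3 - <<'E'
from meas import *
im,d=capture("top"); crop(im,"t35.png",190,140,350,340,3.9);np.save("pics/t35.npy",im)
s,d=capture("side"); crop(s,"s35.png",180,90,400,250,3.6)
print("canister",lid(im,(215,280,262,345)))
crop(im,"t35z.png",240,165,320,215,9)
E
python3 st.py
```

```text
t 63.15 [453.5 129.2 183.5] r 263.8 dir -64.2 rpy [-178.1    1.3   83.7] F [ 0.5 -0.4 -0.6] Fty 0.5 M [-0.07  0.01  0.05] w 91.9Traceback (most recent call last):
  File "<stdin>", line 4, in <module>
  File "meas.py", line 12, in lid
    w=circ(im,m&k,70,30,"lid"); return fitfixed(w,29.5,w.mean(0)),len(w)
  File "meas.py", line 3, in circ
    cn=max(cv2.findContours(mask.astype(np.uint8),0,1)[0],key=cv2.contourArea)
ValueError: max() iterable argument is empty
```

View pics/t35.png

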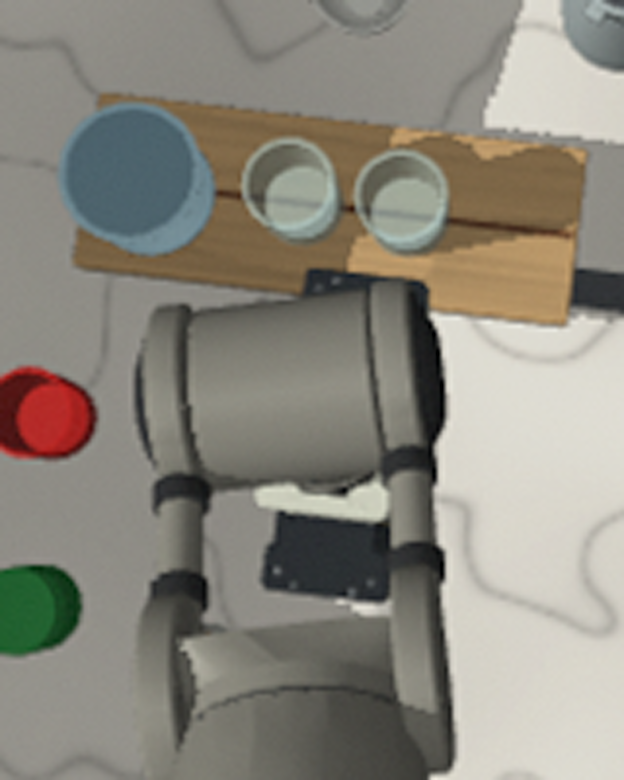

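View pics/s35.png

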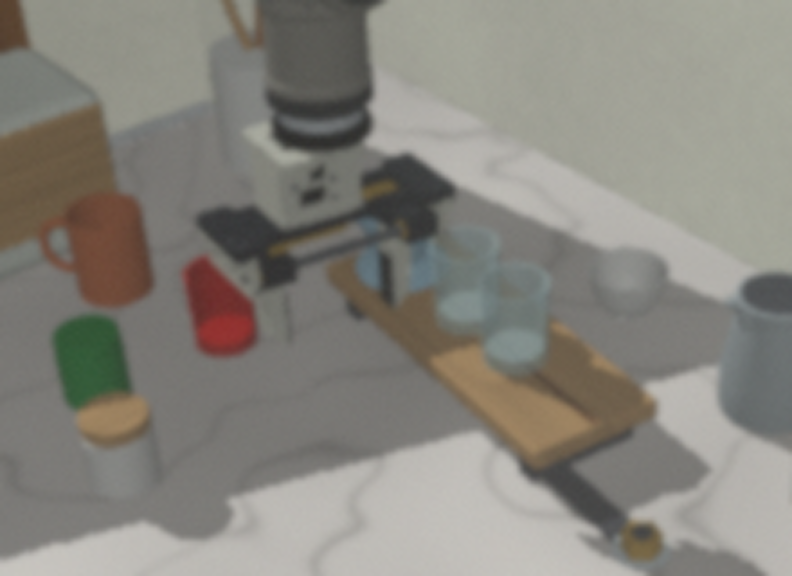

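```bash
python3 - <<'E'
from h import *
print("lid side",onplane("side",211.0,205.6,70)); print("B rim",onplane("top",190+402/3.9-.5,140+196/3.9-.5,130))
im=np.load("pics/t35.npy"); crop(im,"t35z.png",240,165,320,215,9)
E
python3 to.py 302 251.5 120 83.7 6
```

```text
lid side [297.11528682 244.99251526  70.        ]
B rim [623.20616275 110.51092612 130.        ]
t 63.1 p [453.5 129.2 183.5] yaw 83.7 tilt [-178.06    1.25] F [ 0.5 -0.4 -0.6] w 91.9 N 6
[17.5, -27.3, 10.6, np.float64(0.0)]
[17.5, -27.3, 10.6, np.float64(0.0)]
[17.5, -27.3, 10.6, np.float64(0.0)]
[17.5, -27.3, 10.6, np.float64(0.0)]
[17.5, -27.3, 10.6, np.float64(0.0)]
[17.5, -27.3, 10.6, np.float64(0.0)]
```

View pics/t35z.png

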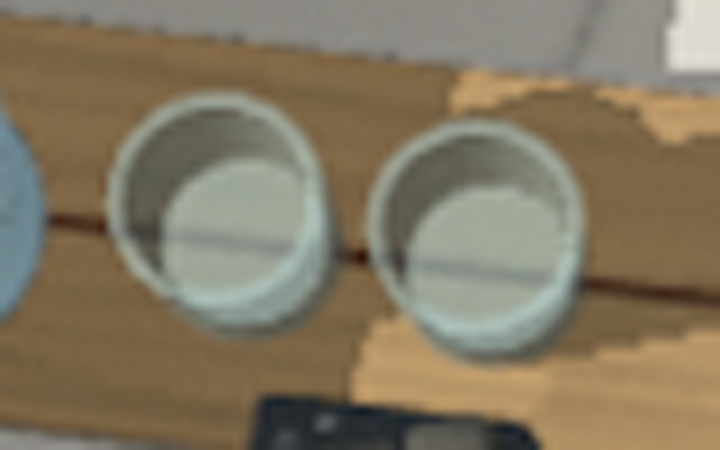

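```bash
python3 -m jog '[0,12,-18,5,0,0,18,-27,8,0,0,20,-30,8,0,0,20,-30,8,0,0,18,-27,5,0]'>/dev/null; python3 -m jog '[0,8,-12,0,0,0,0,0,0,0,0,0,0,0,0]'>/dev/null; python3 to.py 301.5 251 120 83.7 1
```

```text
t 64.0 p [326.1 243.5 148.4] yaw 83.4 tilt [-178.31    1.23] F [ 0.4 -0.   0. ] w 91.7 N 1
[4.6, -25.3, 28.4, np.float64(-0.3)]
```

```bash
python3 -m jog '[0,6.5,-12,10,0,0,0,-10,15,0,0,0,0,15,0,0,0,0,0,0,0,0,0,0,0]'>/dev/null; python3 to.py 301.5 251 46 83.7 1;  python3 - <<'E'
from h import *
s,d=capture("side"); crop(s,"s36.png",130,90,330,270,3.8)
im,d=capture("top"); crop(im,"t36.png",180,240,300,380,4.2)
E
```

```text
t 64.5 p [310.9 251.  108.4] yaw 83.0 tilt [-178.61    1.1 ] F [-0.1 -0.8 -0.8] w 92.1 N 1
[-1.2, -9.4, 62.4, np.float64(-0.7)]
```

View pics/s36.png

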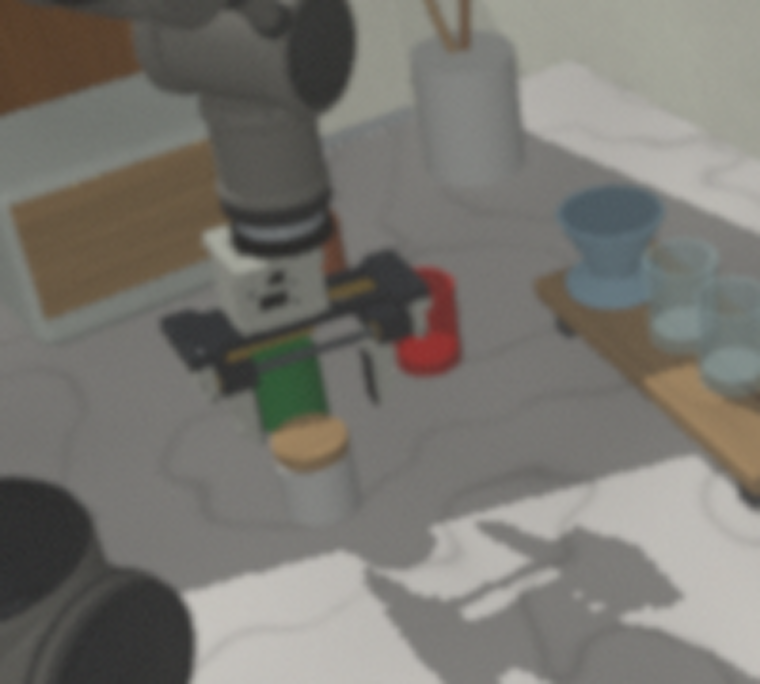

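```bash
python3 -m jog '[0,-0.5,-8,0,-0.7,0,0,0,12,0,0,0,0,10,0,0,0,0,0,0]'>/dev/null; python3 to.py 301.5 251 46 83.7 1;  python3 - <<'E'
from h import *
s,d=capture("side"); crop(s,"s37.png",160,140,280,250,6)
E
```

```text
t 65.0 p [302.8 251.7  88. ] yaw 83.8 tilt [-178.83    0.9 ] F [-0.5 -0.  -0.4] w 91.7 N 1
[-0.8, -1.2, 42.0, np.float64(0.1)]
```

View pics/s37.png

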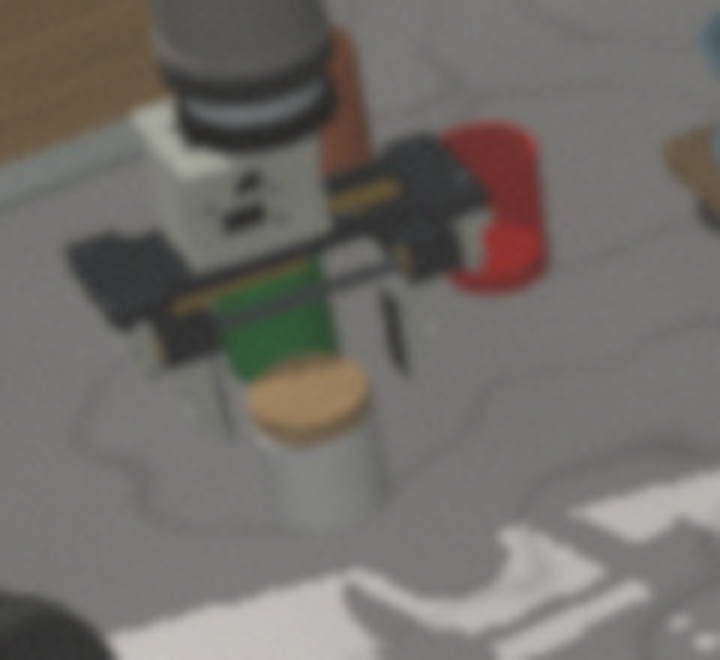

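```bash
python3 - <<'E'
from h import *
print(proj("side",(302.4,251.2,63)), proj("side",(302,251.5,70)), "lid centre seen",(160+311/6,140+400/6))
E
python3 -m jog '[0,0,0,10,0,0,0,0,12,0,0,0,0,10,0,0,0,0,6,0,0,0,0,0,0]'>/dev/null; python3 to.py 301.5 251 46 83.7 1
```

```text
[211.92934464 205.77249772] [211.3721393  203.95171038] lid centre seen (211.83333333333334, 206.66666666666669)
t 65.5 p [303.  251.9  48.9] yaw 83.8 tilt [-178.99    0.79] F [ 0.4  0.7 -0.5] w 92.0 N 1
[-1.1, -1.4, 2.9, np.float64(0.1)]
```

```bash
python3 -m jog '[1,-1,-1,2,0,1,0,0,0,0,1,0,0,0,0,1,0,0,0,0,1,0,0,0,0]'>/dev/null;python3 -m jog '[1,0,0,0,0,1,0,0,0,0,1,0,0,0,0]'; python3 -m jog '[1,0,0,-10,0,1,0,0,-20,0,1,0,0,-30,0,1,0,0,-35,0,1,0,0,0,0]'
python3 - <<'E'
from h import *
s,d=capture("side"); crop(s,"s38.png",130,90,330,270,3.8)
E
python3 to.py 616 60 150 83.7
```

```text
time: 66.3
tool_pos: [302.1, 251.2, 47.5]
tcp_rot: [-3.125, 0.013, 1.462]
contact_force: [-0.1, -0.4, -0.9]
grip_width: 61.5
time: 66.8
tool_pos: [302.7, 251.5, 144.3]
tcp_rot: [-3.121, 0.016, 1.462]
contact_force: [0.3, -0.4, -3.6]
grip_width: 61.5
t 66.8 p [301.5 250.9 142.4] yaw 83.8 tilt [-178.63    1.04] F [ 0.4  0.3 -4.1] w 61.7 N 8
[-19.5, 41.7, -0.9, np.float64(0.0)]
[-19.5, 41.7, -0.9, np.float64(0.0)]
[-19.4, 41.7, -0.9, np.float64(0.0)]
[-19.4, 41.7, -0.9, np.float64(0.0)]
[-19.4, 41.7, -0.9, np.float64(0.0)]
[-19.4, 41.7, -0.9, np.float64(0.0)]
[-19.4, 41.7, -0.9, np.float64(0.0)]
[-19.4, 41.7, -0.9, np.float64(0.0)]
```

View pics/s38.png

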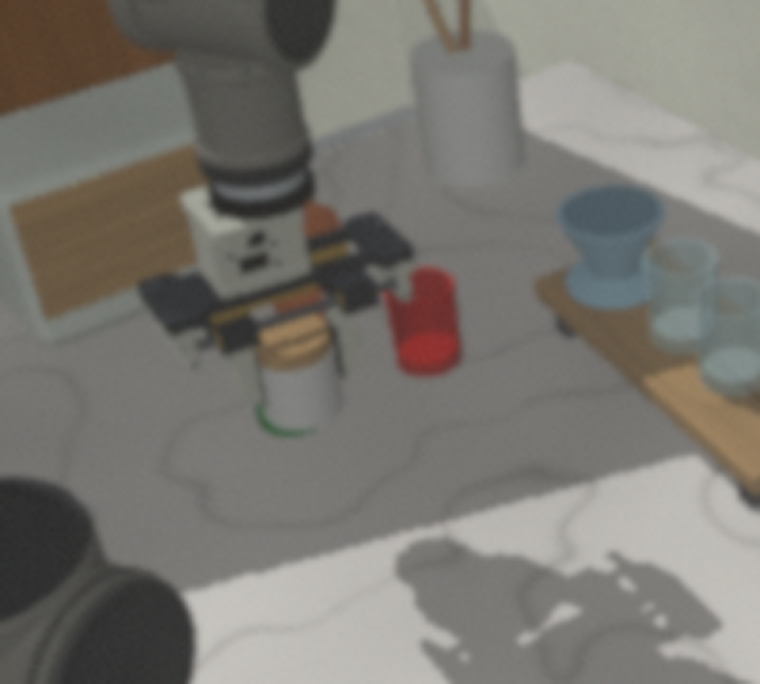

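```bash
python3 to.py 450 60 150 83.7 6 | sed -n 2p; python3 -m jog '[1,-20,15,-2,0,1,-30,22,-2,0,1,-35,27,-2,0,1,-35,27,-2,0,1,-30,25,-2,0]'>/dev/null; python3 -m jog '[1,-20,20,0,0,1,-10,20,0,0,1,0,0,0,0,1,0,0,0,0]'>/dev/null; python3 to.py 616.5 34 140 83.7 5
```

```text
[-28.9, 28.0, -1.3, np.float64(0.0)]
t 67.8 p [434.5  46.4 138.1] yaw 83.9 tilt [-177.4     1.24] F [-0.2  0.4 -3.2] w 61.4 N 5
[1.4, 36.5, -0.4, np.float64(0.0)]
[1.4, 36.5, -0.4, np.float64(0.0)]
[1.4, 36.5, -0.4, np.float64(0.0)]
[1.5, 36.5, -0.4, np.float64(0.0)]
[1.5, 36.5, -0.4, np.float64(0.0)]
```

```bash
python3 -m jog '[1,1,25,-3,0,1,1,38,-3,0,1,1,40,-3,0,1,1,38,-3,0,1,1,25,-3,0]'>/dev/null; python3 -m jog '[1,0,6,0,0,1,0,0,0,0,1,0,0,0,0]'>/dev/null; python3 to.py 616.5 34 105 83.7 1
```

```text
t 68.5 p [600.3  40.2 133.4] yaw 84.4 tilt [-176.01    1.25] F [-0.3 -1.2 -4.1] w 61.8 N 1
[-4.6, 16.7, 28.4, np.float64(0.7)]
```

```bash
python3 -m jog '[1,-1.5,12,2,0.5,1,-1,8,8,0,1,0,0,10,0,1,0,0,5,0,1,0,0,0,0]'>/dev/null; python3 to.py 619 35 100 83.7 1
```

```text
t 69.0 p [612.5  36.9 104.2] yaw 84.0 tilt [-175.61    1.29] F [-0.3 -0.5 -2.7] w 61.5 N 1
[-1.2, 6.6, 4.2, np.float64(0.3)]
```

```bash
python3 -m jog '[1,-1,6.5,2,0.3,1,0,0,1,0,1,0,0,0,0]'>/dev/null; python3 st.py;python3 -m jog '[1,0,0,1.5,0,1,0,0,0,0]'>/dev/null; python3 st.py;python3 -m jog '[1,0,0,1.5,0,1,0,0,0,0]'>/dev/null; python3 st.py
```

```text
t 69.35 [618.6  35.2 100.6] r 152.0 dir -109.3 rpy [-175.6    1.3   83.7] F [ 0.3 -0.  -2.5] Fty 0.3 M [-0.09 -0.04 -0.02] w 61.6
t 69.55 [618.8  35.1  99.5] r 152.0 dir -109.4 rpy [-175.7    1.3   83.7] F [ 1.   0.  -3.2] Fty 1.0 M [-0.09 -0.07  0.  ] w 61.6
t 69.75 [619.1  35.   99.5] r 152.1 dir -109.5 rpy [-175.8    1.3   83.7] F [ 0.2 -0.2 -3.9] Fty 0.2 M [-0.1   0.03  0.04] w 61.3
```

Touching. Pressing gently while easing in -ty, as for the tumblers, to bring it upright.

```bash
python3 -m jog '[1,0,0,2,0,1,0,-1,2,0,1,0,-2,2,0,1,0,-2,2,0,1,0,-2,2,0]'>/dev/null; python3 st.py;python3 -m jog '[1,0,-2,2,0,1,0,-2,2,0,1,0,-2,2,0]'>/dev/null; python3 st.py
```

```text
t 70.25 [618.   35.   98.5] r 151.7 dir -109.1 rpy [-177.     1.3   83.7] F [ 1.8 -0.6  6.3] Fty 1.9 M [-0.14 -0.54 -0.04] w 61.6
t 70.55 [617.2  35.1  98. ] r 151.5 dir -108.8 rpy [-178.     1.2   83.6] F [ 0.4 -0.7  6.5] Fty 0.5 M [-0.13 -0.51 -0.  ] w 61.7
```

```bash
python3 -m jog '[1,0,-2,2,0,1,0,-2,1.5,0,1,0,0,0.5,0]'>/dev/null; python3 st.py; python3 -m jog '[0.2,0,0,0,0,0.2,0,0,0,0,0.2,0,0,0,0,0.2,0,0,0,0,0,0,0,0,0]'>/dev/null; python3 -m jog '[0,0,0,-10,0,0,0,0,-30,0,0,0,0,-40,0,0,0,0,-20,0,0,0,0,0,0]'>/dev/null; python3 st.py; python3 -m jog '[0,0,-30,0,0,0,0,-40,0,0,0,0,-45,0,0,0,0,-45,0,0,0,0,-30,0,0]' >/dev/null; python3 -m jog '[0,0,0,0,0,0,0,0,0,0]'>/dev/null;  python3 - <<'E'
from h import *
im,d=capture("top"); crop(im,"t40.png",190,140,390,300,3.9);np.save("pics/t40.npy",im)
s,d=capture("side"); crop(s,"s40.png",180,90,400,260,3.6)
crop(im,"t40z.png",240,165,340,225,7.5)
E
python3 st.py
```

```text
t 70.85 [616.6  35.1  97.7] r 151.3 dir -108.6 rpy [-178.6    1.2   83.6] F [-1.7  0.2  2.8] Fty -1.7 M [0.04 0.41 0.  ] w 61.5
t 71.85 [617.2  37.3 199.8] r 153.6 dir -108.6 rpy [-178.1    1.2   83.6] F [0.3 0.1 0.4] Fty 0.3 M [-0.11  0.02  0.01] w 91.6
t 72.65 [419.6  58.8 201. ] r 223.7 dir -48.3 rpy [-177.8    1.2   83.6] F [0.1 0.4 0.2] Fty 0.0 M [-0.11 -0.02  0.01] w 92.0
```

View pics/t40z.png

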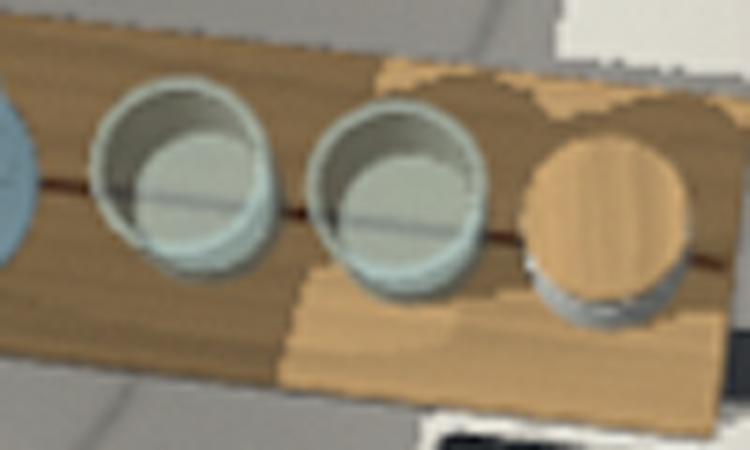

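View pics/s40.png

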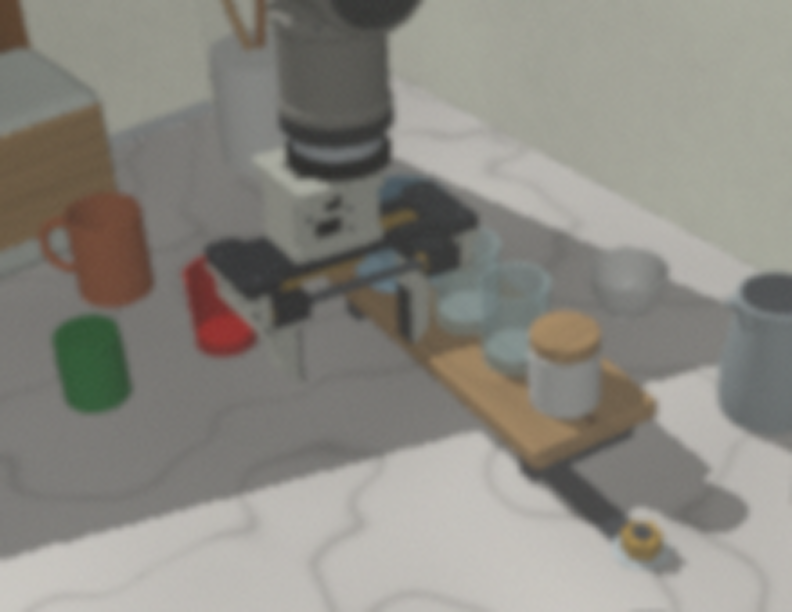

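Run:
```python
from h import *
from hexp import phase
d=np.array([0.11026,0.9939]); o=np.array([630.4,168.]); n=np.array([d[1],-d[0]])
L=np.array([621.84,88.8])
P=[]
for nm,u,v,z,r in(("A",263.6,186.9,130,32),("B",292.4,189.8,130,32),("can",320.3,193.6,120,31)):
    X=onplane("top",u,v,z)[:2]; P.append((X,r)); print(nm,X.round(1),"off line",((X-L)@n).round(1),"s",((X-o)@d).round(1))
for i in(0,1): print("gap",np.linalg.norm(P[i][0]-P[i+1][0])-P[i][1]-P[i+1][1])
print(phase(np.load("pics/t40.npy")))
```

```text
A [630.2 187.1] off line -2.5 s 18.9
B [623.1 111. ] off line -1.2 s -57.5
can [615.4  37.6] off line -0.7 s -131.3
gap 12.42992893510177
gap 10.811116865697088
(array([ 569.13832558, -107.09165933]), np.float64(27.966747971958252), np.float64(13.234585348731052), np.float64(0.6169327612236285))
```

The row is good: all within 2.5 mm of the inlay and gaps of 11–12 mm. Next I'll check that no creamer was missed (the white shapes at the right edge), then the wrench and the untouched items.

Run:
```python
from wr import *
im,d=capture("top"); crop(im,"t41.png",420,180,640,400,2.7)
cv2.imwrite("pics/t41full.png",im[:,:,::-1])
P=cloud("top",d)
for u,v in((597,318),(605,358),(600,392),(560,395)): print((u,v),P[v,u].round())
```

```text
(597, 318) [ 301. -673.  102.]
(605, 358) [ 202. -688.   96.]
(600, 392) [ 121. -665.  103.]
(560, 395) [  87. -618.   -1.]
```

View pics/t41.png

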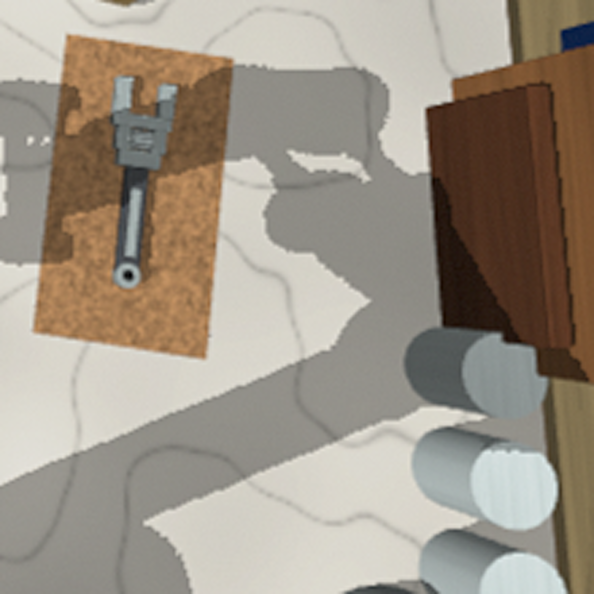

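View pics/t41full.png

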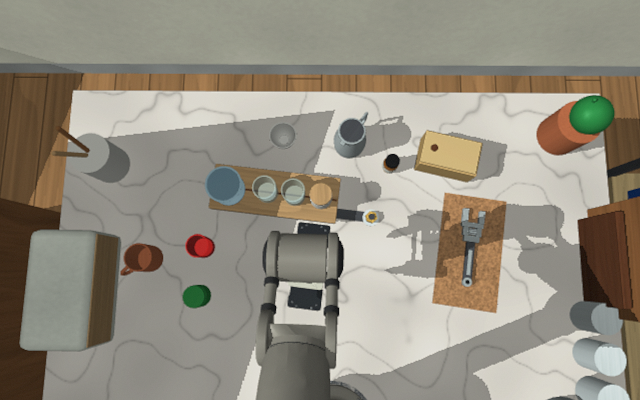

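The white shapes at the right edge are about 100 mm tall cylinders, not the creamer. The wrench lies wholly on the mat, the bystanders haven't moved, and the arm is clear. Handing in.

Run:
```python
from plant import *
print(close_job(), get_obs()["time"])
```

```text
the job is handed in; nothing more can be done
the job is handed in; nothing more can be done
```

I handed the job in at about 73 s. The nut is at its stop, the wrench is back on the mat, and both tumblers and the canister are on the shelf. No creamer was on the counter.

- **Nut:** I fitted the wrench and rolled the worm until it stalled, then turned the nut clockwise. The first turn went past the stop: the wrench slipped about 20° around the stopped nut and pried its jaws roughly 4 mm open. Swinging it back loosened the nut by about 11°. I rolled the worm open, realigned and refitted the jaws, then turned again to the stop. The force rose at the same angle both times. The nut's flats read 13.3° at the first stop and 13.2° after the last placing, with 34° turned in total.
- **Wrench:** it lies flat and wholly on the cork mat, handle the same way as before. In the last gap measurement, when the jaws were refitted, they read about 30 mm.
- **Shelf row:** the canister had been knocked a few centimetres, so I measured it again before picking it up. From left to right, tumbler, tumbler and canister stand upright 2.5, 1.2 and 0.7 mm off the inlay, with gaps of about 12 and 11 mm. They sit on the right-hand part of the shelf because the dripper occupies its left end.
- **Left alone:** by eye in the last top view, the dripper, pitcher, caddy, sugar bowl, mug, spice jar and the red and green look-alikes are where they were.

The worm-rubbing left the tool tilted by up to 6°. I squared it by pressing the open fingertips on bare counter at 25–32 N. I know of no check that failed at the end, but the nut angle and jaw gap come only from the camera and force readings.

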